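# Cap two packed jars in the chamber vacuum machine, shut it and start it

### The arm

A 6-joint arm with a two-finger parallel gripper is mounted at the origin on the work surface. World frame = base frame: x ahead of the robot, y to its left, z up, the work surface at z = 0. Lengths are in m, angles in rad, forces in N, time in s.
With the tool pointing down it reaches from about 0.325 to 0.85 m from the base axis. Payload 4.4 kg.
Tool frame: the origin (TCP) lies midway between the tips of the shut fingers; the grasp point (between the pads) lies 19 mm behind it; z points along the fingers, y is the direction in which the jaws open and shut (so a half turn about z gives the same grasp; the last joint's range is limited). The gripper opens to 94 mm and grips with 3 to 60 N. Pads are 16 mm wide; open, the fingers measure 119 mm over their backs; the gripper's body (75 mm by 177 mm) begins 78 mm behind the grasp point.
Start: joints at [-1.286, 0.207, 1.542, -0, 1.393, -0.15], TCP at [0.243, -0.521, 0.205] pointing down, gripper open.
Joint ranges: [-2.73, 2.73], [-0.86, 2.22], [0.23, 2.46], [-1.11, 4.25], [0.08, 2.63], [-2.82, 2.82]. Speed limits (rad/s): [2.79, 2.79, 3.14, 3.14, 3.14, 3.14].

### API

Orientations are given as a 3x3 rotation matrix whose columns are the frame's x, y, z axes.
In Python, from cell import r, viewer gives the robot as it stands.
- The arm moves only by the shell command python3 -m crank 'ROWS' [FORCE]. ROWS is JSON, a list of rows, each an object with "xyz": the shift along the tool's x, y, z in m, a list of three; "spin": the turn about the tool's z in degrees; "fingers": the finger opening in m, from 0 to 0.094. A call has 1 to 5 rows; each row shifts and turns the pose as measured when the row begins, along the tool's axes as they then stand; what a row does not reach is not made up. A row lasts 1/10 s, in which the tool goes at most 50 mm and 8.59 degrees, less where a joint would pass 70% of its speed; a pose out of reach is approached as far as the arm can. A call with a gripper value outside its range is refused whole. The fingers move at their own pace and stop on an object; FORCE is the grip in N (left out, the last holds). Time passes only in rows, so rows that do not move let the fingers close. It gives the time, the measured TCP pose, the force and the opening at its end, in the units of the state.
- r.observe(): the state, without advancing time (a new reading comes with each control period).
- viewer.snapshot(name): name is "scene" or "top" or "wrist"; returns the picture (400x640x3 uint8, red, green, blue); there is no depth.
- viewer.camera_info(name): a dict with "fx", "fy", "cx", "cy" (pixels), "D" ([k1, k2, p1, p2, k3] as OpenCV has them; the pictures are not rectified), "T" (4x4, takes a point from camera to world coordinates); the wrist camera has in their place "mount" (4x4, takes a point from camera to tool coordinates, whose origin is the TCP and whose axes are the flange's). Camera axes: x right, y down, z forward; pixel columns grow to the right and rows downward; lengths in m; the calibration is good to about 2 mm. A picture is of the moment at which its call begins: read the wrist's pose just before it. camera_info takes no time and is no camera call.
- r.sign_off(): hands the job in, once; it reports no verdict.
The state is a dict: "time_s": time; "joint_positions": joint angles; "dq": joint speeds; "tau": joint torques, N m; "position": TCP position; "tcp_rot": TCP orientation; "wrist_force": force on the tool from outside, world axes, zero at the start; "wrist_torque": the same for the moment, N m; "grip_width": opening from 0.0 (shut) to 1.0 (fully open).
Only numpy, scipy, OpenCV 4.12 (cv2) and the standard library are available. Lean on these libraries where they do the work, as an engineer would, in place of code of your own. Each camera call takes 0.05 s, during which the arm holds its last target.

### The job

The two jars of green beans stand ready in the open chamber of the vacuum machine. Put on each the loose metal cap that fits it, sitting level and all the way down, then bring the machine's clear lid fully down on its seal and leave it shut, and last press the round start key just until it clicks and let it go - do not press it hard against its stop. Leave the other jars, the funnel, the spare cap and the bowl where they stand and do not tip the jars over.

Things in the scene. Friction and masses are not known exactly. Their poses are not given: they have to be found in the camera images.
- machine: Fixed countertop chamber vacuum machine, brushed steel, 300 mm wide (y), x -225 to 225 mm, at a varying place and yaw. Origin on the table below the chamber's middle; +x from the key panel to the back, +y left seen from the robot. Pump housing behind the hinge 156 mm high. A panel in front slopes up from (x -225, z 50) to (x -135, z 113), its normal 35 deg from vertical towards the robot.
- chamber (a point): Centre of the open chamber at rim height, 125 mm above the table (machine x 2.5, y 0); axes as the machine's. The chamber is 225 mm long (x) and 250 mm wide (y) inside, its floor 85 mm below the rim, its walls about 25 mm thick.
- lid_hinge (a point): Middle of the lid's hinge axis (along the machine's y), at machine x 140, z 127 mm. Axes as the machine's.
- lid (a joint): Angle of the clear lid in rad: 0 shut on its seal, positive raises its front edge (stop 0.80). Starts 0.64 to 0.74, overhanging the jars, and stays where left: stiff hinge, about 2 N on the lip moves it down. A shallow dome; from the hinge axis, when shut: x -262 to -12, y -142 to 142, z 0 to 40 mm. The jars are reached under its front edge with the tool leaning back to the machine's front 35 to 45 deg.
- lid_lip (a point): Middle of the top face of the black grip lip on the lid's front edge, 286 mm in front of the hinge axis and 10 mm above it when shut. Lip 200 mm long (y), 34 mm deep (x -300 to -266 from the hinge), 9 mm thick. z is the lid's outward normal; axes turn with the lid and match the machine's when shut. Pressed down along its arc it shuts the lid.
- start_key_top (a point): Centre of the top of the round grey start key, 24 mm in diameter, 7.5 mm proud of the sloping panel, towards its right end seen from the robot (machine y -75). z is the panel's outward normal (35 deg from vertical, leaning to the robot), y the machine's y. The panel's other keys are small flat rectangles.
- start_key (a joint): Travel of the start key in m: 0 released, positive pressed (against z of start_key_top). A tactile dome: the force rises to 6 N at 1.9 mm, then drops (the click) to 3.2 N at 4.0 mm; hard stop at 5.0 mm. It counts as clicked past 2.5 mm and springs back when let go. Over 15 N is too hard.
- wide_rim (a point): Centre of the mouth (rim top) of the wide-mouthed jar in the chamber, z up its axis. Clear glass packed with beans, 320 g, loose, left or right by chance: 80 mm high, body 76 mm in diameter up to 44 mm, straight neck 56 mm in diameter from 56 to 80 mm, rim edge bevelled 3 mm.
- narrow_rim (a point): Centre of the mouth (rim top) of the narrow-mouthed jar in the chamber, z up its axis. Clear glass packed with beans, 240 g, loose: 90 mm high, body 62 mm in diameter up to 52 mm, straight neck 38 mm in diameter from 64 to 90 mm, rim edge bevelled 3 mm.
- cap_wide_mid (a point): Centre (half-way up) of the larger loose cap, for the wide-mouthed jar: brass-coloured metal, outer diameter 68 mm, 20 mm high, skirt and top 3 mm thick, 40 g, on the table open side down, left or right of the machine, tall things near it. On the jar its top rests on the rim: this point is then 7 mm below the rim centre.
- cap_narrow_mid (a point): Centre (half-way up) of the smaller loose cap, for the narrow-mouthed jar: as the larger one but outer diameter 50 mm, 20 mm high, 30 g, on the other side of the machine. Fully on, this point is 7 mm below its jar's rim centre.
- packed_a_mid (a point): Bystander: tall packed jar with its cap on, 76 mm in diameter, 123 mm high, near a loose cap; point 60 mm above its base.
- packed_b_mid (a point): Bystander: another such packed jar near the same loose cap; point 60 mm above its base.
- empty_c_mid (a point): Bystander: tall empty jar, 76 mm in diameter, 120 mm high, near the other loose cap; point 60 mm above its base.
- funnel_mid (a point): Bystander: steel canning funnel standing wide end down, 120 mm in diameter at the table, 46 mm from mid-height up, 62 mm high, with a flat tab at the table reaching 89 mm from its axis along +x; near the other loose cap; point half-way up.
- spare_cap_mid (a point): Bystander: spare wide cap, 88 mm in diameter, 16 mm high, on the table, fits neither jar; point half-way up.
- scrap_bowl_mid (a point): Bystander: white bowl of bean ends, 120 mm in diameter, 40 mm high, in front of the loose cap on the right; point 20 mm above the table.
Not all that is in view belongs to the job. What is shaped like the part that bears narrow_rim but orange or red is not meant.

How it is judged:
On the way, in this order (a step that is already met when the one before it is completed fails the run):
1. both caps sit level and fully down on their jars, let go, the lid still open (horizontal distance between cap_wide_mid and wide_rim below 0.006 m and z of cap_wide_mid in the frame of wide_rim below -0.004 m and angle between each of cap_wide_mid, cap_narrow_mid's own z axis and vertical below 0.1 rad and horizontal distance between cap_narrow_mid and narrow_rim below 0.006 m and z of cap_narrow_mid in the frame of narrow_rim below -0.004 m and value of joint lid above 0.3 rad and contact force between each of cap_wide, cap_narrow and the fingers below 0.05 N), for 0.2 s.
2. the clear lid is fully shut (horizontal distance between cap_wide_mid and wide_rim below 0.006 m and z of cap_wide_mid in the frame of wide_rim below -0.004 m and angle between each of cap_wide_mid, cap_narrow_mid's own z axis and vertical below 0.1 rad and horizontal distance between cap_narrow_mid and narrow_rim below 0.006 m and z of cap_narrow_mid in the frame of narrow_rim below -0.004 m and value of joint lid below 0.03 rad), for 0.2 s.
3. the start key is pressed past its click, the lid shut (value of joint lid below 0.03 rad and value of joint start_key above 0.0025 m), for 0.02 s.
At the end, for the whole second after the job is handed in: Each cap sits on its own jar: its centre within 6 mm of the jar's axis, at least 4 mm below the rim (7 mm when fully down), level within 0.1 rad; both jars upright within 0.08 rad in the chamber; the lid shut within 0.03 rad and at rest; the start key clicked once the lid was shut, and sprung back (all of step 2 and value of joint start_key below 0.001 m and angle between each of wide_rim, narrow_rim's own z axis and vertical below 0.08 rad and velocity of joint lid between -0.05 and 0.05 rad/s); the robot touches nothing.
It fails at once if the start key is pressed hard against its stop (over 15 N) (contact force between start_key_c0 and anything else above 15 N).
It fails at once if the start key is pressed while the lid is open (value of joint start_key above 0.0025 m and value of joint lid above 0.05 rad).
It fails at once if a jar in the chamber is tipped over (angle between any of wide_rim, narrow_rim's own z axis and vertical above 0.4 rad).
It fails at once if a bystander is moved by more than 25 mm (distance of any of packed_a_mid, packed_b_mid, empty_c_mid, funnel_mid, spare_cap_mid, scrap_bowl_mid from where it was at the start of the episode above 0.025 m).
It also fails if it takes over 72 s, if anything falls off the work surface, if the arm or the gripper's body presses on something with over 40 N, if the wrist force passes 120 N, or if a joint passes its speed limit or range.

## Working session

There is one attempt and no reset: what is moved stays moved. The work goes in short steps, Python scripts to look and compute and a shell command to move; the robot and the scene stay as the last step left them, time stands still between calls to the robot, and variables do not carry over. Pictures are saved under pics/ and viewed, and the job is handed in when it is done.

I'll start by looking at the state and the pictures.

```bash
ls; mkdir -p pics
python3 - <<'E'
from cell import r, viewer
import cv2, numpy as np
s=r.observe(); print({k:np.round(v,3).tolist() for k,v in s.items()})
for n in ["scene","top","wrist"]:
    im=viewer.snapshot(n); cv2.imwrite(f"pics/{n}0.png",im[:,:,::-1])
    i=viewer.camera_info(n); print(n,{k:np.round(v,4).tolist() for k,v in i.items()})
E
```

```text
pics
{'time_s': 0.0, 'joint_positions': [-1.285, 0.207, 1.543, -0.0, 1.393, -0.151], 'dq': [-0.0, -0.001, -0.0, -0.001, 0.001, -0.002], 'tau': [-0.002, -37.089, -28.142, 0.07, 0.036, -0.0], 'position': [0.242, -0.521, 0.204], 'tcp_rot': [[0.907, 0.422, -0.001], [0.422, -0.907, 0.002], [0.0, -0.002, -1.0]], 'wrist_force': [0.049, -0.514, -0.51], 'wrist_torque': [-0.022, -0.012, -0.004], 'grip_width': 1.0}
scene {'fx': 426.8385, 'fy': 426.8385, 'cx': 316.241, 'cy': 200.3952, 'D': [-0.0064, 0.0, 0.0, 0.0, 0.0], 'T': [[-0.9023, -0.3907, 0.1824, 0.3069], [-0.4311, 0.8123, -0.3927, 0.5035], [0.0052, -0.433, -0.9014, 1.3286], [0.0, 0.0, 0.0, 1.0]]}
top {'fx': 416.4343, 'fy': 416.4343, 'cx': 315.259, 'cy': 194.5069, 'D': [-0.0457, 0.0, 0.0, 0.0, 0.0], 'T': [[0.0265, -0.9802, 0.1963, 0.2778], [-0.9996, -0.0245, 0.0127, -0.0264], [-0.0077, -0.1966, -0.9805, 1.3322], [0.0, 0.0, 0.0, 1.0]]}
wrist {'fx': 278.6011, 'fy': 278.6011, 'cx': 321.0967, 'cy': 195.0071, 'D': [-0.0327, 0.0, 0.0, 0.0, 0.0], 'mount': [[-0.0002, -0.9691, -0.2468, 0.0706], [1.0, -0.0001, -0.0004, 0.0006], [0.0003, -0.2468, 0.9691, -0.1801], [0.0, 0.0, 0.0, 1.0]]}
```

View pics/top0.png

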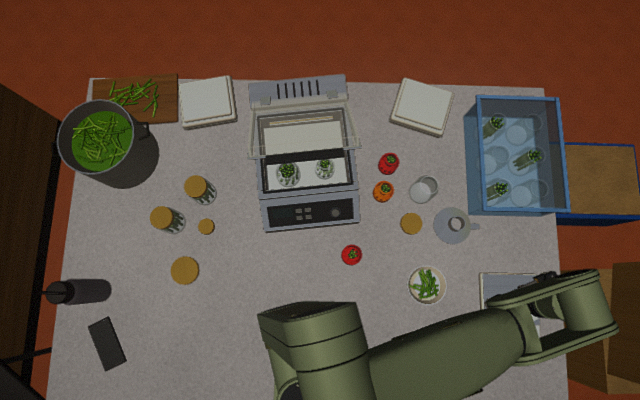

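View pics/scene0.png

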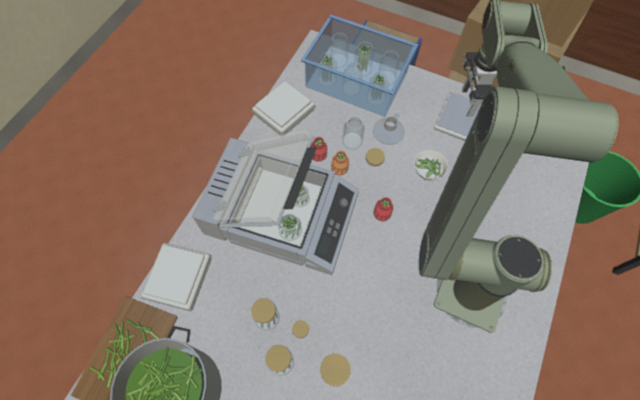

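View pics/wrist0.png

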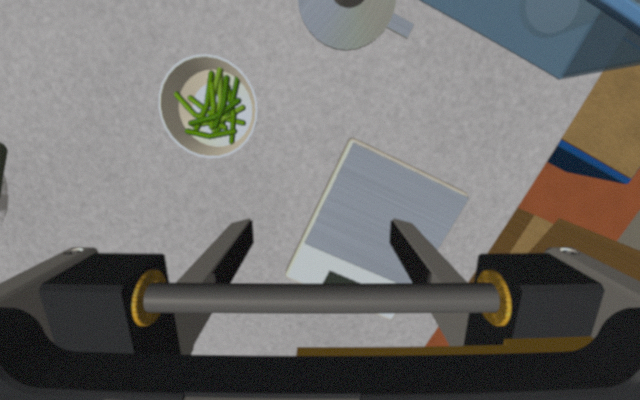

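```bash
timeout 20 python3 -m crank --help 2>&1 | head -40
cat > h.py <<'E'
import numpy as np, cv2
from cell import r, viewer
def cam(n,s=None):
    i=viewer.camera_info(n); K=np.array([[i["fx"],0,i["cx"]],[0,i["fy"],i["cy"]],[0,0,1]]); D=np.array(i["D"])
    if "T" in i: T=np.array(i["T"])
    else:
        s=s or r.observe(); P=np.eye(4); P[:3,:3]=s["tcp_rot"]; P[:3,3]=s["position"]; T=P@np.array(i["mount"])
    return K,D,T
def ray(c,px):
    K,D,T=c; q=cv2.undistortPoints(np.array([[px]],float),K,D)[0,0]
    d=T[:3,:3]@np.array([q[0],q[1],1]); return T[:3,3],d/np.linalg.norm(d)
def onz(c,px,z):
    o,d=ray(c,px); return o+d*(z-o[2])/d[2]
def tri(c1,p1,c2,p2):
    A=np.zeros((3,3));b=np.zeros(3)
    rs=[ray(c1,p1),ray(c2,p2)]
    for o,d in rs:
        M=np.eye(3)-np.outer(d,d);A+=M;b+=M@o
    X=np.linalg.solve(A,b); return X,[np.linalg.norm((np.eye(3)-np.outer(d,d))@(X-o)) for o,d in rs]
def proj(c,X):
    K,D,T=c; Ti=np.linalg.inv(T); rv=cv2.Rodrigues(Ti[:3,:3])[0]
    return cv2.projectPoints(np.atleast_2d(np.array(X,float)),rv,Ti[:3,3],K,D)[0][:,0]
def crop(src,dst,x0,y0,x1,y1,k):
    im=cv2.imread(src)[y0:y1,x0:x1]; cv2.imwrite(dst,cv2.resize(im,None,fx=k,fy=k,interpolation=cv2.INTER_CUBIC))
E
python3 - <<'E'
from h import *
crop("pics/top0.png","pics/t1.png",235,65,375,240,4) if 0 else crop("pics/top0.png","pics/t1.png",230,65,380,240,3)
crop("pics/scene0.png","pics/s1.png",180,120,370,280,4)
E
```

```text
invalid input: not JSON, or not a number
```

View pics/t1.png

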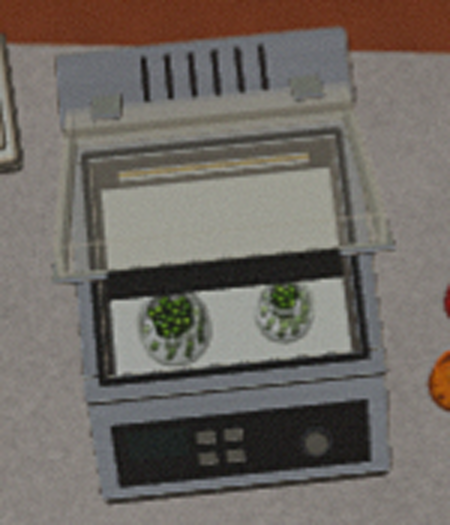

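View pics/s1.png

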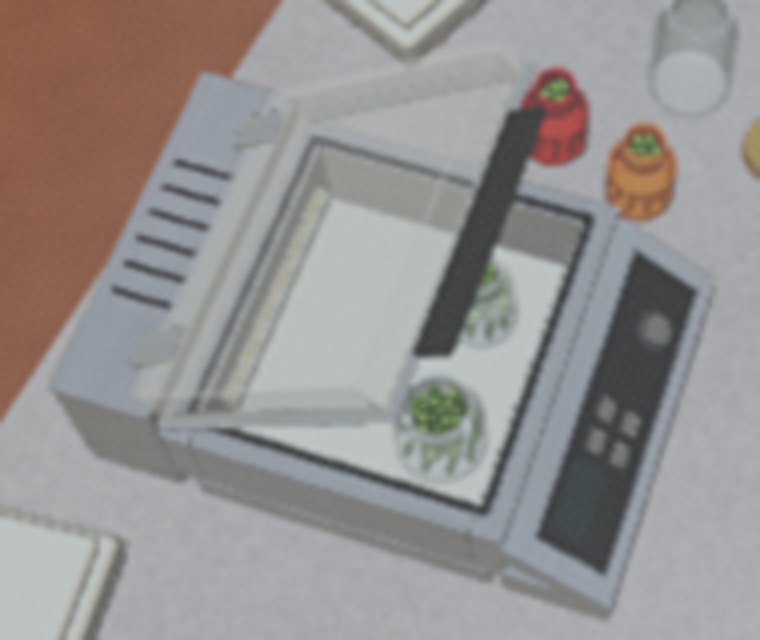

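Run:
```python
from h import *
t=cam("top"); s=cam("scene")
T=lambda u,v:(230+u/3-.33,65+v/3-.33); S=lambda u,v:(180+u/4-.37,120+v/4-.37)
for n,c,q in [("top",t,[T(105,383),T(368,355),T(340,130),T(82,158)]),("scene",s,[S(487,510),S(595,212),S(315,140),S(205,405)])]:
    P=np.array([onz(c,p,.125) for p in q]); print(n,P.round(4).tolist(),"c",P.mean(0).round(4))
    print("len",np.linalg.norm(P[0]-P[1]),np.linalg.norm(P[1]-P[2]))
    print("yaws",[np.degrees(np.arctan2(*(d[[1,0]]))) for d in [P[3]-P[0],P[2]-P[1]]],[np.degrees(np.arctan2(-d[0],d[1])) for d in [P[0]-P[1],P[3]-P[2]]])
print("key",tri(t,T(316,443),s,S(655,328)))
print("wide beans",tri(t,T(171,316),s,S(440,408)), "narrow", tri(t,T(286,295),s,S(488,275)))
for n,p in [("capN",(206,226)),("capW",(411,223)),("spare",(184,270)),("funneltop",(456,223)),("bowl",(427,285)),("pa",(196,183)),("pb",(160,214))]:
    print(n,onz(t,p,{"capN":.02,"capW":.02,"spare":.016,"funneltop":.062,"bowl":.04}.get(n,.123)).round(4))
for n,p in [("capN",(300.5,328)),("capW",(375,156)),("spare",(335,369)),("funneltop",(391,122)),("pa",(263,307)),("pb",(278,355))]:
    print(n,onz(s,p,{"capN":.02,"capW":.02,"spare":.016,"funneltop":.062,"bowl":.04}.get(n,.123)).round(4))
```

```text
top [[0.5223, 0.1394, 0.125], [0.5571, -0.1199, 0.125], [0.7942, -0.0892, 0.125], [0.7575, 0.1752, 0.125]] c [0.6578 0.0264 0.125 ]
len 0.26167592023198843 0.23907923580829904
yaws [np.float64(8.663030489511558), np.float64(7.392950906219331)] [np.float64(7.64340731100201), np.float64(7.901048722895106)]
scene [[0.5238, 0.1372, 0.125], [0.558, -0.1277, 0.125], [0.7945, -0.0893, 0.125], [0.7556, 0.1547, 0.125]] c [0.658  0.0187 0.125 ]
len 0.267121144834177 0.23957402430306904
yaws [np.float64(4.32375626377946), np.float64(9.229381359719778)] [np.float64(7.353277997510106), np.float64(9.065311817608979)]
key (array([ 0.47558628, -0.07145441,  0.08651191]), [np.float64(0.0018569400772835963), np.float64(0.0018569400772836865)])
wide beans (array([0.59376073, 0.0773298 , 0.11962624]), [np.float64(0.00019458527022036303), np.float64(0.00019458527022042177)]) narrow (array([ 0.61211136, -0.03715162,  0.13032434]), [np.float64(0.002941449237181627), np.float64(0.002941449237181698)])
capN [0.4296 0.3356 0.02  ]
capW [ 0.4559 -0.3155  0.02  ]
spare [0.2896 0.3959 0.016 ]
funneltop [ 0.4535 -0.4453  0.062 ]
bowl [ 0.2643 -0.3569  0.04  ]
pa [0.5461 0.3475 0.123 ]
pb [0.4495 0.4475 0.123 ]
capN [0.4323 0.3336 0.02  ]
capW [ 0.458  -0.3172  0.02  ]
spare [0.2925 0.3927 0.016 ]
funneltop [ 0.4552 -0.4494  0.062 ]
pa [0.5424 0.3412 0.123 ]
pb [0.4454 0.4356 0.123 ]
```

```bash
python3 - <<'E'
from h import *
t=cam("top"); s=cam("scene")
T=lambda u,v:(230+u/3-.33,65+v/3-.33); S=lambda u,v:(180+u/4-.37,120+v/4-.37)
for a,b in [((105,270),(415,355)),((105,298),(450,355)),((345,250),(515,108)),((345,278),(545,114))]:
    X,e=tri(t,T(*a),s,S(*b)); print(X.round(4),round(e[0],4))
E
python3 -m crank '[{"xyz":[0,0,-0.05],"spin":-8.5,"fingers":0.094},{"xyz":[0,0,-0.05],"spin":-8.5,"fingers":0.094},{"xyz":[0,0,-0.05],"spin":-8.5,"fingers":0.094},{"xyz":[0,0,-0.05],"spin":-8.5,"fingers":0.094},{"xyz":[0,0,-0.05],"spin":-8.5,"fingers":0.094}]'
```

```text
[0.5812 0.1187 0.3124] 0.0011
[0.5545 0.1152 0.3281] 0.001
[ 0.6072 -0.0855  0.3047] 0.0002
[ 0.582  -0.0855  0.3122] 0.0016
time_s: 0.65
position: [0.2411, -0.5162, 0.4464]
tcp_rot: [[0.373, 0.928, -0.009], [0.928, -0.372, 0.031], [0.025, -0.02, -0.999]]
wrist_force: [0.3, -0.1, 0.3]
grip_width: 1.002
```

```bash
python3 -m crank '[{"xyz":[0.049,0.008,0],"spin":-8.5,"fingers":0.094},{"xyz":[0.047,0.015,0],"spin":-8.5,"fingers":0.094},{"xyz":[0.044,0.022,0],"spin":-8.5,"fingers":0.094},{"xyz":[0.041,0.028,0],"spin":-8.5,"fingers":0.094},{"xyz":[0.036,0.034,0],"spin":-8.5,"fingers":0.094}]'
```

```text
time_s: 1.15
position: [0.3691, -0.3076, 0.4585]
tcp_rot: [[-0.357, 0.934, -0.002], [0.934, 0.357, 0.014], [0.014, 0.003, -1.0]]
wrist_force: [0.8, -0.7, -0.7]
grip_width: 1.003
```

```bash
python3 -m crank '[{"xyz":[0.032,0.038,0],"spin":-8.5,"fingers":0.094},{"xyz":[0.026,0.042,0],"spin":-8.5,"fingers":0.094},{"xyz":[0.02,0.045,0],"spin":-8.5,"fingers":0.094},{"xyz":[0.013,0.048,0],"spin":-8.5,"fingers":0.094},{"xyz":[0.006,0.049,0],"spin":-8.5,"fingers":0.094}]'; python3 -c "
from h import *
print(r.observe()['joint_positions'])"
```

```text
time_s: 1.65
position: [0.4853, -0.0861, 0.4601]
tcp_rot: [[-0.898, 0.439, -0.003], [0.439, 0.898, 0.014], [0.009, 0.012, -1.0]]
wrist_force: [0.9, -0.2, -0.0]
grip_width: 0.998
[-0.36010196 -0.03783613  1.29521449  0.01300944  1.89167651 -1.47217935]
```

```bash
python3 -m crank '[{"xyz":[-0.011,0.049,0],"spin":-8.5,"fingers":0.094},{"xyz":[-0.018,0.047,0],"spin":-8.5,"fingers":0.094},{"xyz":[-0.025,0.043,0],"spin":-8.5,"fingers":0.094},{"xyz":[-0.031,0.039,0],"spin":-8.5,"fingers":0.094},{"xyz":[-0.05,0,0],"spin":0,"fingers":0.094}]'; python3 -c "
from h import *
print(r.observe()['joint_positions'])"
```

```text
time_s: 2.15
position: [0.6557, 0.0844, 0.4633]
tcp_rot: [[-0.988, -0.154, -0.001], [-0.154, 0.988, 0.015], [-0.001, 0.015, -1.0]]
wrist_force: [0.4, -1.8, 0.5]
grip_width: 0.999
[-0.01039085  0.34953055  0.84723828  0.01567508  1.9460511  -1.72975325]
```

```bash
for i in 1; do python3 -m crank '[{"xyz":[-0.05,0,0],"spin":0,"fingers":0.094},{"xyz":[-0.05,0,0],"spin":0,"fingers":0.094},{"xyz":[-0.05,0,0],"spin":0,"fingers":0.094}]'; python3 -c "
from h import *
print(r.observe()['joint_positions'])"; done;  python3 -m crank '[{"xyz":[-0.05,0,0],"spin":0,"fingers":0.094},{"xyz":[-0.05,0,0],"spin":0,"fingers":0.094}]'; python3 -c "
from h import *
print(r.observe()['joint_positions'])"
```

```text
time_s: 2.45
position: [0.7912, 0.1093, 0.4558]
tcp_rot: [[-0.987, -0.158, 0.009], [-0.158, 0.987, 0.016], [-0.011, 0.015, -1.0]]
wrist_force: [48.6, 7.4, 85.0]
grip_width: 0.998
[ 0.02229594  0.77638736  0.22476707  0.01886769  2.13107215 -1.69710081]
time_s: 2.65
position: [0.8294, 0.1177, 0.3981]
tcp_rot: [[-0.987, -0.158, 0.023], [-0.158, 0.987, 0.023], [-0.026, 0.019, -0.999]]
wrist_force: [-1.0, 0.6, 1.3]
grip_width: 0.999
[ 0.02880965  0.84487796  0.22997833  0.02499903  2.04322203 -1.68883628]
```

```bash
cat > kin.py <<'E'
import numpy as np
from scipy.optimize import least_squares
from scipy.spatial.transform import Rotation as Ro
lo=np.array([-2.73,-.86,.23,-1.11,.08,-2.82]);hi=np.array([2.73,2.22,2.46,4.25,2.63,2.82])
def fk(q,g):
    d,h,a1,a2,e,a3,L,s4=g[:8]
    R1=Ro.from_euler('z',q[0]); R2=R1*Ro.from_euler('y',q[1]); R3=R2*Ro.from_euler('y',q[2])
    p=R1.apply([a1,d,h])+R2.apply([0,0,a2])+R3.apply([e,0,a3])
    R4=R3*Ro.from_euler('z',s4*q[3]); R5=R4*Ro.from_euler('y',q[4])
    p=p+R5.apply([0,0,L]); R6=R5*Ro.from_euler('z',q[5]+g[8]) 
    return p,R6
E
python3 - <<'E'
from kin import *
from h import r
Q=[[-1.285,.207,1.543,0,1.393,-.151],[-0.36010196,-0.03783613,1.29521449,0.01300944,1.89167651,-1.47217935],[-0.01039085,0.34953055,0.84723828,0.01567508,1.9460511,-1.72975325],[0.02229594,0.77638736,0.22476707,0.01886769,2.13107215,-1.69710081],[0.02880965,0.84487796,0.22997833,0.02499903,2.04322203,-1.68883628]]
P=np.array([[.242,-.521,.204],[.4853,-.0861,.4601],[.6557,.0844,.4633],[.7912,.1093,.4558],[.8294,.1177,.3981]])
Rm=[[[.907,.422,-.001],[.422,-.907,.002],[0,-.002,-1]],[[-0.898, 0.439, -0.003], [0.439, 0.898, 0.014], [0.009, 0.012, -1.0]],[[-0.988, -0.154, -0.001], [-0.154, 0.988, 0.015], [-0.001, 0.015, -1.0]],[[-0.987, -0.158, 0.009], [-0.158, 0.987, 0.016], [-0.011, 0.015, -1.0]],[[-0.987, -0.158, 0.023], [-0.158, 0.987, 0.023], [-0.026, 0.019, -0.999]]]
def f(g,s):
    o=[]
    for q,p,R in zip(Q,P,Rm):
        pp,RR=fk(q,[*g[:7],s,g[7]]); o+=list(pp-p); o+=list(.3*(RR.inv()*Ro.from_matrix(R)).as_rotvec())
    o+=list(1e-3*(np.array(g[:7])-[.1,.25,0,.45,0,.45,.25]))
    return np.array(o)
for s in (1,-1):
    for off in (0,1.57,-1.57,3.1):
        z=least_squares(f,[.1,.25,0,.45,0,.45,.25,off],args=(s,)); print(s,z.cost,z.x.round(4), np.abs(z.fun[:-7]).max())
E
```

```text
1 3.1562086839485975e-07 [ 8.5700e-02  3.0770e-01 -3.0000e-04  4.5450e-01  9.3600e-02  5.0030e-01
  3.6710e-01  1.5709e+00] 0.00036862530669057314
1 3.15620868296618e-07 [ 8.5700e-02  3.0770e-01 -3.0000e-04  4.5450e-01  9.3600e-02  5.0030e-01
  3.6710e-01  1.5709e+00] 0.0003686247458617731
1 3.1562086829587913e-07 [ 8.5700e-02  3.0770e-01 -3.0000e-04  4.5450e-01  9.3600e-02  5.0030e-01
  3.6710e-01  1.5709e+00] 0.0003686251760641468
1 3.156208682958975e-07 [ 8.5700e-02  3.0770e-01 -3.0000e-04  4.5450e-01  9.3600e-02  5.0030e-01
  3.6710e-01  1.5709e+00] 0.0003686251234447935
-1 0.0002455245718971187 [ 0.089  -0.1852 -0.0089  0.4684  0.0957  0.5054 -0.1142  1.5584] 0.013253179843481568
-1 0.00024552457189703093 [ 0.089  -0.1852 -0.0089  0.4684  0.0957  0.5054 -0.1142  1.5584] 0.013253179860638247
-1 0.00024552457189703066 [ 0.089  -0.1852 -0.0089  0.4684  0.0957  0.5054 -0.1142  1.5584] 0.013253179860426961
-1 0.0002455245718970314 [ 0.089  -0.1852 -0.0089  0.4684  0.0957  0.5054 -0.1142  1.5584] 0.013253179860442567
```

```bash
cat >> kin.py <<'E'
G=[.0857,.3077,-.0003,.4545,.0936,.5003,.3671,1,1.5709]
def ik(p,R,q0,w=.3,bound=True):
    def f(q):
        pp,RR=fk(q,G); return np.r_[pp-p,w*(R.inv()*RR).as_rotvec()]
    z=least_squares(f,np.clip(q0,lo+1e-6,hi-1e-6),bounds=(lo,hi),xtol=1e-10,ftol=1e-10); return z.x,z.fun
def lean(az,ang,flip):
    a,t=np.radians(az),np.radians(ang); fw=np.array([np.cos(a),np.sin(a),0]); up=np.array([0,0,1])
    z=np.sin(t)*fw-np.cos(t)*up; y=np.array([np.sin(a),-np.cos(a),0])*( -1 if flip else 1); x=np.cross(y,z)
    return Ro.from_matrix(np.c_[x,y,z])
E
python3 - <<'E'
from kin import *
q0=[0,.5,1,.1,1.5,0]
for ang in (36,42):
  for az in (8,14):
    for flip in (0,1):
      R=lean(az,ang,flip); print(ang,az,flip,R.as_matrix().round(2).tolist())
      for n,p in dict(capW=[.457,-.316,.01],capN=[.431,.335,.01],capWup=[.457,-.316,.25],capNup=[.431,.335,.25],wide=[.594,.077,.12],narrow=[.612,-.037,.13],front=[.4,0,.35],lip=[.581,.016,.314],lip2=[.51,.01,.137],key=[.4756,-.0715,.0865]).items():
        q=[np.arctan2(p[1],p[0])-.15,.5,1,.1,1.2,1.2 if not flip else -1.7]
        q,fu=ik(np.array(p),R,q); print("  ",n,q.round(2),"res",np.abs(fu).max().round(4))
E
```

```text
36 8 0 [[0.8, 0.14, 0.58], [0.11, -0.99, 0.08], [0.59, 0.0, -0.81]]
   capW [-1.16  0.32  2.07  0.92  0.79 -0.41] res 0.0
   capN [ 0.67  0.21  2.17 -0.84  0.35  2.82] res 0.0165
   capWup [-1.16 -0.11  1.92  0.65  1.21  0.07] res 0.0
   capNup [ 0.72 -0.23  2.02 -0.44  0.85  2.36] res 0.0
   wide [-0.1  -0.    2.13  0.35  0.42  1.05] res 0.0
   narrow [-0.38  0.03  2.08  0.59  0.55  0.62] res 0.0
   front [-0.63 -0.84  2.16  0.43  1.37  0.81] res 0.0
   lip [-0.27 -0.3   1.95  0.3   0.93  1.05] res 0.0
   lip2 [-0.36 -0.26  2.31  0.53  0.59  0.7 ] res 0.0
   key [-0.68 -0.18  2.38  0.8   0.64  0.16] res 0.0
36 8 1 [[-0.8, -0.14, 0.58], [-0.11, 0.99, 0.08], [-0.59, 0.0, -0.81]]
   capW [-0.91  0.24  2.    0.47  0.69 -2.82] res 0.0709
   capN [ 0.72  0.25  2.19 -1.11  0.37 -0.  ] res 0.0012
   capWup [-1.05 -0.12  1.88  0.52  1.18 -2.82] res 0.028
   capNup [ 0.72 -0.23  2.02 -0.44  0.85 -0.78] res 0.0
   wide [-0.1  -0.    2.13  0.35  0.42 -2.09] res 0.0
   narrow [-0.38  0.03  2.08  0.59  0.55 -2.52] res 0.0
   front [-0.63 -0.84  2.16  0.43  1.37 -2.33] res 0.0
   lip [-0.27 -0.3  
[... 3202 characters left out ...]
] res 0.0
   key [-0.83 -0.13  2.42  1.03  0.75 -0.25] res 0.0
42 14 1 [[-0.72, -0.24, 0.65], [-0.18, 0.97, 0.16], [-0.67, 0.0, -0.74]]
   capW [-0.89  0.24  1.98  0.46  0.72 -2.82] res 0.1028
   capN [ 0.66  0.19  2.23 -1.11  0.27 -0.13] res 0.0276
   capWup [-1.04 -0.11  1.86  0.54  1.2  -2.82] res 0.0538
   capNup [ 0.7  -0.3   2.13 -0.48  0.69 -0.83] res 0.0
   wide [-0.19 -0.01  2.21  0.86  0.39 -2.72] res 0.0
   narrow [-0.44  0.02  2.11  0.8   0.57 -2.82] res 0.0115
   front [-0.84 -0.86  2.2   0.63  1.46 -2.63] res 0.0056
   lip [-0.38 -0.34  2.02  0.52  0.9  -2.4 ] res 0.0
   lip2 [-0.46 -0.27  2.36  0.79  0.62 -2.82] res 0.006
   key [-0.59 -0.22  2.36  0.68  0.63 -2.82] res 0.0378
```

Run:
```python
from kin import *
pts=dict(capW=[.457,-.316,.008],capN=[.431,.335,.008],wide=[.594,.077,.11],narrow=[.612,-.037,.12],lip=[.581,.016,.314],lip2=[.51,.01,.137],key=[.4756,-.0715,.0865])
for ang in (30,33,36,40):
  for az in (-15,-8,-2,4,10,16):
    o=[]
    for flip in (0,1):
      R=lean(az,ang,flip)
      for n,p in pts.items():
        best=1
        for j4 in (-.3,.3):
          for j6 in (-1.5,0,1.5):
            q=[np.arctan2(p[1],p[0])-.15,.2,1.9,j4,.6,j6]
            q,fu=ik(np.array(p),R,q); best=min(best,np.abs(fu).max())
            if best<1e-4: break
          if best<1e-4: break
        o.append(round(best*1000))
    print(ang,az,o[:7],o[7:])
```

```text
30 -15 [0, 25, 0, 0, 0, 0, 0] [8, 0, 0, 0, 0, 0, 0]
30 -8 [0, 21, 0, 0, 0, 0, 0] [20, 0, 0, 0, 0, 0, 0]
30 -2 [0, 11, 0, 0, 0, 0, 0] [22, 0, 0, 0, 0, 0, 0]
30 4 [0, 1, 0, 0, 0, 0, 0] [16, 0, 0, 0, 0, 0, 0]
30 10 [0, 0, 0, 0, 0, 0, 0] [9, 0, 0, 0, 0, 0, 0]
30 16 [0, 0, 0, 0, 0, 0, 0] [2, 0, 0, 0, 0, 0, 8]
33 -15 [0, 14, 0, 0, 0, 0, 0] [19, 0, 0, 0, 0, 0, 0]
33 -8 [0, 19, 0, 0, 0, 0, 0] [15, 0, 0, 0, 0, 0, 0]
33 -2 [0, 22, 0, 0, 0, 0, 0] [10, 0, 0, 0, 0, 0, 0]
33 4 [0, 12, 0, 0, 0, 0, 0] [5, 0, 0, 0, 0, 0, 0]
33 10 [0, 3, 0, 0, 0, 0, 0] [0, 0, 0, 0, 0, 0, 5]
33 16 [0, 0, 0, 0, 0, 0, 0] [0, 0, 0, 0, 0, 0, 16]
36 -15 [0, 3, 0, 0, 0, 0, 0] [7, 0, 0, 0, 0, 0, 0]
36 -8 [0, 8, 0, 0, 0, 0, 0] [3, 0, 0, 0, 0, 0, 0]
36 -2 [0, 20, 0, 0, 0, 0, 0] [0, 0, 0, 0, 0, 0, 0]
36 4 [0, 23, 0, 0, 0, 0, 0] [0, 0, 0, 0, 0, 0, 2]
36 10 [0, 14, 0, 0, 0, 0, 0] [0, 2, 0, 0, 0, 0, 13]
36 16 [0, 6, 0, 0, 0, 0, 0] [0, 2, 0, 0, 0, 0, 24]
40 -15 [0, 0, 0, 0, 0, 0, 1] [0, 0, 0, 0, 0, 0, 1]
40 -8 [0, 6, 0, 0, 0, 0, 2] [0, 6, 0, 0, 0, 0, 2]
40 -2 [0, 17, 0, 0, 0, 0, 1] [0, 13, 0, 0, 0, 0, 3]
40 4 [0, 37, 0, 0, 0, 0, 0] [0, 18, 0, 0, 0, 0, 13]
40 10 [0, 17, 0, 0, 0, 0, 0] [0, 20, 0, 0, 0, 0, 16]
40 16 [0, 7, 0, 0, 0, 0, 0] [0, 7, 0, 11, 0, 4, 10]
```

```bash
cat >> kin.py <<'E'
def row(q,xyz,spin,w):
    p,R=fk(q,G); xyz=np.array(xyz,float)
    q2,_=ik(p+R.apply(xyz),R*Ro.from_euler('z',spin,degrees=True),q,w)
    dmax=np.array([2.79,2.79,3.14,3.14,3.14,3.14])*.07
    k=min(1,(dmax/np.maximum(abs(q2-q),1e-9)).min())
    return q+k*(q2-q)
def show(q):
    p,R=fk(q,G); z=R.as_matrix()[:,2]; y=R.as_matrix()[:,1]
    return "p",p.round(3),"lean",round(np.degrees(np.arccos(-z[2])),1),"az",round(np.degrees(np.arctan2(z[1],z[0]))),"y",y.round(2),"q",q.round(2)
E
python3 - <<'E'
from kin import *
D=np.array([0.02229594,0.77638736,0.23,0.01886769,2.13107215,-1.69710081])
for w in (.1,.3,1):
    q=D
    for i in range(2): q=row(q,[-.05,0,0],0,w)
    print(w,*show(q))
# S2
for w in (.1,.3,1):
    q=np.array([0,.05,.5,.0,2.59,-1.7])
    q,_=ik(fk(q,G)[0],Ro.from_matrix(lean(8,0,1).as_matrix()),q,.3); print(*show(q))
    for i in range(20):
        q=row(q,[0,0,-.05],0,w)
        if i%4==3: print(w,*show(q))
E
```

```text
0.1 p [0.883 0.124 0.456] lean 14.3 az 12 y [-0.16  0.99  0.01] q [ 0.03  0.79  0.23  0.05  1.88 -1.68]
0.3 p [0.856 0.12  0.437] lean 8.7 az 14 y [-0.16  0.99  0.01] q [ 0.03  0.8   0.23  0.04  1.96 -1.69]
1 p [0.822 0.116 0.415] lean 2.0 az 35 y [-0.16  0.99  0.01] q [ 0.03  0.82  0.23  0.02  2.06 -1.69]
p [0.364 0.086 0.772] lean 0.0 az 9 y [-0.14  0.99  0.  ] q [-0.    0.05  0.5   0.    2.59 -1.71]
0.1 p [0.324 0.078 0.934] lean 32.2 az 10 y [-0.15  0.99  0.02] q [-0.35 -0.1   0.23  0.45  2.47 -1.64]
0.1 p [0.268 0.079 0.999] lean 46.8 az -1 y [-0.06  0.99 -0.09] q [-0.06 -0.22  0.23  0.03  2.32 -1.69]
0.1 p [0.105 0.078 1.096] lean 70.1 az 2 y [-0.06  0.99 -0.09] q [ 0.07 -0.47  0.23 -0.05  2.16 -1.67]
0.1 p [-0.085  0.07   1.13 ] lean 88.7 az 3 y [-0.06  0.99 -0.09] q [ 0.08 -0.71  0.23 -0.03  2.07 -1.67]
0.1 p [-0.235  0.056  1.118] lean 98.5 az 27 y [-0.42  0.89 -0.14] q [ 0.34 -0.86  0.23  0.14  2.05 -1.63]
p [0.364 0.086 0.772] lean 0.0 az 9 y [-0.14  0.99  0.  ] q [-0.    0.05  0.5   0.    2.59 -1.71]
0.3 p [0.327 0.08  0.872] lean 16.2 az 5 y [-0.14  0.99 -0.02] q [-0.06 
[... 346 characters left out ...]
[-0.002  0.065  1.019] lean 60.9 az 5 y [-0.12  0.99 -0.05] q [ 0.16 -0.56  0.23 -0.09  2.4  -1.66]
p [0.364 0.086 0.772] lean 0.0 az 9 y [-0.14  0.99  0.  ] q [-0.    0.05  0.5   0.    2.59 -1.71]
1 p [0.349 0.083 0.803] lean 3.1 az 1 y [-0.14  0.99 -0.01] q [-0.01  0.05  0.4   0.    2.63 -1.72]
1 p [0.329 0.082 0.822] lean 6.5 az 0 y [-0.14  0.99 -0.01] q [-0.01  0.01  0.39  0.    2.63 -1.72]
1 p [0.305 0.083 0.84 ] lean 9.8 az 0 y [-0.14  0.99 -0.02] q [-0.01 -0.03  0.37  0.    2.63 -1.72]
1 p [0.277 0.087 0.857] lean 13.0 az 0 y [-0.14  0.99 -0.03] q [ 0.01 -0.08  0.36 -0.01  2.63 -1.71]
1 p [0.246 0.096 0.873] lean 16.3 az -1 y [-0.13  0.99 -0.04] q [ 0.08 -0.12  0.35 -0.05  2.63 -1.68]
```

```bash
cat > s1.py <<'E'
from kin import *
import sys
w=1.
for sg in (1,-1):
  for rr,z in ((.4,.35),(.45,.6),(.6,.3),(.6,.5),(.75,.3)):
    A=0; p=np.array([rr*np.cos(A),rr*np.sin(A),z])
    # j6 at limit: spin + => az decreases => j6 increases
    j6=2.82*sg-0.01*sg; q=np.array([-.15,.2,1.3,0,1.5,j6])
    azx=np.degrees(q[0]+np.pi/2-j6)
    for k in range(3):
        q,fu=ik(p,lean(azx,0,0),np.r_[q[:5],j6],.3)
    o=[]
    q0=q
    for i in range(12):
        q=row(q,[0,0,0],8.5*sg,w)
        if i%4==3: o.append(show(q))
    print(sg,rr,z,"q0",q0.round(2),"res",abs(fu).max().round(3))
    for a in o: print("    ",*a)
E
python3 s1.py
```

```text
1 0.4 0.35 q0 [-0.22 -0.26  1.7   0.    1.7   2.74] res 0.0
     p [ 0.327 -0.134  0.347] lean 2.8 az 61 y [-0.94  0.35 -0.01] q [-0.69 -0.38  1.8   0.05  1.73  2.82]
     p [ 0.196 -0.217  0.34 ] lean 5.3 az 47 y [-0.62  0.78  0.01] q [-1.24 -0.51  1.9   0.08  1.8   2.82]
     p [ 0.066 -0.219  0.334] lean 7.0 az 34 y [-0.11  0.99  0.06] q [-1.81 -0.66  1.98  0.09  1.91  2.82]
1 0.45 0.6 q0 [-0.19 -0.05  1.02  0.    2.17  2.77] res 0.0
     p [ 0.362 -0.168  0.598] lean 0.9 az 60 y [-0.94  0.33 -0.  ] q [-0.67 -0.17  1.13  0.02  2.18  2.82]
     p [ 0.207 -0.27   0.593] lean 2.0 az 43 y [-0.65  0.76  0.  ] q [-1.21 -0.29  1.24  0.04  2.21  2.82]
     p [ 0.049 -0.275  0.587] lean 3.1 az 27 y [-0.16  0.99  0.02] q [-1.76 -0.41  1.33  0.05  2.26  2.82]
1 0.6 0.3 q0 [-0.14  0.2   1.35  0.    1.59  2.82] res 0.0
     p [ 0.504 -0.206  0.287] lean 4.8 az 64 y [-0.96  0.28 -0.01] q [-0.6   0.09  1.51  0.08  1.56  2.82]
     p [ 0.338 -0.338  0.26 ] lean 9.2 az 51 y [-0.72  0.7   0.01] q [-1.08 -0.02  1.68  0.15  1.54  2.82]
     p [ 0.145 -0.376  0.227] lean 12.9 az 38 y [-0.3   0.95  0.0
[... 1989 characters left out ...]
 res 0.0
     p [0.566 0.249 0.494] lean 1.4 az -79 y [-1.    0.04 -0.01] q [ 0.29  0.26  0.89 -0.03  1.98 -2.82]
     p [0.422 0.468 0.477] lean 2.8 az -64 y [-0.93 -0.38 -0.  ] q [ 0.73  0.3   0.89 -0.05  1.97 -2.82]
     p [0.197 0.603 0.453] lean 4.3 az -49 y [-0.69 -0.73  0.01] q [ 1.16  0.32  0.92 -0.07  1.94 -2.82]
-1 0.75 0.3 q0 [-0.11  0.55  0.89  0.    1.7  -2.77] res 0.0
     p [0.712 0.246 0.285] lean 3.9 az -79 y [-1.    0.08 -0.02] q [ 0.25  0.57  0.9  -0.07  1.68 -2.82]
     p [0.564 0.463 0.242] lean 8.5 az -65 y [-0.95 -0.31 -0.02] q [ 0.64  0.55  1.01 -0.15  1.61 -2.82]
     p [0.35  0.59  0.179] lean 13.5 az -51 y [-0.75 -0.66  0.01] q [ 1.03  0.54  1.17 -0.22  1.52 -2.82]
```

```bash
cat > s2.py <<'E'
from kin import *
w=1.
def ln(q): 
    z=fk(q,G)[1].as_matrix()[:,2]; return np.degrees(np.arctan2(np.hypot(z[0],z[1])*np.sign(z[0]),-z[2]))
def greedy(q,n,flip=1,az=8,cons=None):
    for i in range(n):
        b=None
        for t in np.radians(np.arange(0,360,15)):
            d=[.05*np.cos(t),0,.05*np.sin(t)]
            q2=row(q,d,0,w)
            if b is None or ln(q2)>b[0]: b=(ln(q2),np.degrees(t),q2)
        q=b[2]
        if i%3==2: print(i,b[1],*show(q))
for st in ([.03,.845,.23,0,2.04,-1.69],[0,.28,.23,0,2.63,-1.7],[0,.05,.5,0,2.59,-1.7],[0,-.1,.61,0,2.63,-1.7],[0,-.8,1.31,0,2.63,-1.7],[0,-.2,2.4,0,.9,-1.7],[0,-.5,2.4,0,1.2,-1.7],[0,-.86,2.4,0,1.6,-1.7]):
    q=np.array(st); p,R=fk(q,G); q,_=ik(p,lean(8,0,1),q,.3); print("start",*show(q)); greedy(q,9)
E
python3 s2.py
```

```text
start p [0.828 0.11  0.396] lean 0.8 az 8 y [-0.14  0.99 -0.  ] q [ 0.03  0.85  0.23  0.    2.05 -1.68]
2 210.00000000000003 p [0.837 0.112 0.409] lean 3.4 az 8 y [-0.14  0.99 -0.  ] q [ 0.03  0.83  0.23  0.01  2.02 -1.68]
5 210.00000000000003 p [0.845 0.114 0.425] lean 5.9 az 8 y [-0.14  0.99 -0.  ] q [ 0.03  0.81  0.23  0.01  1.99 -1.68]
8 210.00000000000003 p [0.85  0.115 0.445] lean 8.5 az 8 y [-0.14  0.99 -0.  ] q [ 0.03  0.79  0.23  0.02  1.97 -1.67]
start p [0.452 0.086 0.768] lean 0.0 az 4 y [-0.14  0.99 -0.  ] q [-0.    0.28  0.23  0.    2.63 -1.71]
2 255.00000000000003 p [0.431 0.081 0.787] lean 2.4 az 3 y [-0.14  0.99 -0.  ] q [-0.01  0.23  0.24  0.01  2.63 -1.72]
5 270.0 p [0.409 0.078 0.805] lean 4.8 az 3 y [-0.14  0.99 -0.01] q [-0.02  0.18  0.24  0.01  2.63 -1.72]
8 270.0 p [0.386 0.075 0.822] lean 7.2 az 2 y [-0.14  0.99 -0.01] q [-0.04  0.14  0.25  0.02  2.63 -1.73]
start p [0.364 0.086 0.772] lean 0.0 az 9 y [-0.14  0.99  0.  ] q [-0.    0.05  0.5   0.    2.59 -1.71]
2 270.0 p [0.354 0.084 0.798] lean 2.3 az 1 y [-0.14  0.99 -0.  ] q [-0.01  0.06  0.41  0.    2.63 -
[... 1909 characters left out ...]
  0.99  0.  ] q [ 0.07 -0.06  1.52  0.    1.68 -1.64]
start p [0.159 0.086 0.159] lean nan az -32 y [-0.14  0.99 -0.  ] q [ 0.   -0.86  2.4  -0.    1.6  -1.71]
2 255.00000000000003 p [0.232 0.096 0.269] lean 0.0 az 55 y [-0.14  0.99  0.  ] q [ 0.04 -0.64  2.1   0.    1.68 -1.67]
5 195.0 p [0.342 0.112 0.33 ] lean 0.0 az 31 y [-0.14  0.99  0.  ] q [ 0.07 -0.35  1.81  0.    1.68 -1.64]
8 285.0 p [0.379 0.117 0.428] lean nan az 24 y [-0.14  0.99  0.  ] q [ 0.08 -0.27  1.55  0.    1.85 -1.63]kin.py:29: RuntimeWarning: invalid value encountered in arccos
  return "p",p.round(3),"lean",round(np.degrees(np.arccos(-z[2])),1),"az",round(np.degrees(np.arctan2(z[1],z[0]))),"y",y.round(2),"q",q.round(2)
```

Run:
```python
from kin import *
for ang in (30,32,34):
  for az in (10,14,18,22):
    R=lean(az,ang,0); o=[]
    for p in ([.431,.335,.008],[.431,.335,.05],[.57,.03,.2],[.457,-.316,.008]):
        q=[np.arctan2(p[1],p[0])-.15,.2,2,-.3 if p[1]>.1 else .4,.6,1.9 if p[1]>.1 else .5]
        q,fu=ik(np.array(p),R,q); o.append((q[3:].round(2).tolist(),round(abs(fu).max(),4)))
    print(ang,az,o)
```

```text
30 10 [([-0.69, 0.38, 2.65], np.float64(0.0)), ([-0.54, 0.47, 2.49], np.float64(0.0)), ([0.28, 0.8, 1.02], np.float64(0.0)), ([0.74, 0.79, -0.23], np.float64(0.0))]
30 14 [([-0.62, 0.33, 2.5], np.float64(0.0)), ([-0.47, 0.43, 2.34], np.float64(0.0)), ([0.33, 0.83, 0.9], np.float64(0.0)), ([0.72, 0.83, -0.28], np.float64(0.0))]
30 18 [([-0.51, 0.29, 2.31], np.float64(0.0)), ([-0.37, 0.39, 2.16], np.float64(0.0)), ([0.38, 0.86, 0.78], np.float64(0.0)), ([0.7, 0.87, -0.33], np.float64(0.0))]
30 22 [([-0.36, 0.26, 2.08], np.float64(0.0)), ([-0.25, 0.37, 1.96], np.float64(0.0)), ([0.42, 0.89, 0.67], np.float64(0.0)), ([0.68, 0.91, -0.37], np.float64(0.0))]
32 10 [([-0.82, 0.35, 2.8], np.float64(0.0)), ([-0.64, 0.44, 2.6], np.float64(0.0)), ([0.31, 0.76, 0.98], np.float64(0.0)), ([0.8, 0.79, -0.3], np.float64(0.0))]
32 14 [([-0.77, 0.3, 2.66], np.float64(0.0)), ([-0.57, 0.39, 2.45], np.float64(0.0)), ([0.38, 0.79, 0.85], np.float64(0.0)), ([0.77, 0.84, -0.34], np.float64(0.0))]
32 18 [([-0.67, 0.25, 2.47], np.float64(0.0)), ([-0.46, 0.35, 2.26], np.float64(0.0)), ([0.43, 0.83, 0.73], np.fl
[... 183 characters left out ...]
2, 0.93, -0.42], np.float64(0.0))]
34 10 [([-0.86, 0.34, 2.82], np.float64(0.0066)), ([-0.76, 0.41, 2.72], np.float64(0.0)), ([0.36, 0.72, 0.94], np.float64(0.0)), ([0.85, 0.8, -0.37], np.float64(0.0))]
34 14 [([-0.93, 0.28, 2.82], np.float64(0.0012)), ([-0.69, 0.36, 2.57], np.float64(0.0)), ([0.42, 0.76, 0.8], np.float64(0.0)), ([0.82, 0.85, -0.41], np.float64(0.0))]
34 18 [([-0.88, 0.22, 2.69], np.float64(0.0)), ([-0.58, 0.31, 2.38], np.float64(0.0)), ([0.48, 0.8, 0.68], np.float64(0.0)), ([0.79, 0.9, -0.44], np.float64(0.0))]
34 22 [([-0.72, 0.16, 2.44], np.float64(0.0)), ([-0.41, 0.27, 2.13], np.float64(0.0)), ([0.52, 0.84, 0.56], np.float64(0.0)), ([0.76, 0.94, -0.48], np.float64(0.0))]
```

```bash
python3 -m crank '[{"xyz":[0.012,0.02,0],"spin":-2,"fingers":0.094},{"xyz":[0.012,0.045,0],"spin":-2,"fingers":0.094},{"xyz":[0.01,0.045,0],"spin":-2,"fingers":0.094},{"xyz":[0.01,0.045,0],"spin":-1,"fingers":0.094},{"xyz":[0.005,0.025,0],"spin":0,"fingers":0.094}]'; python3 -c "
from kin import *
from h import r
s=r.observe(); print(*show(np.array(s['joint_positions'])))"
```

```text
time_s: 3.15
position: [0.7411, 0.2809, 0.3697]
tcp_rot: [[-0.962, -0.271, -0.017], [-0.271, 0.962, 0.018], [0.012, 0.022, -1.0]]
wrist_force: [0.4, 0.2, -0.4]
grip_width: 1.0
p [0.741 0.281 0.37 ] lean 1.4 az 134 y [-0.27  0.96  0.02] q [ 0.24  0.69  0.55  0.02  1.92 -1.59]
```

```bash
python3 -m crank '[{"xyz":[-0.035,0,0],"spin":0,"fingers":0.094},{"xyz":[-0.02,0,0],"spin":0,"fingers":0.094},{"xyz":[-0.01,0,0],"spin":0,"fingers":0.094},{"xyz":[-0.02,0,-0.01],"spin":0,"fingers":0.094},{"xyz":[-0.02,0,-0.01],"spin":0,"fingers":0.094}]'; python3 -c "
from kin import *
from h import r
s=r.observe(); print(*show(np.array(s['joint_positions'])))"
```

```text
time_s: 3.65
position: [0.7962, 0.3024, 0.3488]
tcp_rot: [[-0.96, -0.28, -0.018], [-0.28, 0.96, 0.023], [0.011, 0.027, -1.0]]
wrist_force: [-0.5, -0.3, 0.3]
grip_width: 1.001
p [0.796 0.302 0.349] lean 1.7 az 128 y [-0.28  0.96  0.03] q [ 0.25  0.91  0.23  0.03  2.02 -1.59]
```

```bash
python3 -m crank '[{"xyz":[-0.03,0,-0.02],"spin":0,"fingers":0.094},{"xyz":[-0.043,0,-0.025],"spin":0,"fingers":0.094},{"xyz":[-0.043,0,-0.025],"spin":0,"fingers":0.094},{"xyz":[-0.043,0,-0.025],"spin":0,"fingers":0.094},{"xyz":[-0.043,0,-0.025],"spin":0,"fingers":0.094}]'; python3 -c "
from kin import *
from h import r
s=r.observe(); print(*show(np.array(s['joint_positions'])),s['joint_positions'][2])"
```

```text
time_s: 4.15
position: [0.8333, 0.2962, 0.4062]
tcp_rot: [[-0.949, -0.278, 0.148], [-0.269, 0.96, 0.082], [-0.164, 0.038, -0.986]]
wrist_force: [-0.6, -0.0, 0.5]
grip_width: 1.002
p [0.837 0.298 0.407] lean 9.7 az 29 y [-0.28  0.96  0.04] q [ 0.23  0.84  0.23  0.05  1.91 -1.6 ] 0.22549436682714732
```

```bash
python3 -m crank '[{"xyz":[-0.043,0,-0.02],"spin":0,"fingers":0.094},{"xyz":[-0.043,0,-0.02],"spin":0,"fingers":0.094},{"xyz":[-0.043,0,-0.02],"spin":0,"fingers":0.094},{"xyz":[-0.043,0,-0.02],"spin":0,"fingers":0.094},{"xyz":[-0.043,0,-0.02],"spin":0,"fingers":0.094}]'; python3 -c "
from kin import *
from h import r
s=r.observe(); print(*show(np.array(s['joint_positions'])),s['joint_positions'][2])"
```

```text
time_s: 4.65
position: [0.8677, 0.2924, 0.4671]
tcp_rot: [[-0.909, -0.28, 0.31], [-0.249, 0.959, 0.137], [-0.335, 0.047, -0.941]]
wrist_force: [-0.1, 0.3, -0.2]
grip_width: 1.005
p [0.875 0.295 0.469] lean 19.8 az 24 y [-0.28  0.96  0.05] q [ 0.2   0.79  0.23  0.07  1.79 -1.61] 0.22640549654512362
```

```bash
python3 -m crank '[{"xyz":[-0.043,0,-0.02],"spin":0,"fingers":0.094},{"xyz":[-0.043,0,-0.02],"spin":0,"fingers":0.094},{"xyz":[-0.043,-0.02,-0.02],"spin":0,"fingers":0.094},{"xyz":[-0.043,-0.02,-0.02],"spin":0,"fingers":0.094},{"xyz":[-0.043,-0.02,-0.02],"spin":0,"fingers":0.094}]'; python3 -c "
from kin import *
from h import r
s=r.observe(); print(*show(np.array(s['joint_positions'])),s['joint_positions'][2])"
```

```text
time_s: 5.15
position: [0.8997, 0.2331, 0.545]
tcp_rot: [[-0.844, -0.285, 0.455], [-0.226, 0.957, 0.181], [-0.487, 0.05, -0.872]]
wrist_force: [-0.6, -0.4, -0.2]
grip_width: 1.001
p [0.911 0.237 0.548] lean 29.3 az 22 y [-0.28  0.96  0.05] q [ 0.11  0.72  0.23  0.13  1.7  -1.68] 0.22606039968141398
```

```bash
python3 -m crank '[{"xyz":[-0.043,-0.02,-0.02],"spin":0,"fingers":0.094},{"xyz":[-0.02,-0.01,-0.01],"spin":0,"fingers":0.094}]'
cat >> kin.py <<'E'
def plan(target,spin,maxstep=.048,n=None,p=None,R=None):
    from h import r
    s=r.observe(); p=np.array(s['position']) if p is None else p; R=Ro.from_matrix(s['tcp_rot']) if R is None else R
    d=np.array(target)-p; n=n or int(max(np.ceil(np.linalg.norm(d)/maxstep),np.ceil(abs(spin)/8.5)))
    print("n",n,"d",d.round(4))
    for i in range(n):
        Ri=R*Ro.from_euler('z',spin*i/n,degrees=True)
        print(i, (Ri.inv().apply(d/n)).round(3).tolist(), round(spin/n,2))
def st():
    from h import r
    s=r.observe(); R=np.array(s['tcp_rot']); z=R[:,2]
    print("t",s['time_s'],"p",np.round(s['position'],4),"lean",round(np.degrees(np.arccos(-z[2])),2),"az",round(np.degrees(np.arctan2(z[1],z[0])),1),"y",R[:,1].round(3),"q",np.round(s['joint_positions'],2),"F",np.round(s['wrist_force'],1),"g",s['grip_width'])
    return s
E
python3 -c "
from kin import *
s=st(); R=np.array(s['tcp_rot']); print(np.degrees(R[2,1]/R[2,0]))
plan([.45,.26,.36],174)"
```

```text
time_s: 5.35
position: [0.908, 0.1994, 0.5724]
tcp_rot: [[-0.82, -0.279, 0.5], [-0.213, 0.959, 0.186], [-0.531, 0.046, -0.846]]
wrist_force: [0.6, 0.6, 1.3]
grip_width: 1.004
t 5.35 p [0.908  0.1994 0.5724] lean 32.23 az 20.5 y [-0.279  0.959  0.046] q [ 0.07  0.69  0.23  0.15  1.68 -1.71] F [0.6 0.6 1.3] g 1.0036369021487492
-5.003956053158345
n 21 d [-0.458   0.0606 -0.2124]
0 [0.023, 0.008, -0.002] 8.29
1 [0.024, 0.005, -0.002] 8.29
2 [0.024, 0.002, -0.002] 8.29
3 [0.024, -0.002, -0.002] 8.29
4 [0.024, -0.005, -0.002] 8.29
5 [0.023, -0.009, -0.002] 8.29
6 [0.021, -0.012, -0.002] 8.29
7 [0.019, -0.015, -0.002] 8.29
8 [0.017, -0.017, -0.002] 8.29
9 [0.014, -0.02, -0.002] 8.29
10 [0.011, -0.021, -0.002] 8.29
11 [0.008, -0.023, -0.002] 8.29
12 [0.005, -0.024, -0.002] 8.29
13 [0.001, -0.024, -0.002] 8.29
14 [-0.002, -0.024, -0.002] 8.29
15 [-0.006, -0.023, -0.002] 8.29
16 [-0.009, -0.022, -0.002] 8.29
17 [-0.012, -0.021, -0.002] 8.29
18 [-0.015, -0.019, -0.002] 8.29
19 [-0.018, -0.016, -0.002] 8.29
20 [-0.02, -0.014, -0.002] 8.29
```

```bash
python3 -m crank '[{"xyz":[0.023,0.008,-0.002],"spin":8.3,"fingers":0.074},{"xyz":[0.024,0.005,-0.002],"spin":8.3,"fingers":0.074},{"xyz":[0.024,0.002,-0.002],"spin":8.3,"fingers":0.074},{"xyz":[0.024,-0.002,-0.002],"spin":8.3,"fingers":0.074},{"xyz":[0.024,-0.005,-0.002],"spin":8.3,"fingers":0.074}]' >/dev/null;  python3 -m crank '[{"xyz":[0.023,-0.009,-0.002],"spin":8.3,"fingers":0.074},{"xyz":[0.021,-0.012,-0.002],"spin":8.3,"fingers":0.074},{"xyz":[0.019,-0.015,-0.002],"spin":8.3,"fingers":0.074},{"xyz":[0.017,-0.017,-0.002],"spin":8.3,"fingers":0.074},{"xyz":[0.014,-0.020,-0.002],"spin":8.3,"fingers":0.074}]' >/dev/null; python3 -c "
from kin import *
s=st(); R=np.array(s['tcp_rot']); print(np.degrees(np.arctan2(R[2,1],R[2,0])))
"
```

```text
t 6.35 p [0.6863 0.2199 0.469 ] lean 32.79 az 19.6 y [0.794 0.277 0.541] q [ 0.14  0.05  1.3   0.12  1.23 -0.21] F [0.1 0.1 0.9] g 0.7840722636490701
89.71895575005682
```

```bash
python3 -c "
from kin import *
plan([.415,.325,.17],89.7)
"
```

```text
n 11 d [-0.2713  0.1051 -0.299 ]
0 [0.017, -0.032, 0.012] 8.15
1 [0.012, -0.034, 0.012] 8.15
2 [0.008, -0.035, 0.012] 8.15
3 [0.002, -0.036, 0.012] 8.15
4 [-0.003, -0.036, 0.012] 8.15
5 [-0.008, -0.035, 0.012] 8.15
6 [-0.013, -0.034, 0.012] 8.15
7 [-0.017, -0.032, 0.012] 8.15
8 [-0.022, -0.029, 0.012] 8.15
9 [-0.025, -0.025, 0.012] 8.15
10 [-0.029, -0.022, 0.012] 8.15
```

```bash
python3 -m crank '[{"xyz":[0.017,-0.032,0.012],"spin":8.2,"fingers":0.074},{"xyz":[0.012,-0.034,0.012],"spin":8.2,"fingers":0.074},{"xyz":[0.008,-0.035,0.012],"spin":8.2,"fingers":0.074},{"xyz":[0.002,-0.036,0.012],"spin":8.2,"fingers":0.074},{"xyz":[-0.003,-0.036,0.012],"spin":8.2,"fingers":0.074}]' >/dev/null;  python3 -m crank '[{"xyz":[-0.008,-0.035,0.012],"spin":8.2,"fingers":0.074},{"xyz":[-0.013,-0.034,0.012],"spin":8.2,"fingers":0.074},{"xyz":[-0.017,-0.032,0.012],"spin":8.2,"fingers":0.074},{"xyz":[-0.022,-0.029,0.010],"spin":8.2,"fingers":0.074},{"xyz":[-0.02,-0.02,0.005],"spin":8.2,"fingers":0.074}]' >/dev/null
python3 - <<'E'
from kin import *
from h import *
s=st(); R=np.array(s['tcp_rot']); print(np.degrees(np.arctan2(R[2,1],R[2,0])))
c=cam("wrist",s); im=viewer.snapshot("wrist"); cv2.imwrite("pics/w1.png",im[:,:,::-1])
print(proj(c,[[.431,.335,.02],[.545,.345,.123],[.447,.44,.123]]).round(0))
E
```

```text
t 7.35 p [0.4403 0.317  0.2101] lean 33.75 az 19.2 y [ 0.402 -0.914  0.054] q [ 0.53 -0.22  2.08 -0.17  0.71  1.77] F [ 0.8 -0.8  0.8] g 0.7823011351971217
5.543955681703192
[[298. 261.]
 [331. 152.]
 [210. 194.]]
```

View pics/w1.png

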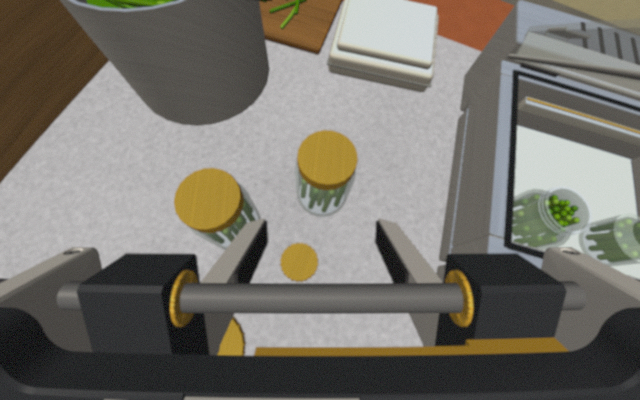

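```bash
cat >> h.py <<'E'
def blobs(im_bgr,lo=(8,70,60),hi=(35,255,255),amin=60):
    m=cv2.inRange(cv2.cvtColor(im_bgr,cv2.COLOR_BGR2HSV),np.array(lo),np.array(hi))
    m=cv2.morphologyEx(m,cv2.MORPH_OPEN,np.ones((2,2),np.uint8))
    n,l,st,ce=cv2.connectedComponentsWithStats(m); o=[]
    for i in range(1,n):
        if st[i,4]>=amin:
            cs,_=cv2.findContours((l==i).astype(np.uint8),cv2.RETR_EXTERNAL,cv2.CHAIN_APPROX_NONE)
            o.append((ce[i],st[i,4],cs[0][:,0].astype(float)))
    return o
def capmeas(c,cnt,z):
    P=np.array([onz(c,p,z) for p in cnt]); 
    (x,y),rad=cv2.minEnclosingCircle(P[:,:2].astype(np.float32)); A=np.c_[2*P[:,:2],np.ones(len(P))]; k=np.linalg.lstsq(A,(P[:,:2]**2).sum(1),rcond=None)[0]
    return k[:2],np.sqrt(k[2]+k[0]**2+k[1]**2)*2
E
python3 - <<'E'
from h import *
s=r.observe()
for n,f in (("top","top0"),("scene","scene0"),("wrist","w1")):
    c=cam(n,s); im=cv2.imread(f"pics/{f}.png")
    for ce,a,cnt in blobs(im):
        if n=="wrist" and not(270<ce[0]<330 and 240<ce[1]<285): continue
        k,d=capmeas(c,cnt,.02)
        if .03<d<.11: print(n,ce.round(1),a,"xy",k.round(4),"diam",d.round(4))
E
```

```text
top [195.9 186.8] 406 xy [0.5567 0.3786] diam 0.0721
top [383.4 192.7] 311 xy [ 0.5542 -0.2299] diam 0.0678
top [161.7 218.1] 421 xy [0.4513 0.4809] diam 0.0723
top [411.8 224.1] 382 xy [ 0.4525 -0.3179] diam 0.0674
top [206.7 226.9] 212 xy [0.4268 0.3332] diam 0.0498
top [185.4 271.1] 644 xy [0.2865 0.3901] diam 0.0866
top [606.7 352.1] 172 xy [ 0.0662 -0.9172] diam 0.0669
top [ 41.5 373.9] 586 xy [-0.0398  0.808 ] diam 0.0901
scene [375.6 157.8] 245 xy [ 0.4534 -0.3115] diam 0.0651
scene [340.8 164.3] 304 xy [ 0.5555 -0.2356] diam 0.0774
scene [264.  311.2] 441 xy [0.554  0.3369] diam 0.0685
scene [301.1 329.7] 203 xy [0.4285 0.3372] diam 0.0444
scene [278.8 359.1] 495 xy [0.4502 0.4383] diam 0.0678
scene [335.9 370.2] 717 xy [0.2892 0.3945] diam 0.081
wrist [299.8 262.6] 1131 xy [0.4247 0.3314] diam 0.0481
```

```bash
python3 -c "
from kin import *
plan([.393,.322,.085],5.5,n=4)
"
```

```text
n 4 d [-0.043   0.0055 -0.1206]
0 [-0.024, -0.007, 0.02] 1.38
1 [-0.024, -0.006, 0.02] 1.38
2 [-0.024, -0.006, 0.02] 1.38
3 [-0.025, -0.005, 0.02] 1.38
```

```bash
python3 -m crank '[{"xyz":[-0.024,-0.007,0.02],"spin":1.8,"fingers":0.068},{"xyz":[-0.024,-0.006,0.02],"spin":1.8,"fingers":0.068},{"xyz":[-0.024,-0.006,0.02],"spin":1.8,"fingers":0.068},{"xyz":[-0.02,-0.004,0.016],"spin":1,"fingers":0.068},{"xyz":[0,0,0],"spin":0,"fingers":0.068}]' >/dev/null
python3 - <<'E'
from kin import *
from h import *
s=st(); R=np.array(s['tcp_rot']); print(np.degrees(np.arctan2(R[2,1],R[2,0])))
c=cam("wrist",s); im=viewer.snapshot("wrist"); cv2.imwrite("pics/w2.png",im[:,:,::-1])
for ce,a,cnt in blobs(im[:,:,::-1].copy()):
    k,d=capmeas(c,cnt,.02)
    if .03<d<.11: print(ce.round(1),a,"xy",k.round(4),"diam",d.round(4))
E
```

```text
t 7.9 p [0.3987 0.323  0.0929] lean 33.87 az 19.4 y [ 0.317 -0.948 -0.011] q [ 0.61 -0.07  2.24 -0.38  0.42  2.17] F [ 0.  -1.8  0. ] g 0.7246134748903871
-1.0867596904729084
[322.4 214.6] 2075 xy [0.4299 0.3323] diam 0.0501
[191.5 299.3] 782 xy [0.3202 0.4133] diam 0.0346
[452.1 299.4] 848 xy [0.3903 0.2034] diam 0.0346
```

View pics/w2.png

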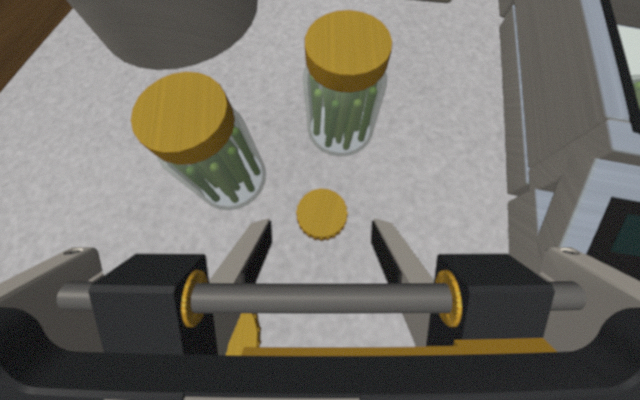

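```bash
python3 -c "
from kin import *
s=st(); R=Ro.from_matrix(s['tcp_rot'])
for t in ([.430,.334,.009],):
    q,f=ik(np.array(t),R,np.array(s['joint_positions'])); print(q.round(3),abs(f).max())
plan([.430,.334,.009],0.5,n=4)
"
```

```text
t 7.95 p [0.4006 0.3242 0.0954] lean 34.11 az 19.5 y [ 0.317 -0.948 -0.012] q [ 0.61 -0.07  2.23 -0.38  0.42  2.17] F [ 0.9 -0.9 -0.1] g 0.7219167271003324
[ 0.6    0.198  2.233 -0.842  0.195  2.641] 1.8861476755449577e-10
n 4 d [ 0.0294  0.0098 -0.0864]
0 [-0.006, 0.0, 0.022] 0.12
1 [-0.006, 0.0, 0.022] 0.12
2 [-0.006, 0.0, 0.022] 0.12
3 [-0.006, 0.0, 0.022] 0.12
```

```bash
python3 -m crank '[{"xyz":[-0.006,0,0.022],"spin":0,"fingers":0.068},{"xyz":[-0.006,0,0.022],"spin":0,"fingers":0.068},{"xyz":[-0.005,0,0.017],"spin":0,"fingers":0.068},{"xyz":[0,0,0],"spin":0,"fingers":0.068}]'; python3 -c "
from kin import *
st(); st(); plan([.430,.334,.009],0,n=2)"
```

```text
time_s: 8.35
position: [0.4324, 0.3363, 0.0464]
tcp_rot: [[0.775, 0.319, 0.545], [0.253, -0.948, 0.195], [0.579, -0.014, -0.815]]
wrist_force: [0.7, 0.3, -0.3]
grip_width: 0.721
t 8.35 p [0.4324 0.3363 0.0464] lean 35.39 az 19.7 y [ 0.319 -0.948 -0.014] q [ 0.59  0.12  2.2  -0.59  0.26  2.37] F [ 0.7  0.3 -0.3] g 0.7211592338989098
t 8.35 p [0.4324 0.3363 0.0464] lean 35.39 az 19.7 y [ 0.319 -0.948 -0.014] q [ 0.59  0.12  2.2  -0.59  0.26  2.37] F [ 0.7  0.3 -0.3] g 0.7211592338989098
n 2 d [-0.0024 -0.0023 -0.0374]
0 [-0.012, 0.001, 0.014] 0.0
1 [-0.012, 0.001, 0.014] 0.0
```

```bash
python3 -m crank '[{"xyz":[-0.010,0.001,0.012],"spin":0.5,"fingers":0.068},{"xyz":[-0.008,0.001,0.010],"spin":0.5,"fingers":0.068},{"xyz":[0,0,0],"spin":0,"fingers":0.068}]'; python3 -c "
from kin import *
s=st(); plan([.430,.334,.009],0,n=1)
q,f=ik(np.array([.430,.334,.009]),Ro.from_matrix(s['tcp_rot']),np.array(s['joint_positions'])); print(q.round(3),abs(f).max())"
```

```text
time_s: 8.65
position: [0.4395, 0.337, 0.0264]
tcp_rot: [[0.772, 0.305, 0.557], [0.232, -0.952, 0.2], [0.591, -0.025, -0.806]]
wrist_force: [-1.2, -0.2, -0.3]
grip_width: 0.723
t 8.65 p [0.4395 0.337  0.0264] lean 36.28 az 19.7 y [ 0.305 -0.952 -0.025] q [ 0.59  0.18  2.2  -0.81  0.2   2.61] F [-1.2 -0.2 -0.3] g 0.7229735501514304
n 1 d [-0.0095 -0.003  -0.0174]
0 [-0.018, 0.0, 0.008] 0.0
[ 0.597  0.195  2.251 -1.008  0.167  2.82 ] 0.003968219089266129
```

```bash
python3 -m crank '[{"xyz":[-0.010,0,0.004],"spin":-1.5,"fingers":0.068},{"xyz":[-0.006,0,0.003],"spin":-1.2,"fingers":0.068},{"xyz":[0,0,0],"spin":0,"fingers":0.068}]'; python3 -c "
from kin import *
s=st(); plan([.430,.334,.009],0,n=1)
q,f=ik(np.array([.430,.334,.009]),Ro.from_matrix(s['tcp_rot']),np.array(s['joint_positions'])); print(q.round(3),abs(f).max())"
```

```text
time_s: 8.95
position: [0.4379, 0.3372, 0.0195]
tcp_rot: [[0.748, 0.342, 0.568], [0.275, -0.94, 0.203], [0.603, 0.004, -0.798]]
wrist_force: [0.6, -0.7, 0.4]
grip_width: 0.725
t 8.95 p [0.4379 0.3372 0.0195] lean 37.11 az 19.7 y [ 0.342 -0.94   0.004] q [ 0.59  0.2   2.22 -1.02  0.17  2.78] F [ 0.6 -0.7  0.4] g 0.7250254129781463
n 1 d [-0.0079 -0.0032 -0.0105]
0 [-0.013, 0.0, 0.003] 0.0
[ 0.596  0.193  2.255 -1.059  0.161  2.82 ] 0.006106598330453955
```

```bash
python3 -m crank '[{"xyz":[0.010,0,-0.03],"spin":0,"fingers":0.068},{"xyz":[0.0,0,-0.04],"spin":0,"fingers":0.068},{"xyz":[0,0,0],"spin":0,"fingers":0.068}]'>/dev/null; python3 -c "
from kin import *
s=st()"
```

```text
t 9.25 p [0.4122 0.3283 0.0812] lean 37.63 az 19.7 y [ 0.341 -0.94   0.003] q [ 0.62 -0.01  2.26 -0.58  0.3   2.34] F [0.4 0.3 0.6] g 0.7228616899677908
```

```bash
python3 -m crank '[{"xyz":[0,0,0],"spin":0,"fingers":0.068},{"xyz":[0,0,0],"spin":0,"fingers":0.068},{"xyz":[0,0,0],"spin":0,"fingers":0.068},{"xyz":[0,0,0],"spin":0,"fingers":0.068}]'>/dev/null; python3 -c "
from kin import *
s=st();print(s['joint_positions'],s['dq'])"
```

```text
t 9.65 p [0.4148 0.3295 0.0836] lean 37.89 az 19.7 y [ 0.341 -0.94   0.003] q [ 0.61 -0.01  2.26 -0.58  0.3   2.34] F [ 1.   0.7 -0.6] g 0.7233036663846721
[ 0.61396201 -0.01403612  2.25551748 -0.57851211  0.30364941  2.3378488 ] [-3.62506804e-03  2.19677305e-02 -2.84552645e-03 -2.20561325e-03
 -7.92015615e-05 -2.33567451e-03]
```

```bash
cat >> kin.py <<'E'
def chk(t,R=None,q=None):
    from h import r
    s=r.observe(); R=Ro.from_matrix(s['tcp_rot']) if R is None else R
    q,f=ik(np.array(t),R,np.array(s['joint_positions']) if q is None else q); print(t,q.round(2),round(abs(f).max(),4)); return q
E
python3 - <<'E'
from kin import *
q=None
for t in ([.42,.30,.2],[.43,.15,.22],[.43,0,.22],[.43,-.15,.22],[.43,-.30,.15],[.455,-.315,.009]): q=chk(t,q=q)
plan([.43,-.30,.17],0,maxstep=.046)
E
```

```text
[0.42, 0.3, 0.2] [ 0.54 -0.34  2.23 -0.21  0.61  1.89] 0.0
[0.43, 0.15, 0.22] [-0.05 -0.63  2.35  0.33  0.83  1.02] 0.0
[0.43, 0, 0.22] [-0.72 -0.63  2.35  0.63  1.15  0.32] 0.0
[0.43, -0.15, 0.22] [-1.08 -0.35  2.19  0.69  1.27 -0.06] 0.0
[0.43, -0.3, 0.15] [-1.24  0.07  2.    0.72  1.19 -0.34] 0.0
[0.455, -0.315, 0.009] [-1.2   0.4   1.98  0.86  0.95 -0.57] 0.0
n 14 d [ 0.0152 -0.6295  0.0864]
0 [-0.008, 0.043, -0.014] 0.0
1 [-0.008, 0.043, -0.014] 0.0
2 [-0.008, 0.043, -0.014] 0.0
3 [-0.008, 0.043, -0.014] 0.0
4 [-0.008, 0.043, -0.014] 0.0
5 [-0.008, 0.043, -0.014] 0.0
6 [-0.008, 0.043, -0.014] 0.0
7 [-0.008, 0.043, -0.014] 0.0
8 [-0.008, 0.043, -0.014] 0.0
9 [-0.008, 0.043, -0.014] 0.0
10 [-0.008, 0.043, -0.014] 0.0
11 [-0.008, 0.043, -0.014] 0.0
12 [-0.008, 0.043, -0.014] 0.0
13 [-0.008, 0.043, -0.014] 0.0
```

```bash
python3 -m crank '[{"xyz":[0.027,0.015,-0.036],"spin":0,"fingers":0.08},{"xyz":[0.025,0.025,-0.034],"spin":0,"fingers":0.08},{"xyz":[0.01,0.042,-0.02],"spin":0,"fingers":0.084},{"xyz":[-0.008,0.045,-0.01],"spin":0,"fingers":0.084},{"xyz":[-0.008,0.045,-0.005],"spin":0,"fingers":0.084}]'>/dev/null; python3 -c "
from kin import *
s=st(); plan([.43,-.30,.17],0,maxstep=.046)"
```

```text
t 10.15 p [0.4416 0.1888 0.1736] lean 36.67 az 19.0 y [ 0.344 -0.939  0.014] q [ 0.14 -0.4   2.31  0.2   0.61  1.23] F [-0.2  0.4 -0.9] g 0.8925275796351148
n 11 d [-0.0116 -0.4888 -0.0036]
0 [-0.014, 0.041, -0.009] 0.0
1 [-0.014, 0.041, -0.009] 0.0
2 [-0.014, 0.041, -0.009] 0.0
3 [-0.014, 0.041, -0.009] 0.0
4 [-0.014, 0.041, -0.009] 0.0
5 [-0.014, 0.041, -0.009] 0.0
6 [-0.014, 0.041, -0.009] 0.0
7 [-0.014, 0.041, -0.009] 0.0
8 [-0.014, 0.041, -0.009] 0.0
9 [-0.014, 0.041, -0.009] 0.0
10 [-0.014, 0.041, -0.009] 0.0
```

```bash
python3 -m crank '[{"xyz":[-0.002,0.041,-0.022],"spin":0,"fingers":0.084},{"xyz":[-0.014,0.042,-0.012],"spin":0,"fingers":0.084},{"xyz":[-0.014,0.042,-0.012],"spin":0,"fingers":0.084},{"xyz":[-0.014,0.042,-0.012],"spin":0,"fingers":0.084},{"xyz":[-0.014,0.042,-0.01],"spin":0,"fingers":0.084}]'>/dev/null; python3 -c "
from kin import *
s=st(); plan([.43,-.30,.14],0,maxstep=.046)"
```

```text
t 10.65 p [ 0.4308 -0.0377  0.1947] lean 36.57 az 19.1 y [ 0.348 -0.937  0.016] q [-0.75 -0.49  2.31  0.64  1.08  0.22] F [ 0.6 -0.5 -0.7] g 0.892724441724348
n 6 d [-0.0008 -0.2623 -0.0547]
0 [-0.018, 0.041, -0.001] 0.0
1 [-0.018, 0.041, -0.001] 0.0
2 [-0.018, 0.041, -0.001] 0.0
3 [-0.018, 0.041, -0.001] 0.0
4 [-0.018, 0.041, -0.001] 0.0
5 [-0.018, 0.041, -0.001] 0.0
```

```bash
python3 -m crank '[{"xyz":[-0.014,0.042,-0.009],"spin":0,"fingers":0.084},{"xyz":[-0.014,0.042,-0.009],"spin":0,"fingers":0.084},{"xyz":[-0.014,0.042,-0.006],"spin":0,"fingers":0.084},{"xyz":[-0.016,0.036,-0.003],"spin":-0.6,"fingers":0.084},{"xyz":[-0.01,0.02,0],"spin":-0.6,"fingers":0.084}]'>/dev/null
python3 - <<'E'
from kin import *
from h import *
s=st(); R=np.array(s['tcp_rot']); print(np.degrees(np.arctan2(R[2,1],R[2,0])))
c=cam("wrist",s); im=viewer.snapshot("wrist"); cv2.imwrite("pics/w3.png",im[:,:,::-1])
for ce,a,cnt in blobs(im[:,:,::-1].copy()):
    k,d=capmeas(c,cnt,.02)
    if .03<d<.11: print(ce.round(1),a,"xy",k.round(4),"diam",d.round(4))
E
```

```text
t 11.15 p [ 0.4239 -0.249   0.1755] lean 36.51 az 18.6 y [ 0.351 -0.936  0.026] q [-1.16 -0.09  2.07  0.69  1.19 -0.23] F [ 0.3  0.  -0.2] g 0.8938250323694589
2.4868944419822077
[410.7   5.7] 811 xy [ 0.9514 -0.2279] diam 0.1025
[339.7 161.2] 2312 xy [ 0.5721 -0.227 ] diam 0.087
[375.8 261.9] 1745 xy [ 0.4536 -0.316 ] diam 0.0581
[162.7 298.9] 928 xy [ 0.3261 -0.1025] diam 0.0461
[480.9 298.8] 996 xy [ 0.4527 -0.4389] diam 0.0481
```

View pics/w3.png

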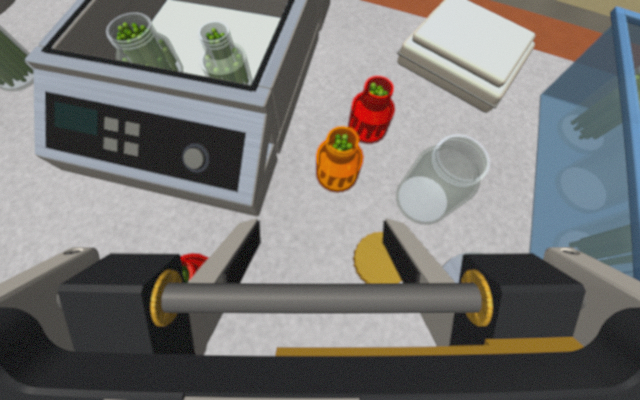

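Run:
```python
from kin import *
from h import *
t=cam("top");s_=cam("scene")
print("empty_c",onz(t,(423,190),.06).round(3),onz(s_,(353,133),.06).round(3))
R=Ro.from_matrix(r.observe()['tcp_rot'])
plan([.407,-.331,.078],2.5,n=4)
q=chk([.407,-.331,.078]);chk([.455,-.316,.009],q=q)
```

```text
empty_c [ 0.555 -0.346  0.06 ] [ 0.56  -0.347  0.06 ]
n 4 d [-0.0167 -0.0795 -0.0968]
0 [-0.023, 0.016, 0.013] 0.62
1 [-0.023, 0.017, 0.013] 0.62
2 [-0.023, 0.017, 0.013] 0.62
3 [-0.023, 0.017, 0.013] 0.62
[0.407, -0.331, 0.078] [-1.3   0.22  2.01  0.73  1.09 -0.5 ] 0.0
[0.455, -0.316, 0.009] [-1.19  0.38  1.99  0.84  0.92 -0.56] 0.0
```

```bash
python3 -m crank '[{"xyz":[-0.023,0.016,0.013],"spin":0.7,"fingers":0.084},{"xyz":[-0.023,0.017,0.013],"spin":0.7,"fingers":0.084},{"xyz":[-0.023,0.017,0.013],"spin":0.7,"fingers":0.084},{"xyz":[-0.016,0.012,0.01],"spin":0.7,"fingers":0.084},{"xyz":[0,0,0],"spin":0,"fingers":0.084}]'>/dev/null
python3 - <<'E'
from kin import *
from h import *
s=st(); R=np.array(s['tcp_rot']); print(np.degrees(np.arctan2(R[2,1],R[2,0])))
c=cam("wrist",s); im=viewer.snapshot("wrist"); cv2.imwrite("pics/w4.png",im[:,:,::-1]); print(c[2][:3,3])
for ce,a,cnt in blobs(im[:,:,::-1].copy()):
    k,d=capmeas(c,cnt,.02)
    if .03<d<.11: print(ce.round(1),a,"xy",k.round(4),"diam",d.round(4))
E
```

```text
t 11.7 p [ 0.4063 -0.3272  0.0783] lean 36.35 az 18.9 y [ 0.308 -0.951 -0.012] q [-1.26  0.21  2.    0.74  1.08 -0.41] F [-0.  -0.1  0.1] g 0.8933941393571917
-1.1927982237324184
[ 0.36024402 -0.34517748  0.26568666]
[332.7 197.9] 3903 xy [ 0.4561 -0.3224] diam 0.0685
[162.6 299. ] 900 xy [ 0.3257 -0.2177] diam 0.0336
[481.  298.9] 983 xy [ 0.4051 -0.4627] diam 0.0334
```

View pics/w4.png

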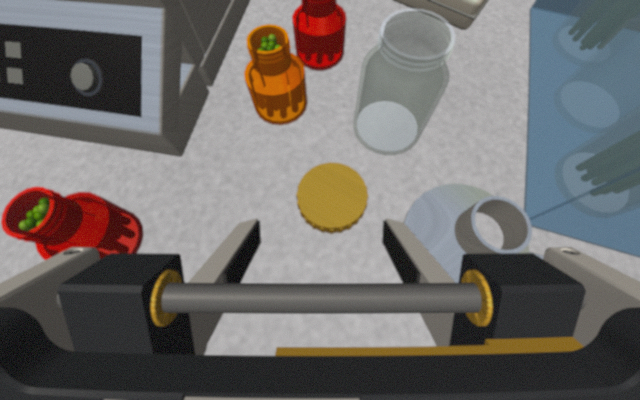

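```bash
python3 -c "
from kin import *
plan([.457,-.3215,.010],-1.2,n=4)"
```

```text
n 4 d [ 0.0504  0.005  -0.0692]
0 [-0.0, 0.003, 0.021] -0.3
1 [-0.0, 0.003, 0.021] -0.3
2 [-0.0, 0.003, 0.021] -0.3
3 [-0.0, 0.003, 0.021] -0.3
```

```bash
python3 -m crank '[{"xyz":[0,0.003,0.021],"spin":-0.3,"fingers":0.084},{"xyz":[0,0.003,0.021],"spin":-0.3,"fingers":0.084},{"xyz":[0,0.002,0.018],"spin":-0.3,"fingers":0.084},{"xyz":[0,0.002,0.008],"spin":-0.3,"fingers":0.084}]'; python3 -c "
from kin import *
st();plan([.457,-.3215,.010],0,n=1)"
```

```text
time_s: 12.15
position: [0.4507, -0.3212, 0.0266]
tcp_rot: [[0.759, 0.328, 0.563], [0.266, -0.945, 0.192], [0.595, 0.004, -0.804]]
wrist_force: [-0.0, 0.4, 0.2]
grip_width: 0.895
t 12.15 p [ 0.4507 -0.3212  0.0266] lean 36.49 az 18.8 y [ 0.328 -0.945  0.004] q [-1.17  0.35  1.97  0.81  0.95 -0.47] F [-0.   0.4  0.2] g 0.895458517392522
n 1 d [ 0.0063 -0.0003 -0.0166]
0 [-0.005, 0.002, 0.017] 0.0
```

```bash
python3 -m crank '[{"xyz":[-0.004,0.002,0.012],"spin":0,"fingers":0.084},{"xyz":[-0.003,0,0.008],"spin":0,"fingers":0.084}]'
python3 - <<'E'
from kin import *
from h import *
s=st();plan([.457,-.3215,.010],0,n=1)
im=viewer.snapshot("wrist"); cv2.imwrite("pics/w5.png",im[:,:,::-1])
E
```

```text
time_s: 12.35
position: [0.4591, -0.3203, 0.0078]
tcp_rot: [[0.757, 0.331, 0.564], [0.27, -0.944, 0.192], [0.595, 0.007, -0.803]]
wrist_force: [-0.2, 0.4, -0.8]
grip_width: 0.898
t 12.35 p [ 0.4591 -0.3203  0.0078] lean 36.55 az 18.8 y [ 0.331 -0.944  0.007] q [-1.15  0.39  1.96  0.84  0.92 -0.5 ] F [-0.2  0.4 -0.8] g 0.8979216264934369
n 1 d [-0.0021 -0.0012  0.0022]
0 [-0.001, 0.0, -0.003] 0.0
```

View pics/w5.png

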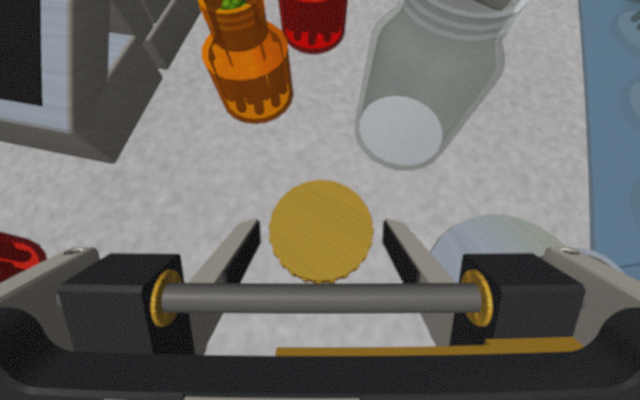

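```bash
python3 -m crank '[{"xyz":[-0.001,0,-0.002],"spin":0,"fingers":0.05},{"xyz":[0,0,0],"spin":0,"fingers":0.05},{"xyz":[0,0,0],"spin":0,"fingers":0.05},{"xyz":[0,0,0],"spin":0,"fingers":0.05}]' 25; python3 -c "
from kin import *
st()"
```

```text
time_s: 12.8
position: [0.457, -0.3207, 0.0099]
tcp_rot: [[0.756, 0.331, 0.564], [0.27, -0.943, 0.192], [0.596, 0.007, -0.803]]
wrist_force: [-0.2, -0.5, 0.6]
grip_width: 0.722
t 12.8 p [ 0.457  -0.3207  0.0099] lean 36.56 az 18.8 y [ 0.331 -0.943  0.007] q [-1.16  0.39  1.97  0.84  0.92 -0.5 ] F [-0.2 -0.5  0.6] g 0.7224081782820974
```

```bash
python3 - <<'E'
from kin import *
from h import *
s=r.observe(); 
import copy
s5=dict(s); s5['position']=[.4591,-.3203,.0078]
c=cam("wrist",s5); im=cv2.imread("pics/w5.png")
for ce,a,cnt in blobs(im):
    k,d=capmeas(c,cnt,.02)
    if .06<d<.11: print(ce.round(1),a,"xy",k.round(4),"diam",d.round(4))
q=None
for t in ([.457,-.32,.2],[.45,-.1,.24],[.47,.05,.22],[.55,.06,.16],[.594,.077,.13]): q=chk(t,q=q)
E
python3 -m crank '[{"xyz":[0.018,0,-0.024],"spin":0,"fingers":0.05},{"xyz":[0.03,0,-0.04],"spin":0,"fingers":0.05},{"xyz":[0.03,0,-0.04],"spin":0,"fingers":0.05},{"xyz":[0.03,-0.01,-0.04],"spin":0,"fingers":0.05}]'; python3 -c "
from kin import *
st();plan([.45,.0,.24],0,maxstep=.046)"
```

```text
[321.7 232. ] 8427 xy [ 0.4577 -0.3218] diam 0.0673
[0.457, -0.32, 0.2] [-1.19  0.05  1.89  0.68  1.25 -0.19] 0.0
[0.45, -0.1, 0.24] [-0.9  -0.43  2.19  0.64  1.22  0.15] 0.0
[0.47, 0.05, 0.22] [-0.41 -0.51  2.28  0.52  0.94  0.61] 0.0
[0.55, 0.06, 0.16] [-0.28 -0.17  2.19  0.59  0.66  0.56] 0.0
[0.594, 0.077, 0.13] [-0.21 -0.01  2.12  0.62  0.55  0.57] 0.0
time_s: 13.2
position: [0.4509, -0.3064, 0.1861]
tcp_rot: [[0.763, 0.329, 0.556], [0.259, -0.944, 0.203], [0.592, -0.011, -0.806]]
wrist_force: [1.3, -0.2, 0.0]
grip_width: 0.723
t 13.2 p [ 0.4509 -0.3064  0.1861] lean 36.32 az 20.1 y [ 0.329 -0.944 -0.011] q [-1.15  0.05  1.91  0.68  1.22 -0.17] F [ 1.3 -0.2  0. ] g 0.7228053658606134
n 7 d [-0.0009  0.3064  0.0539]
0 [0.016, -0.041, 0.003] 0.0
1 [0.016, -0.041, 0.003] 0.0
2 [0.016, -0.041, 0.003] 0.0
3 [0.016, -0.041, 0.003] 0.0
4 [0.016, -0.041, 0.003] 0.0
5 [0.016, -0.041, 0.003] 0.0
6 [0.016, -0.041, 0.003] 0.0
```

```bash
python3 -m crank '[{"xyz":[0.016,-0.041,0.003],"spin":-0.3,"fingers":0.05},{"xyz":[0.016,-0.041,0.003],"spin":-0.3,"fingers":0.05},{"xyz":[0.016,-0.041,0.003],"spin":0,"fingers":0.05},{"xyz":[0.016,-0.041,0.003],"spin":0,"fingers":0.05},{"xyz":[0.016,-0.041,0.003],"spin":0,"fingers":0.05}]' >/dev/null; python3 -m crank '[{"xyz":[0.016,-0.041,0.003],"spin":0,"fingers":0.05},{"xyz":[0.014,-0.03,0.004],"spin":0,"fingers":0.05},{"xyz":[0.008,-0.015,0.003],"spin":0,"fingers":0.05},{"xyz":[0,0,0],"spin":0,"fingers":0.05}]'
python3 - <<'E'
from kin import *
from h import *
s=st()
im=viewer.snapshot("wrist"); cv2.imwrite("pics/w6.png",im[:,:,::-1])
E
```

```text
time_s: 14.1
position: [0.4579, 0.0087, 0.2479]
tcp_rot: [[0.751, 0.331, 0.572], [0.277, -0.943, 0.182], [0.6, 0.021, -0.8]]
wrist_force: [-0.1, -0.1, -0.9]
grip_width: 0.72
t 14.1 p [0.4579 0.0087 0.2479] lean 36.9 az 17.7 y [ 0.331 -0.943  0.021] q [-0.53 -0.53  2.22  0.54  1.05  0.52] F [-0.1 -0.1 -0.9] g 0.7203131900020354
```

View pics/w6.png

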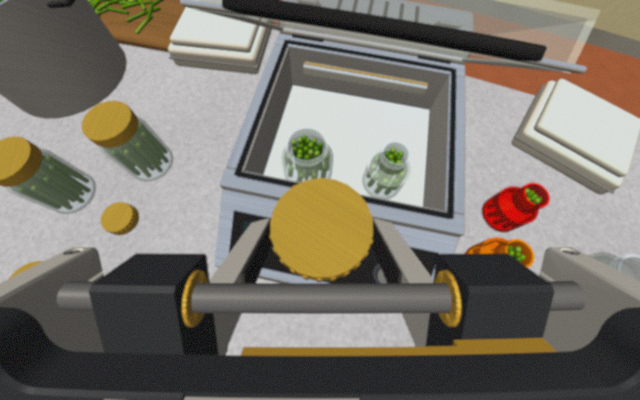

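Run:
```python
from h import *
crop("pics/w6.png","pics/w6c.png",270,110,430,210,5)
```

```text
(no output)
```

View pics/w6c.png

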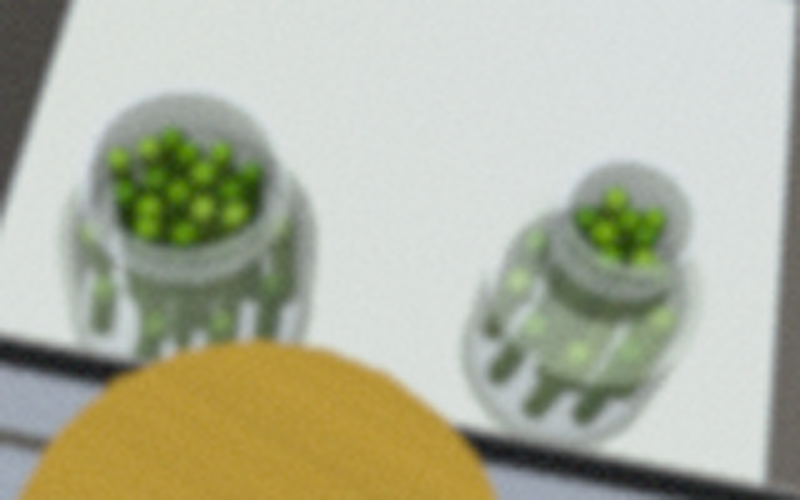

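Run:
```python
from kin import *
from h import *
s=r.observe(); c=cam("wrist",s); f=lambda u,v:(270+u/5-.4,110+v/5-.4)
cam0=c[2][:3,3]; print(cam0.round(3))
for n,l,rr,t,z,R in (("wide",(97,168),(281,168),(188,92),.120,.028),("narrow",(571,212),(690,212),(631,161),.130,.019)):
    L=onz(c,f(*l),z);Rr=onz(c,f(*rr),z);T=onz(c,f(*t),z); u=(T-cam0)[:2];u/=np.linalg.norm(u)
    print(n,"LR mid",((L+Rr)/2).round(4),"width",np.linalg.norm(L-Rr).round(4),"top->c",(T[:2]-R*u).round(4))
# held cap
im=cv2.imread("pics/w6.png")
for ce,a,cnt in blobs(im):
    k,d=capmeas(c,cnt,s['position'][2]+.010)
    if a>4000: print("cap",ce.round(1),k.round(4),d.round(4),"rel",(k-np.array(s['position'])[:2]).round(4))
```

```text
[ 0.409 -0.006  0.435]
wide LR mid [0.5984 0.0725 0.12  ] width 0.0487 top->c [0.5952 0.0706]
narrow LR mid [ 0.6188 -0.0404  0.13  ] width 0.0308 top->c [ 0.615  -0.0344]
cap [575.7  77. ] [ 0.6736 -0.147 ] 0.1174 rel [ 0.2156 -0.1547]
cap [322.3 230.2] [0.4584 0.0066] 0.0689 rel [ 0.0004 -0.0012]
```

Run:
```python
from h import *
crop("pics/top0.png","pics/t2.png",265,145,355,200,8)
crop("pics/scene0.png","pics/s2.png",265,170,325,250,7)
```

```text
(no output)
```

View pics/t2.png

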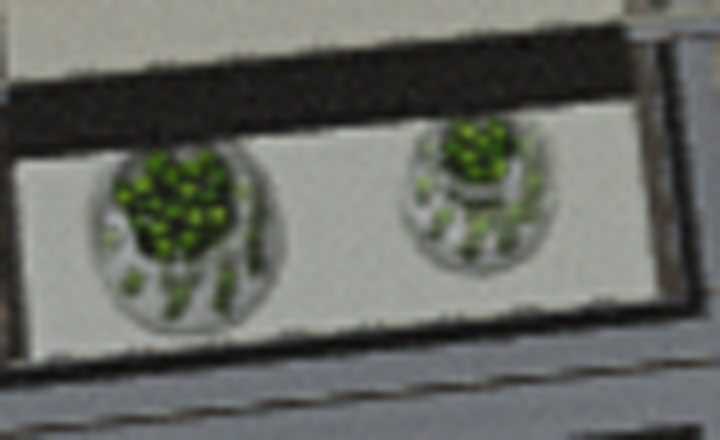

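View pics/s2.png

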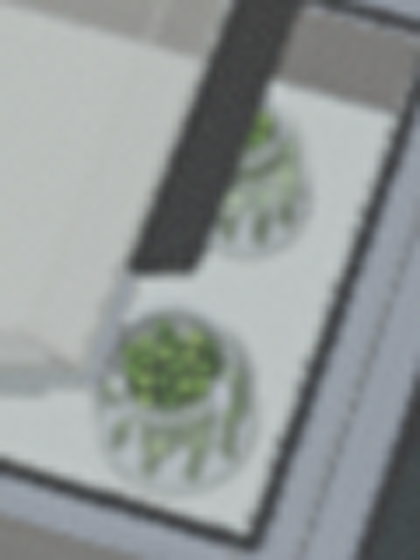

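Run:
```python
from kin import *
from h import *
s=r.observe(); w=cam("wrist",s); t=cam("top"); sc=cam("scene")
pw=(270+183/5-.4,110+188/5-.4); pt=(265+175/8-.44,145+203/8-.44); ps=(265+172/7-.43,170+364/7-.43)
nw=(270+622/5-.4,110+232/5-.4); nt=(265+480/8-.44,145+150/8-.44)
for z in (.105,.11,.115): print(z,[onz(c,p,z)[:2].round(4).tolist() for c,p in ((w,pw),(t,pt),(sc,ps))],[onz(c,p,z+.008)[:2].round(4).tolist() for c,p in ((w,nw),(t,nt))])
print(tri(w,pw,t,pt),tri(w,nw,t,nt))
# body circle top view: left,right at z .084 
for l,rr,bt in (((95,235),(283,235),(187,335)),((405,200),(553,200),(478,275))):
    g=lambda u:(265+u[0]/8-.44,145+u[1]/8-.44)
    print("body y", ((onz(t,g(l),.075)+onz(t,g(rr),.075))/2).round(4), "front base x",onz(t,g(bt),.045).round(4))
```

```text
0.105 [[0.6008, 0.0756], [0.5976, 0.0793], [0.5989, 0.0726]] [[0.6236, -0.0416], [0.619, -0.0362]]
0.11 [[0.5979, 0.0743], [0.5963, 0.0789], [0.5977, 0.0744]] [[0.6202, -0.041], [0.6176, -0.0361]]
0.115 [[0.595, 0.0731], [0.595, 0.0785], [0.5965, 0.0761]] [[0.6169, -0.0405], [0.6162, -0.0361]]
(array([0.59783188, 0.07689876, 0.10819073]), [np.float64(0.0024007764375542067), np.float64(0.002400776437554227)]) (array([ 0.6143598 , -0.03800309,  0.12770708]), [np.float64(0.0020167254012075655), np.float64(0.0020167254012075937)])
body y [0.5927 0.0759 0.075 ] front base x [0.5594 0.0775 0.045 ]
body y [ 0.6095 -0.0365  0.075 ] front base x [ 0.5866 -0.0371  0.045 ]
```

```bash
python3 -c "
from kin import *
plan([.548,.055,.165],-2,n=4)"
```

```text
n 4 d [ 0.09    0.0472 -0.0827]
0 [0.008, -0.004, 0.032] -0.5
1 [0.008, -0.004, 0.032] -0.5
2 [0.008, -0.004, 0.032] -0.5
3 [0.008, -0.004, 0.032] -0.5
```

```bash
python3 -m crank '[{"xyz":[0.008,-0.004,0.032],"spin":0.7,"fingers":0.05},{"xyz":[0.008,-0.004,0.032],"spin":0.7,"fingers":0.05},{"xyz":[0.008,-0.004,0.028],"spin":0.6,"fingers":0.05},{"xyz":[0.006,-0.003,0.015],"spin":0,"fingers":0.05},{"xyz":[0,0,0],"spin":0,"fingers":0.05}]'
python3 - <<'E'
from kin import *
from h import *
s=st()
im=viewer.snapshot("wrist"); cv2.imwrite("pics/w7.png",im[:,:,::-1])
E
```

```text
time_s: 14.65
position: [0.5416, 0.0419, 0.1788]
tcp_rot: [[0.763, 0.292, 0.576], [0.237, -0.956, 0.171], [0.601, 0.006, -0.799]]
wrist_force: [-0.0, -0.2, -0.8]
grip_width: 0.723
t 14.65 p [0.5416 0.0419 0.1788] lean 36.93 az 16.5 y [ 0.292 -0.956  0.006] q [-0.3  -0.21  2.16  0.54  0.7   0.64] F [-0.  -0.2 -0.8] g 0.7226879286373037
```

View pics/w7.png

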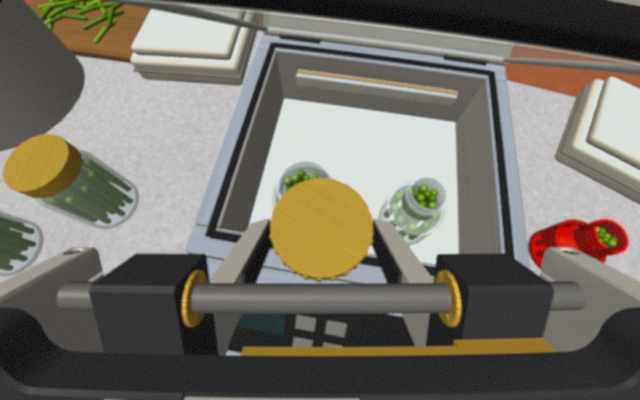

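Run:
```python
from h import *
crop("pics/w7.png","pics/w7c.png",260,145,460,255,4)
```

```text
(no output)
```

View pics/w7c.png

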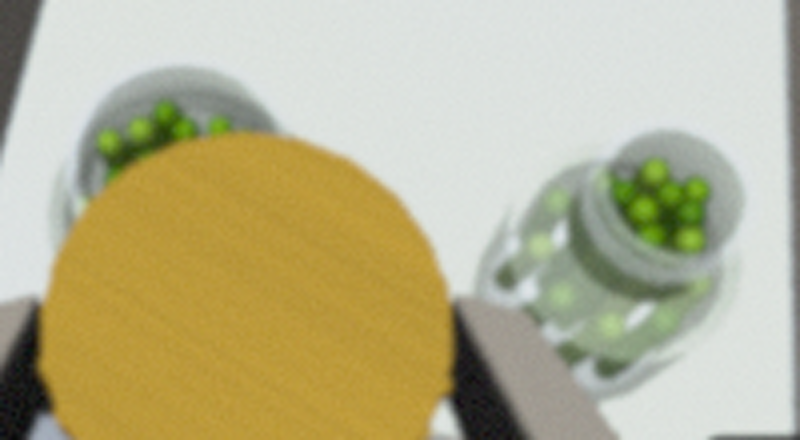

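```bash
cat >> h.py <<'E'
def circ(c,pts,z,rad=None):
    P=np.array([onz(c,p,z)[:2] for p in pts]); A=np.c_[2*P,np.ones(len(P))]
    k=np.linalg.lstsq(A,(P**2).sum(1),rcond=None)[0]; R=np.sqrt(k[2]+k[0]**2+k[1]**2)
    if rad:
        from scipy.optimize import least_squares
        z=least_squares(lambda q:np.hypot(*(P-q).T)-rad,k[:2]); return k[:2].round(4),R.round(4),z.x.round(4),np.abs(z.fun).max().round(4)
    return k[:2].round(4),R.round(4)
E
python3 - <<'E'
from kin import *
from h import *
s=r.observe(); c=cam("wrist",s); f=lambda u:(260+u[0]/4-.37,145+u[1]/4-.37)
W=[(76,150),(90,118),(110,92),(140,74),(180,66),(220,74),(250,92),(275,118)]
N=[(745,200),(738,168),(715,143),(675,129),(635,143),(612,168),(605,195)]
for z,rd in ((.120,.025),(.117,.028)): print("W",z,circ(c,[f(p) for p in W],z,rd))
for z,rd in ((.130,.016),(.127,.019)): print("N",z,circ(c,[f(p) for p in N],z,rd))
im=cv2.imread("pics/w7.png")
for ce,a,cnt in blobs(im):
    k,d=capmeas(c,cnt,s['position'][2]+.010)
    if a>6000: print("cap",ce.round(1),k.round(4),d.round(4),"rel",(k-np.array(s['position'])[:2]).round(4))
print(s['position'])
E
```

```text
W 0.12 (array([0.5969, 0.0743]), np.float64(0.0254), array([0.5973, 0.0745]), np.float64(0.0006))
W 0.117 (array([0.5982, 0.0749]), np.float64(0.0257), array([0.5955, 0.0735]), np.float64(0.0012))
N 0.13 (array([ 0.6183, -0.0406]), np.float64(0.0163), array([ 0.6186, -0.0406]), np.float64(0.0012))
N 0.127 (array([ 0.6199, -0.0415]), np.float64(0.0165), array([ 0.6165, -0.0424]), np.float64(0.0031))
cap [322.  229.5] [0.5421 0.0406] 0.0684 rel [ 0.0008 -0.001 ]
[0.54125299 0.04161796 0.17920295]
```

```bash
python3 -c "
from kin import *
plan([.596,.0755,.140],0.5,n=3)"
```

```text
n 3 d [ 0.0547  0.0339 -0.0392]
0 [0.009, -0.006, 0.023] 0.17
1 [0.009, -0.006, 0.023] 0.17
2 [0.009, -0.006, 0.023] 0.17
```

```bash
python3 -m crank '[{"xyz":[0.010,-0.006,0.022],"spin":0.2,"fingers":0.05},{"xyz":[0.010,-0.006,0.020],"spin":0.2,"fingers":0.05},{"xyz":[0.007,-0.005,0.014],"spin":0,"fingers":0.05},{"xyz":[0,0,0],"spin":0,"fingers":0.05}]'
python3 - <<'E'
from kin import *
from h import *
s=st(); plan([.596,.0755,.134],0,n=1)
im=viewer.snapshot("wrist"); cv2.imwrite("pics/w8.png",im[:,:,::-1])
E
```

```text
time_s: 15.1
position: [0.5912, 0.0677, 0.1524]
tcp_rot: [[0.765, 0.278, 0.58], [0.225, -0.96, 0.164], [0.603, 0.005, -0.798]]
wrist_force: [-0.2, 0.2, -0.7]
grip_width: 0.724
t 15.1 p [0.5912 0.0677 0.1524] lean 37.08 az 15.8 y [ 0.278 -0.96   0.005] q [-0.19 -0.04  2.08  0.53  0.57  0.72] F [-0.2  0.2 -0.7] g 0.7239751859302456
n 1 d [ 0.0048  0.0078 -0.0184]
0 [-0.006, -0.006, 0.019] 0.0
```

View pics/w8.png

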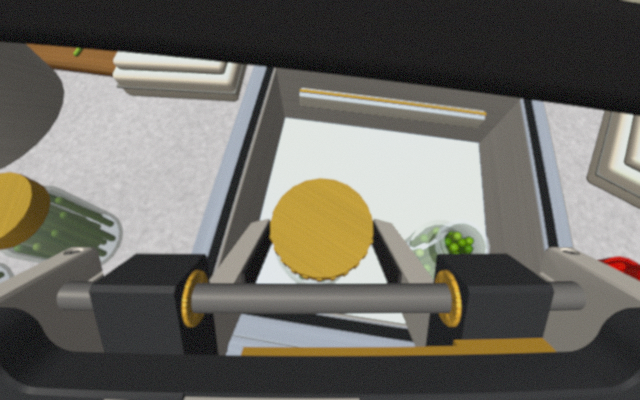

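```bash
python3 -m crank '[{"xyz":[-0.004,-0.005,0.011],"spin":0,"fingers":0.05},{"xyz":[-0.003,-0.003,0.005],"spin":0,"fingers":0.05},{"xyz":[0,0,0],"spin":0,"fingers":0.05}]'
python3 - <<'E'
from kin import *
from h import *
s=st(); plan([.596,.0755,.134],0,n=1)
E
```

```text
time_s: 15.45
position: [0.5926, 0.0727, 0.1382]
tcp_rot: [[0.764, 0.274, 0.584], [0.223, -0.962, 0.161], [0.606, 0.007, -0.796]]
wrist_force: [1.0, -0.3, 0.1]
grip_width: 0.724
t 15.45 p [0.5926 0.0727 0.1382] lean 37.28 az 15.4 y [ 0.274 -0.962  0.007] q [-0.18 -0.01  2.1   0.55  0.52  0.71] F [ 1.  -0.3  0.1] g 0.7238973028081714
n 1 d [ 0.0034  0.0028 -0.0042]
0 [0.001, -0.002, 0.006] 0.0
```

```bash
python3 -m crank '[{"xyz":[0.002,-0.003,0.005],"spin":0,"fingers":0.05},{"xyz":[0,0,0],"spin":0,"fingers":0.05}]'
python3 - <<'E'
from kin import *
from h import *
s=st(); plan([.596,.0755,.125],0,n=1)
c=cam("wrist",s); im=viewer.snapshot("wrist"); cv2.imwrite("pics/w9.png",im[:,:,::-1])
for ce,a,cnt in blobs(im[:,:,::-1].copy()):
    k,d=capmeas(c,cnt,s['position'][2]+.010)
    if a>6000: print("cap",ce.round(1),k.round(4),d.round(4))
crop("pics/w9.png","pics/w9c.png",240,160,400,300,5)
E
```

```text
time_s: 15.65
position: [0.5964, 0.0758, 0.1366]
tcp_rot: [[0.763, 0.273, 0.586], [0.221, -0.962, 0.159], [0.607, 0.008, -0.795]]
wrist_force: [0.1, 0.6, -0.6]
grip_width: 0.722
t 15.65 p [0.5964 0.0758 0.1366] lean 37.38 az 15.2 y [ 0.273 -0.962  0.008] q [-0.17  0.    2.09  0.55  0.51  0.72] F [ 0.1  0.6 -0.6] g 0.7220490328277142
n 1 d [-0.0004 -0.0003 -0.0116]
0 [-0.007, 0.0, 0.009] 0.0
cap [322.3 230. ] [0.5969 0.0745] 0.0681
```

View pics/w9c.png

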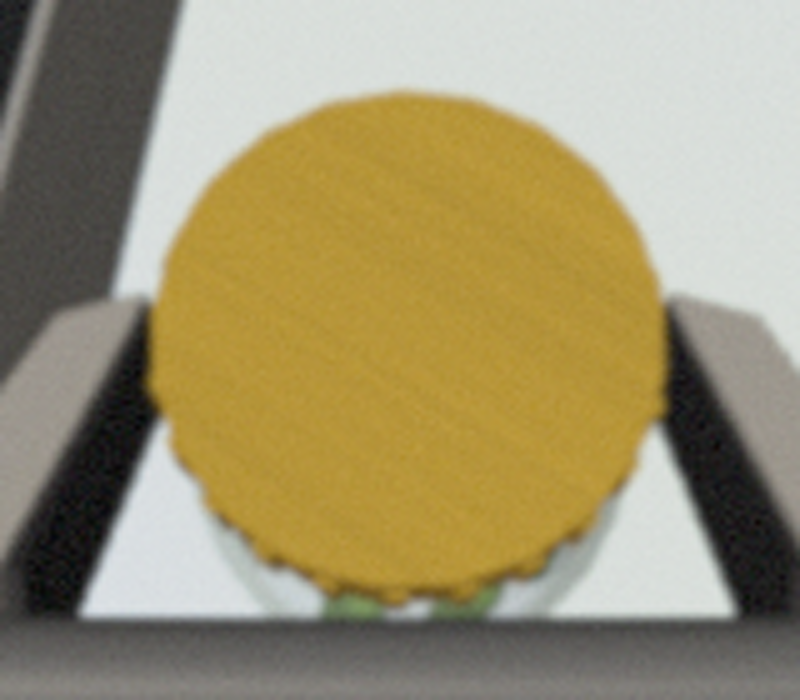

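```bash
python3 -m crank '[{"xyz":[-0.005,0,0.006],"spin":0,"fingers":0.05},{"xyz":[-0.004,0,0.005],"spin":0,"fingers":0.05}]'
python3 - <<'E'
from kin import *
s=st(); plan([.596,.0755,.114],0,n=1)
E
```

```text
time_s: 15.9
position: [0.5974, 0.0752, 0.1239]
tcp_rot: [[0.761, 0.273, 0.589], [0.222, -0.962, 0.159], [0.61, 0.01, -0.792]]
wrist_force: [-0.2, 0.0, 0.0]
grip_width: 0.723
t 15.9 p [0.5974 0.0752 0.1239] lean 37.6 az 15.1 y [ 0.273 -0.962  0.01 ] q [-0.17  0.03  2.1   0.59  0.48  0.67] F [-0.2  0.   0. ] g 0.7233741065674922
n 1 d [-0.0014  0.0003 -0.0099]
0 [-0.007, -0.001, 0.007] 0.0
```

```bash
python3 -m crank '[{"xyz":[-0.005,-0.001,0.005],"spin":0,"fingers":0.05},{"xyz":[-0.003,0,0.003],"spin":0,"fingers":0.05}]'
python3 - <<'E'
from kin import *
s=st(); plan([.596,.0755,.114],0,n=1)
E
```

```text
time_s: 16.1
position: [0.5956, 0.0759, 0.1116]
tcp_rot: [[0.761, 0.273, 0.589], [0.222, -0.962, 0.159], [0.61, 0.009, -0.792]]
wrist_force: [-14.4, 1.4, 25.9]
grip_width: 0.722
t 16.1 p [0.5956 0.0759 0.1116] lean 37.6 az 15.1 y [ 0.273 -0.962  0.009] q [-0.17  0.05  2.11  0.62  0.45  0.63] F [-14.4   1.4  25.9] g 0.722467207947663
n 1 d [ 0.0004 -0.0004  0.0024]
0 [0.002, 0.001, -0.002] 0.0
```

```bash
python3 -m crank '[{"xyz":[0.001,0,-0.001],"spin":0,"fingers":0.05},{"xyz":[0,0,0],"spin":0,"fingers":0.082},{"xyz":[0,0,0],"spin":0,"fingers":0.082},{"xyz":[0,0,0],"spin":0,"fingers":0.082}]'
python3 - <<'E'
from kin import *
from h import *
s=st()
c=cam("wrist",s); im=viewer.snapshot("wrist"); cv2.imwrite("pics/w10.png",im[:,:,::-1])
for ce,a,cnt in blobs(im[:,:,::-1].copy()):
    k,d=capmeas(c,cnt,.123)
    if a>6000: print("cap",ce.round(1),k.round(4),d.round(4))
crop("pics/w10.png","pics/w10c.png",220,160,420,300,4)
E
```

```text
time_s: 16.5
position: [0.5953, 0.0761, 0.1116]
tcp_rot: [[0.762, 0.273, 0.588], [0.221, -0.962, 0.159], [0.609, 0.009, -0.793]]
wrist_force: [0.1, 0.1, 0.1]
grip_width: 0.866
t 16.5 p [0.5953 0.0761 0.1116] lean 37.52 az 15.2 y [ 0.273 -0.962  0.009] q [-0.17  0.05  2.11  0.62  0.45  0.64] F [0.1 0.1 0.1] g 0.8656571680807055
cap [322.4 229.9] [0.5954 0.0747] 0.0674
```

View pics/w10c.png

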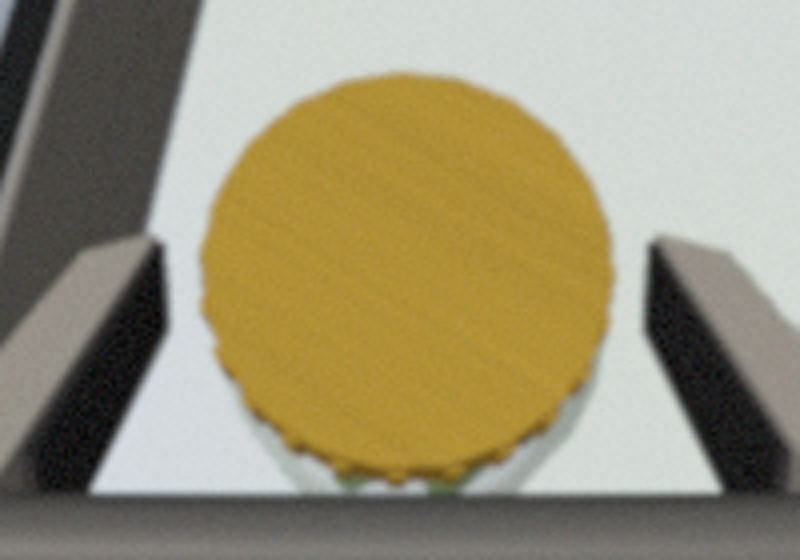

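```bash
python3 -m crank '[{"xyz":[0,0,-0.02],"spin":0,"fingers":0.082},{"xyz":[0,0,-0.04],"spin":0,"fingers":0.082},{"xyz":[0,0,-0.045],"spin":0,"fingers":0.082},{"xyz":[0,0,-0.045],"spin":0,"fingers":0.08},{"xyz":[0,0,-0.02],"spin":0,"fingers":0.07}]'
python3 - <<'E'
from kin import *
from h import *
s=st(); print(fk(s['joint_positions'],G)[0])
print(repr(s['joint_positions']),s['position'],s['tcp_rot'])
im=viewer.snapshot("wrist"); cv2.imwrite("pics/w11.png",im[:,:,::-1])
E
```

```text
time_s: 17.05
position: [0.4911, 0.0488, 0.2467]
tcp_rot: [[0.767, 0.274, 0.58], [0.222, -0.962, 0.16], [0.602, 0.006, -0.799]]
wrist_force: [-0.3, -0.9, 0.3]
grip_width: 0.8
t 17.05 p [0.4911 0.0488 0.2467] lean 37.0 az 15.4 y [ 0.274 -0.962  0.006] q [-0.32 -0.45  2.18  0.44  0.9   0.79] F [-0.3 -0.9  0.3] g 0.8000498214247928
[0.50624803 0.0521373  0.2514477 ]
array([-0.31914006, -0.45106483,  2.18186741,  0.44051158,  0.90024795,
        0.78616932]) [0.49109456 0.04878179 0.24669322] [[ 0.76715204  0.27377372  0.58010835]
 [ 0.22212159 -0.96177547  0.16015597]
 [ 0.60178048  0.00599061 -0.79863907]]
```

View pics/w11.png

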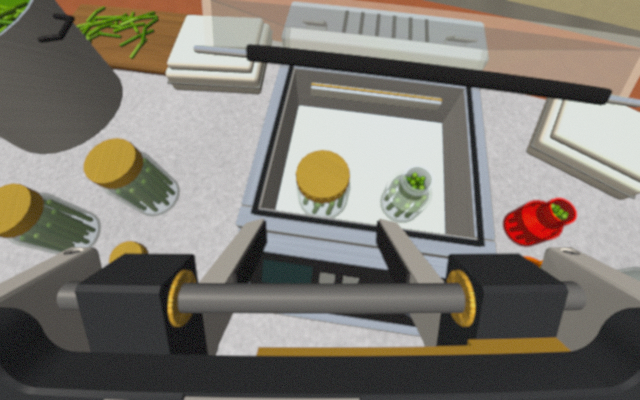

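```bash
cat > refit.py <<'E'
from kin import *
Q=[[-1.285,.207,1.543,0,1.393,-.151],[-0.36010196,-0.03783613,1.29521449,0.01300944,1.89167651,-1.47217935],[-0.01039085,0.34953055,0.84723828,0.01567508,1.9460511,-1.72975325],[0.02880965,0.84487796,0.22997833,0.02499903,2.04322203,-1.68883628],[-0.31914006,-0.45106483,2.18186741,0.44051158,0.90024795,0.78616932],[0.61396201,-0.01403612,2.25551748,-0.57851211,0.30364941,2.3378488]]
P=np.array([[.242,-.521,.204],[.4853,-.0861,.4601],[.6557,.0844,.4633],[.8294,.1177,.3981],[0.49109456,0.04878179,0.24669322],[.4148,.3295,.0836]])
f=lambda g:np.r_[np.concatenate([fk(q,[*g,1,1.5709])[0]-p for q,p in zip(Q,P)]),1e-3*(np.array(g)-G[:7])]
z=least_squares(f,G[:7]); print(z.x.round(4),abs(z.fun[:-7]).max())
E
python3 refit.py
```

```text
[ 8.600e-02  2.827e-01 -2.000e-04  4.550e-01  9.410e-02  4.998e-01
  3.420e-01] 0.0006563605857435872
```

```bash
cat >> kin.py <<'E'
G=[.0860,.2827,-.0002,.4550,.0941,.4998,.3420,1,1.5709]
E
python3 - <<'E'
from kin import *
print("capN feasibility")
for ang in (28,30,32,34,36):
  for az in (12,16,20,26):
    R=lean(az,ang,0); o=[]
    for p in ([.430,.334,.009],[.42,.32,.1],[.56,-.03,.2],[.618,-.04,.12]):
        q=[np.arctan2(p[1],p[0])-.15,.2,2,-.3 if p[1]>.1 else .4,.6,1.9 if p[1]>.1 else .5]
        q,fu=ik(np.array(p),R,q); o.append((q[3:].round(2).tolist(),round(abs(fu).max(),4)))
    print(ang,az,o)
# inner-limit ratchet sim
from h import r
s=r.observe(); R=Ro.from_matrix(s['tcp_rot'])
for t in ([.40,.15,.2],[.38,.2,.2],[.40,.15,.3],[.38,.2,.3],[.36,.25,.25],[.35,.3,.2],[.33,.3,.15]): chk(t)
E
```

```text
capN feasibility
28 12 [([-0.51, 0.39, 2.41], np.float64(0.0)), ([-0.32, 0.6, 2.19], np.float64(0.0)), ([0.34, 0.89, 0.83], np.float64(0.0)), ([0.39, 0.71, 0.77], np.float64(0.0))]
28 16 [([-0.42, 0.36, 2.25], np.float64(0.0)), ([-0.25, 0.58, 2.05], np.float64(0.0)), ([0.38, 0.92, 0.73], np.float64(0.0)), ([0.43, 0.74, 0.66], np.float64(0.0))]
28 20 [([-0.31, 0.33, 2.06], np.float64(0.0)), ([-0.17, 0.56, 1.9], np.float64(0.0)), ([0.41, 0.95, 0.63], np.float64(0.0)), ([0.46, 0.78, 0.56], np.float64(0.0))]
28 26 [([-0.11, 0.31, 1.73], np.float64(0.0)), ([-0.04, 0.55, 1.65], np.float64(0.0)), ([0.45, 1.0, 0.49], np.float64(0.0)), ([0.5, 0.83, 0.42], np.float64(0.0))]
30 12 [([-0.62, 0.36, 2.53], np.float64(0.0)), ([-0.38, 0.57, 2.25], np.float64(0.0)), ([0.38, 0.86, 0.79], np.float64(0.0)), ([0.44, 0.68, 0.71], np.float64(0.0))]
30 16 [([-0.53, 0.32, 2.36], np.float64(0.0)), ([-0.3, 0.54, 2.1], np.float64(0.0)), ([0.42, 0.89, 0.68], np.float64(0.0)), ([0.49, 0.71, 0.6], np.float64(0.0))]
30 20 [([-0.4, 0.28, 2.15], np.float64(0.0)), ([-0.21, 0.52, 1.93], np.float64(0.0)), ([0.45, 0.93, 
[... 1911 characters left out ...]
)), ([-0.36, 0.38, 2.09], np.float64(0.0)), ([0.61, 0.87, 0.42], np.float64(0.0)), ([0.72, 0.69, 0.29], np.float64(0.0))]
36 26 [([-0.56, 0.09, 2.19], np.float64(0.0)), ([-0.1, 0.35, 1.7], np.float64(0.0)), ([0.64, 0.95, 0.29], np.float64(0.0)), ([0.74, 0.77, 0.17], np.float64(0.0))]
[0.4, 0.15, 0.2] [ 0.05 -0.64  2.38  0.19  0.78  1.25] 0.0
[0.38, 0.2, 0.2] [ 0.3  -0.6   2.36 -0.03  0.74  1.6 ] 0.0
[0.4, 0.15, 0.3] [ 0.05 -0.72  2.21  0.15  1.02  1.3 ] 0.0
[0.38, 0.2, 0.3] [ 0.3  -0.69  2.19 -0.02  0.99  1.6 ] 0.0
[0.36, 0.25, 0.25] [ 0.54 -0.58  2.25 -0.21  0.86  1.92] 0.0
[0.35, 0.3, 0.2] [ 0.72 -0.41  2.26 -0.4   0.73  2.23] 0.0
[0.33, 0.3, 0.15] [ 0.77 -0.35  2.33 -0.51  0.63  2.4 ] 0.0
```

Run:
```python
from kin import *
from h import r
s=r.observe(); R=Ro.from_matrix(s['tcp_rot'])
for t in ([.38,.2,.2],[.36,.25,.2]):
  q0=chk(t)
  for d in ([-.05,0,0],[-.045,0,-.02],[-.045,0,.02]):
    q=q0
    for i in range(8):
        q=row(q,d,0,1.)
        if i%2: print(d,i,*show(q))
plan([.38,.2,.2],0,maxstep=.046)
```

```text
[0.38, 0.2, 0.2] [ 0.3  -0.6   2.36 -0.03  0.74  1.6 ] 0.0
[-0.05, 0, 0] 1 p [0.326 0.204 0.167] lean 36.4 az 15 y [ 0.27 -0.96  0.01] q [ 0.42 -0.69  2.46 -0.15  0.75  1.79]
[-0.05, 0, 0] 3 p [0.278 0.234 0.154] lean 35.2 az 13 y [ 0.26 -0.96  0.02] q [ 0.72 -0.64  2.46 -0.38  0.8   2.21]
[-0.05, 0, 0] 5 p [0.217 0.259 0.131] lean 34.4 az 12 y [ 0.25 -0.97  0.04] q [ 1.05 -0.54  2.46 -0.58  0.88  2.65]
[-0.05, 0, 0] 7 p [0.17  0.26  0.122] lean 33.0 az 11 y [ 0.26 -0.96  0.04] q [ 1.23 -0.52  2.46 -0.6   0.97  2.82]
[-0.045, 0, -0.02] 1 p [0.302 0.192 0.197] lean 36.7 az 15 y [ 0.27 -0.96  0.01] q [ 0.42 -0.86  2.46 -0.12  0.91  1.75]
[-0.045, 0, -0.02] 3 p [0.24  0.215 0.193] lean 35.7 az 14 y [ 0.27 -0.96  0.02] q [ 0.79 -0.86  2.46 -0.36  1.02  2.19]
[-0.045, 0, -0.02] 5 p [0.17  0.217 0.191] lean 34.9 az 13 y [ 0.26 -0.96  0.03] q [ 1.18 -0.86  2.46 -0.52  1.21  2.58]
[-0.045, 0, -0.02] 7 p [0.117 0.204 0.187] lean 34.0 az 13 y [ 0.27 -0.96  0.03] q [ 1.46 -0.86  2.46 -0.57  1.36  2.82]
[-0.045, 0, 0.02] 1 p [0.358 0.209 0.132] lean 36.5 az 15 y [ 0.27 -0.96  0.01] q [ 0.38 -0.5
[... 1351 characters left out ...]
02] q [ 1.48 -0.86  2.46 -0.57  1.35  2.82]
[-0.045, 0, 0.02] 1 p [0.322 0.248 0.121] lean 36.9 az 15 y [ 0.27 -0.96  0.01] q [ 0.63 -0.45  2.46 -0.42  0.56  2.21]
[-0.045, 0, 0.02] 3 p [0.309 0.269 0.072] lean 36.5 az 13 y [ 0.26 -0.97  0.02] q [ 0.75 -0.24  2.46 -0.74  0.46  2.65]
[-0.045, 0, 0.02] 5 p [0.299 0.274 0.037] lean 34.6 az 13 y [ 0.26 -0.96  0.02] q [ 0.78 -0.12  2.46 -0.87  0.4   2.82]
[-0.045, 0, 0.02] 7 p [0.291 0.272 0.015] lean 32.3 az 14 y [ 0.27 -0.96  0.02] q [ 0.77 -0.06  2.46 -0.87  0.36  2.82]
n 5 d [-0.1117  0.1516 -0.0489]
0 [-0.016, -0.035, -0.0] 0.0
1 [-0.016, -0.035, -0.0] 0.0
2 [-0.016, -0.035, -0.0] 0.0
3 [-0.016, -0.035, -0.0] 0.0
4 [-0.016, -0.035, -0.0] 0.0
```

```bash
python3 -m crank '[{"xyz":[-0.012,-0.03,0.0],"spin":0,"fingers":0.07},{"xyz":[-0.018,-0.038,0.0],"spin":0,"fingers":0.07},{"xyz":[-0.018,-0.038,0.0],"spin":0,"fingers":0.07},{"xyz":[-0.018,-0.035,0.0],"spin":0,"fingers":0.07},{"xyz":[-0.014,-0.015,0.004],"spin":0,"fingers":0.07}]'; python3 -c "
from kin import *
s=st(); R=np.array(s['tcp_rot'])
for w in (1,.4):
  q=np.array(s['joint_positions'])
  for i in range(6):
    q=row(q,[-.04,0.008,.015],0,w); print(*show(q))"
```

```text
time_s: 17.6
position: [0.3932, 0.1813, 0.1986]
tcp_rot: [[0.759, 0.262, 0.596], [0.213, -0.965, 0.153], [0.615, 0.011, -0.788]]
wrist_force: [0.1, 1.2, -0.0]
grip_width: 0.747
t 17.6 p [0.3932 0.1813 0.1986] lean 37.96 az 14.4 y [ 0.262 -0.965  0.011] q [ 0.21 -0.61  2.37  0.04  0.72  1.5 ] F [ 0.1  1.2 -0. ] g 0.7470674514579004
p [0.376 0.168 0.164] lean 37.9 az 14 y [ 0.26 -0.97  0.01] q [ 0.17 -0.64  2.46  0.08  0.66  1.42]
p [0.382 0.171 0.146] lean 37.2 az 14 y [ 0.26 -0.97  0.01] q [ 0.18 -0.56  2.46  0.06  0.6   1.45]
p [0.388 0.174 0.126] lean 36.6 az 14 y [ 0.26 -0.97  0.02] q [ 0.2  -0.48  2.46  0.05  0.52  1.47]
p [0.394 0.177 0.103] lean 36.0 az 13 y [ 0.26 -0.97  0.02] q [ 0.21 -0.38  2.46  0.03  0.44  1.5 ]
p [0.399 0.18  0.077] lean 35.4 az 13 y [ 0.25 -0.97  0.02] q [ 0.23 -0.27  2.46  0.    0.34  1.53]
p [0.402 0.181 0.047] lean 34.9 az 13 y [ 0.25 -0.97  0.02] q [ 0.23 -0.15  2.46 -0.03  0.23  1.57]
p [0.375 0.168 0.163] lean 37.8 az 14 y [ 0.26 -0.97  0.01] q [ 0.17 -0.64  2.46  0.08  0.67  1.42]
p [0.372 0.165 0.139] lean 35.1 az 13 y [ 0.25 -0.97  0.02] q [ 0.18 -0.57  2.46  0.04  0.64  1.47]
p [0.368 0.162 0.115] lean 32.4 az 11 y [ 0.25 -0.97  0.03] q [ 0.2  -0.49  2.46 -0.    0.61  1.52]
p [0.362 0.158 0.09 ] lean 29.8 az 9 y [ 0.24 -0.97  0.05] q [ 0.22 -0.42  2.46 -0.05  0.58  1.57]
p [0.356 0.154 0.066] lean 27.3 az 7 y [ 0.23 -0.97  0.06] q [ 0.23 -0.34  2.46 -0.1   0.55  1.63]
p [0.348 0.15  0.04 ] lean 24.9 az 4 y [ 0.23 -0.97  0.07] q [ 0.25 -0.25  2.46 -0.15  0.51  1.69]
```

```bash
python3 -m crank '[{"xyz":[-0.015,0.03,0.0],"spin":0,"fingers":0.07},{"xyz":[-0.015,0.03,0.0],"spin":0,"fingers":0.07},{"xyz":[-0.02,0.01,0],"spin":0,"fingers":0.07},{"xyz":[-0.02,0,0],"spin":0,"fingers":0.07}]'; python3 -c "
from kin import *
s=st(); R=np.array(s['tcp_rot'])
for w in (1,.4):
  q=np.array(s['joint_positions'])
  for i in range(4):
    q=row(q,[-.04,0.0,.0],0,w); print(*show(q))"
```

```text
time_s: 18.0
position: [0.3759, 0.1204, 0.1745]
tcp_rot: [[0.769, 0.299, 0.565], [0.247, -0.954, 0.169], [0.589, 0.01, -0.808]]
wrist_force: [-0.3, 0.8, 1.3]
grip_width: 0.748
t 18.0 p [0.3759 0.1204 0.1745] lean 36.11 az 16.6 y [ 0.299 -0.954  0.01 ] q [-0.13 -0.74  2.46  0.32  0.86  0.99] F [-0.3  0.8  1.3] g 0.7482248337906682
p [0.371 0.119 0.175] lean 35.4 az 17 y [ 0.3  -0.95  0.01] q [-0.13 -0.75  2.46  0.31  0.88  1.  ]
p [0.364 0.118 0.176] lean 34.7 az 17 y [ 0.3  -0.95  0.01] q [-0.14 -0.77  2.46  0.3   0.91  1.01]
p [0.357 0.117 0.178] lean 34.0 az 16 y [ 0.3  -0.95  0.01] q [-0.14 -0.8   2.46  0.29  0.95  1.02]
p [0.349 0.115 0.181] lean 33.4 az 16 y [ 0.3  -0.95  0.01] q [-0.15 -0.83  2.46  0.28  0.99  1.03]
p [0.362 0.116 0.166] lean 33.3 az 16 y [ 0.3  -0.95  0.01] q [-0.13 -0.75  2.46  0.29  0.91  1.02]
p [0.346 0.112 0.16 ] lean 30.5 az 16 y [ 0.3  -0.95  0.01] q [-0.13 -0.76  2.46  0.25  0.96  1.04]
p [0.329 0.107 0.155] lean 27.7 az 16 y [ 0.3  -0.95  0.01] q [-0.13 -0.78  2.46  0.22  1.02  1.06]
p [0.311 0.102 0.153] lean 25.1 az 16 y [ 0.3  -0.95  0.01] q [-0.14 -0.81  2.46  0.19  1.09  1.07]
```

Already reducing (36.1°, az 16.6). Continue with the same push.

```bash
python3 -m crank '[{"xyz":[-0.035,0,0.0],"spin":0,"fingers":0.07},{"xyz":[-0.035,0,0.0],"spin":0,"fingers":0.07},{"xyz":[-0.035,0,0],"spin":0,"fingers":0.07}]' >/dev/null; python3 -c "
from kin import *
s=st(); print(s['joint_positions'][1:3])"
```

```text
t 18.3 p [0.3475 0.1138 0.1662] lean 31.52 az 16.4 y [ 0.295 -0.955  0.009] q [-0.13 -0.78  2.46  0.26  0.97  1.04] F [ 0.7 -0.2  0.4] g 0.7446647448844889
[-0.78053261  2.46136522]
```

```bash
python3 -m crank '[{"xyz":[-0.03,0,0.0],"spin":0,"fingers":0.07}]' >/dev/null; python3 -c "
from kin import *
s=st(); R=Ro.from_matrix(s['tcp_rot'])
q=None
for t in ([.36,.2,.17],[.38,.3,.12],[.395,.322,.08],[.43,.334,.009]): q=chk(t,q=q)
plan([.39,.315,.10],0.5,maxstep=.046)"
```

```text
t 18.4 p [0.3375 0.112  0.1655] lean 30.19 az 16.3 y [ 0.295 -0.955  0.008] q [-0.13 -0.8   2.46  0.24  1.01  1.05] F [ 0.5 -0.5 -0.4] g 0.7468315544449755
[0.36, 0.2, 0.17] [ 0.31 -0.54  2.34 -0.01  0.81  1.58] 0.0
[0.38, 0.3, 0.12] [ 0.6  -0.18  2.23 -0.28  0.6   2.06] 0.0
[0.395, 0.322, 0.08] [ 0.63 -0.02  2.2  -0.37  0.49  2.18] 0.0
[0.43, 0.334, 0.009] [ 0.6   0.22  2.15 -0.53  0.31  2.34] 0.0
n 5 d [ 0.0525  0.203  -0.0655]
0 [0.013, -0.036, 0.022] 0.1
1 [0.013, -0.036, 0.022] 0.1
2 [0.012, -0.036, 0.022] 0.1
3 [0.012, -0.036, 0.022] 0.1
4 [0.012, -0.036, 0.022] 0.1
```

```bash
python3 -m crank '[{"xyz":[0.013,-0.025,0.01],"spin":0.1,"fingers":0.068},{"xyz":[0.013,-0.038,0.018],"spin":0.1,"fingers":0.068},{"xyz":[0.012,-0.038,0.020],"spin":0.1,"fingers":0.068},{"xyz":[0.012,-0.038,0.022],"spin":0.1,"fingers":0.068},{"xyz":[0.008,-0.030,0.018],"spin":0,"fingers":0.068}]'; python3 -c "
from kin import *
s=st(); plan([.395,.32,.085],0,n=2)"
```

```text
time_s: 18.9
position: [0.3847, 0.2886, 0.1235]
tcp_rot: [[0.824, 0.271, 0.497], [0.236, -0.963, 0.133], [0.514, 0.008, -0.858]]
wrist_force: [-0.2, -0.8, 1.3]
grip_width: 0.722
t 18.9 p [0.3847 0.2886 0.1235] lean 30.96 az 15.0 y [ 0.271 -0.963  0.008] q [ 0.58 -0.2   2.24 -0.29  0.6   2.07] F [-0.2 -0.8  1.3] g 0.7220341749269747
n 2 d [ 0.0103  0.0314 -0.0385]
0 [-0.002, -0.014, 0.021] 0.0
1 [-0.002, -0.014, 0.021] 0.0
```

```bash
python3 -m crank '[{"xyz":[-0.003,-0.016,0.022],"spin":0.2,"fingers":0.068},{"xyz":[-0.002,-0.014,0.018],"spin":0.2,"fingers":0.068},{"xyz":[-0.001,-0.003,0.004],"spin":0,"fingers":0.068}]'
python3 - <<'E'
from kin import *
from h import *
s=st()
c=cam("wrist",s); im=viewer.snapshot("wrist"); cv2.imwrite("pics/w12.png",im[:,:,::-1])
for ce,a,cnt in blobs(im[:,:,::-1].copy()):
    k,d=capmeas(c,cnt,.02)
    if .04<d<.06: print("cap",ce.round(1),k.round(4),d.round(4))
E
```

```text
time_s: 19.2
position: [0.3903, 0.3337, 0.0776]
tcp_rot: [[0.825, 0.277, 0.493], [0.239, -0.961, 0.139], [0.512, 0.003, -0.859]]
wrist_force: [0.7, -0.7, -0.7]
grip_width: 0.724
t 19.2 p [0.3903 0.3337 0.0776] lean 30.79 az 15.7 y [ 0.277 -0.961  0.003] q [ 0.67 -0.    2.19 -0.43  0.49  2.3 ] F [ 0.7 -0.7 -0.7] g 0.7244935693411142
cap [11.5 15. ] [0.5452 0.7793] 0.0563
cap [333.  200.9] [0.4298 0.3327] 0.0502
```

View pics/w12.png

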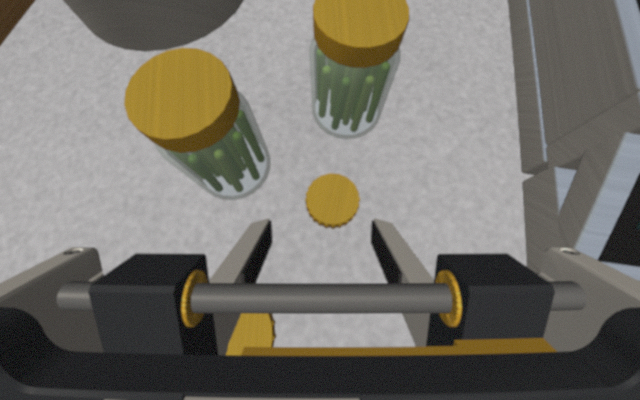

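```bash
python3 -c "
from kin import *
plan([.4293,.3335,.010],0,n=3); chk([.4293,.3335,.010])"
```

```text
n 3 d [ 0.0393  0.0005 -0.0675]
0 [-0.001, 0.003, 0.026] 0.0
1 [-0.001, 0.003, 0.026] 0.0
2 [-0.001, 0.003, 0.026] 0.0
[0.4293, 0.3335, 0.01] [ 0.61  0.21  2.16 -0.58  0.31  2.41] 0.0
```

```bash
python3 -m crank '[{"xyz":[-0.002,0.003,0.022],"spin":0,"fingers":0.068},{"xyz":[-0.002,0.003,0.022],"spin":0,"fingers":0.068},{"xyz":[-0.003,0.002,0.014],"spin":0,"fingers":0.068}]'; python3 -c "
from kin import *
s=st(); plan([.4293,.3335,.010],0,n=1)"
```

```text
time_s: 19.55
position: [0.4162, 0.3334, 0.0258]
tcp_rot: [[0.822, 0.279, 0.496], [0.24, -0.96, 0.142], [0.516, 0.002, -0.857]]
wrist_force: [-0.7, -0.3, 0.1]
grip_width: 0.722
t 19.55 p [0.4162 0.3334 0.0258] lean 31.06 az 16.0 y [ 0.279 -0.96   0.002] q [ 0.63  0.16  2.18 -0.55  0.34  2.4 ] F [-0.7 -0.3  0.1] g 0.7220633992358272
n 1 d [ 0.0131  0.0001 -0.0158]
0 [0.003, 0.004, 0.02] 0.0
```

```bash
python3 -m crank '[{"xyz":[0.002,0.003,0.012],"spin":0,"fingers":0.068},{"xyz":[0.001,0.001,0.006],"spin":0,"fingers":0.068}]'
python3 - <<'E'
from kin import *
from h import *
s=st(); plan([.4293,.3335,.010],0,n=1)
c=cam("wrist",s); im=viewer.snapshot("wrist"); cv2.imwrite("pics/w13.png",im[:,:,::-1])
for ce,a,cnt in blobs(im[:,:,::-1].copy()):
    k,d=capmeas(c,cnt,.02)
    if .04<d<.06: print("cap",ce.round(1),k.round(4),d.round(4))
E
```

```text
time_s: 19.75
position: [0.4284, 0.3311, 0.011]
tcp_rot: [[0.823, 0.277, 0.495], [0.239, -0.961, 0.14], [0.515, 0.003, -0.857]]
wrist_force: [0.6, 1.4, 0.9]
grip_width: 0.726
t 19.75 p [0.4284 0.3311 0.011 ] lean 30.97 az 15.8 y [ 0.277 -0.961  0.003] q [ 0.6   0.21  2.16 -0.59  0.3   2.41] F [0.6 1.4 0.9] g 0.7257520235174709
n 1 d [ 0.0009  0.0024 -0.001 ]
0 [0.001, -0.002, 0.002] 0.0
cap [318.4 225.2] [0.431  0.3331] 0.0495
```

View pics/w13.png

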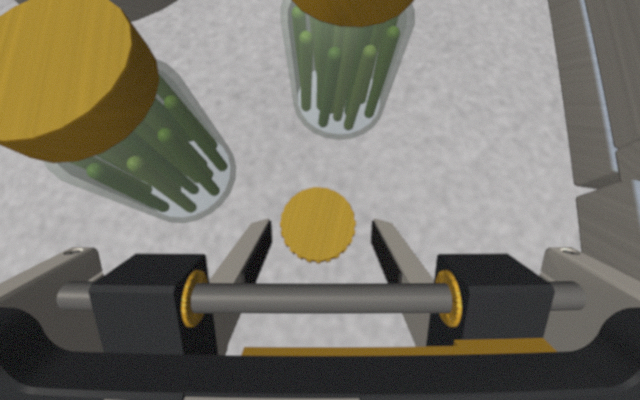

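```bash
python3 -m crank '[{"xyz":[0.002,-0.002,0.002],"spin":0,"fingers":0.068},{"xyz":[0,0,0],"spin":0,"fingers":0.035},{"xyz":[0,0,0],"spin":0,"fingers":0.035},{"xyz":[0,0,0],"spin":0,"fingers":0.035},{"xyz":[0,0,0],"spin":0,"fingers":0.035}]' 25; python3 -c "
from kin import *
s=st()"
```

```text
time_s: 20.3
position: [0.4315, 0.3342, 0.013]
tcp_rot: [[0.822, 0.276, 0.498], [0.237, -0.961, 0.142], [0.518, 0.002, -0.856]]
wrist_force: [0.3, -0.1, 0.3]
grip_width: 0.517
t 20.3 p [0.4315 0.3342 0.013 ] lean 31.18 az 15.9 y [ 0.276 -0.961  0.002] q [ 0.61  0.21  2.16 -0.59  0.31  2.42] F [ 0.3 -0.1  0.3] g 0.5174653415740137
```

Run:
```python
from kin import *
from h import *
s=st()
c=cam("wrist",s); im=viewer.snapshot("wrist"); cv2.imwrite("pics/w14.png",im[:,:,::-1])
for ce,a,cnt in blobs(im[:,:,::-1].copy()):
    k,d=capmeas(c,cnt,.02)
    if .04<d<.06: print("cap",ce.round(1),k.round(4),d.round(4))
crop("pics/w14.png","pics/w14c.png",220,160,420,300,4)
```

```text
t 20.3 p [0.4315 0.3342 0.013 ] lean 31.18 az 15.9 y [ 0.276 -0.961  0.002] q [ 0.61  0.21  2.16 -0.59  0.31  2.42] F [ 0.3 -0.1  0.3] g 0.5174653415740137
cap [322.  231.1] [0.4312 0.3329] 0.0498
```

View pics/w14c.png

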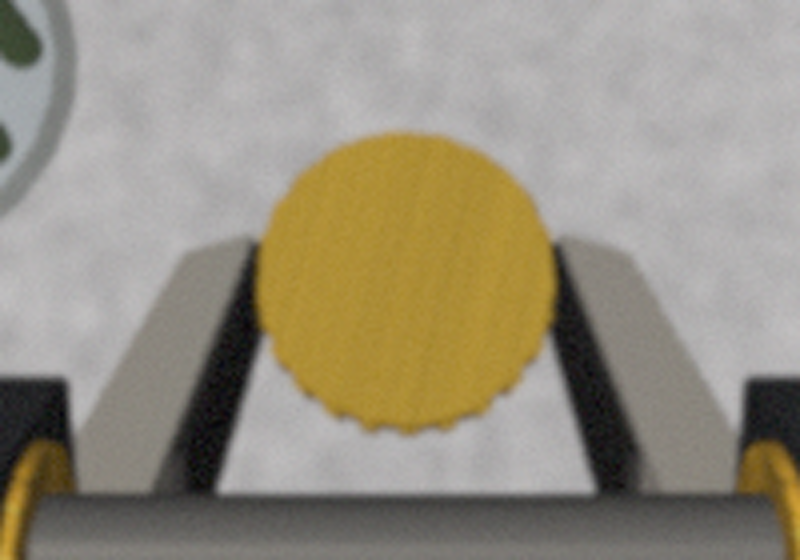

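```bash
python3 -m crank '[{"xyz":[0,0,0],"spin":0,"fingers":0.06},{"xyz":[0,0,0],"spin":0,"fingers":0.06},{"xyz":[-0.003,0,0.004],"spin":0,"fingers":0.06}]' >/dev/null;  python3 -m crank '[{"xyz":[-0.0015,0,0.0015],"spin":0,"fingers":0.035},{"xyz":[0,0,0],"spin":0,"fingers":0.035},{"xyz":[0,0,0],"spin":0,"fingers":0.035},{"xyz":[0,0,0],"spin":0,"fingers":0.035}]' 25; python3 -c "
from kin import *
s=st()"
```

```text
time_s: 21.05
position: [0.4304, 0.3341, 0.0056]
tcp_rot: [[0.821, 0.277, 0.498], [0.238, -0.961, 0.142], [0.518, 0.002, -0.855]]
wrist_force: [0.2, -0.0, 1.2]
grip_width: 0.524
t 21.05 p [0.4304 0.3341 0.0056] lean 31.21 az 15.9 y [ 0.277 -0.961  0.002] q [ 0.61  0.23  2.16 -0.63  0.29  2.46] F [ 0.2 -0.   1.2] g 0.5238610414125985
```

```bash
python3 -m crank '[{"xyz":[0.013,0,-0.021],"spin":0,"fingers":0.035},{"xyz":[0.024,0.005,-0.04],"spin":0,"fingers":0.035},{"xyz":[0.024,0.01,-0.04],"spin":0,"fingers":0.035},{"xyz":[0.024,0.015,-0.038],"spin":0,"fingers":0.035}]'; python3 -c "
from kin import *
s=st()
q=None
for t in ([.42,.25,.22],[.44,.1,.24],[.47,-.05,.24],[.55,-.06,.19],[.618,-.04,.13]): q=chk(t,q=q)
plan([.47,-.06,.235],0,maxstep=.046)"
```

```text
time_s: 21.45
position: [0.4327, 0.3028, 0.1623]
tcp_rot: [[0.831, 0.281, 0.48], [0.247, -0.96, 0.134], [0.498, 0.007, -0.867]]
wrist_force: [1.2, -0.2, -0.8]
grip_width: 0.522
t 21.45 p [0.4327 0.3028 0.1623] lean 29.89 az 15.6 y [ 0.281 -0.96   0.007] q [ 0.53 -0.15  2.1  -0.2   0.69  1.93] F [ 1.2 -0.2 -0.8] g 0.5215064985812558
[0.42, 0.25, 0.22] [ 0.41 -0.35  2.12 -0.09  0.85  1.73] 0.0
[0.44, 0.1, 0.24] [-0.12 -0.5   2.18  0.23  0.99  1.09] 0.0
[0.47, -0.05, 0.24] [-0.58 -0.39  2.11  0.43  1.1   0.57] 0.0
[0.55, -0.06, 0.19] [-0.48 -0.12  2.01  0.45  0.9   0.58] 0.0
[0.618, -0.04, 0.13] [-0.37  0.11  1.93  0.47  0.73  0.62] 0.0
n 9 d [ 0.0373 -0.3628  0.0727]
0 [-0.002, 0.04, -0.01] 0.0
1 [-0.002, 0.04, -0.01] 0.0
2 [-0.002, 0.04, -0.01] 0.0
3 [-0.002, 0.04, -0.01] 0.0
4 [-0.002, 0.04, -0.01] 0.0
5 [-0.002, 0.04, -0.01] 0.0
6 [-0.002, 0.04, -0.01] 0.0
7 [-0.002, 0.04, -0.01] 0.0
8 [-0.002, 0.04, -0.01] 0.0
```

```bash
python3 -m crank '[{"xyz":[0.004,0.038,-0.018],"spin":0,"fingers":0.035},{"xyz":[0,0.042,-0.016],"spin":0,"fingers":0.035},{"xyz":[-0.002,0.042,-0.012],"spin":0,"fingers":0.035},{"xyz":[-0.002,0.042,-0.01],"spin":0,"fingers":0.035},{"xyz":[-0.002,0.042,-0.008],"spin":0,"fingers":0.035}]'>/dev/null; python3 -m crank '[{"xyz":[-0.002,0.042,-0.008],"spin":0,"fingers":0.035},{"xyz":[-0.002,0.042,-0.006],"spin":0,"fingers":0.035},{"xyz":[-0.002,0.035,-0.004],"spin":0,"fingers":0.035},{"xyz":[0,0.02,0],"spin":0,"fingers":0.035},{"xyz":[0,0,0],"spin":0,"fingers":0.035}]'
python3 - <<'E'
from kin import *
from h import *
s=st()
c=cam("wrist",s); im=viewer.snapshot("wrist"); cv2.imwrite("pics/w15.png",im[:,:,::-1])
for ce,a,cnt in blobs(im[:,:,::-1].copy()):
    k,d=capmeas(c,cnt,s['position'][2]+.0144)
    if a>3000 and ce[1]<260: print("cap",ce.round(1),k.round(4),d.round(4),(k-np.array(s['position'])[:2]).round(4))
plan([.565,-.055,.17],0,n=4)
E
```

```text
time_s: 22.45
position: [0.4906, -0.053, 0.2487]
tcp_rot: [[0.815, 0.285, 0.505], [0.249, -0.959, 0.138], [0.524, 0.013, -0.852]]
wrist_force: [0.0, 0.1, 0.4]
grip_width: 0.518
t 22.45 p [ 0.4906 -0.053   0.2487] lean 31.59 az 15.3 y [ 0.285 -0.959  0.013] q [-0.57 -0.35  2.08  0.46  1.07  0.56] F [0.  0.1 0.4] g 0.517709741537428
cap [567.9  40.1] [ 0.7096 -0.1933] 0.1401 [ 0.219  -0.1403]
cap [321.9 228.6] [ 0.4907 -0.054 ] 0.0504 [ 0.0001 -0.001 ]
n 4 d [ 0.0748 -0.0033 -0.0783]
0 [0.005, 0.006, 0.026] 0.0
1 [0.005, 0.006, 0.026] 0.0
2 [0.005, 0.006, 0.026] 0.0
3 [0.005, 0.006, 0.026] 0.0
```

View pics/w15.png

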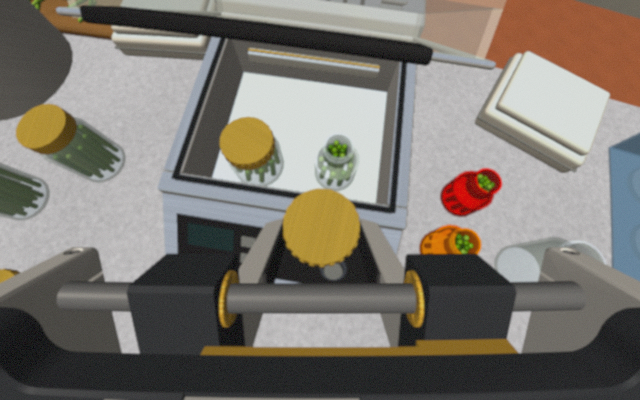

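```bash
python3 -m crank '[{"xyz":[0.004,0.005,0.024],"spin":0.4,"fingers":0.035},{"xyz":[0.004,0.004,0.024],"spin":0.4,"fingers":0.035},{"xyz":[0.004,0.003,0.02],"spin":0.3,"fingers":0.035},{"xyz":[0.003,0.002,0.012],"spin":0,"fingers":0.035},{"xyz":[0,0,0],"spin":0,"fingers":0.035}]'
python3 - <<'E'
from kin import *
from h import *
s=st()
c=cam("wrist",s); im=viewer.snapshot("wrist"); cv2.imwrite("pics/w16.png",im[:,:,::-1])
for ce,a,cnt in blobs(im[:,:,::-1].copy()):
    k,d=capmeas(c,cnt,s['position'][2]+.0144)
    if a>3000 and ce[1]<260: print("cap",ce.round(1),k.round(4),d.round(4),(k-np.array(s['position'])[:2]).round(4))
crop("pics/w16.png","pics/w16c.png",220,100,400,250,4)
E
```

```text
time_s: 23.0
position: [0.5464, -0.0435, 0.1854]
tcp_rot: [[0.819, 0.276, 0.502], [0.236, -0.961, 0.144], [0.522, 0.0, -0.853]]
wrist_force: [-0.6, 0.2, 0.1]
grip_width: 0.52
t 23.0 p [ 0.5464 -0.0435  0.1854] lean 31.5 az 16.0 y [ 0.276 -0.961  0.   ] q [-0.47 -0.14  2.05  0.48  0.87  0.57] F [-0.6  0.2  0.1] g 0.5196091220935145
cap [222.1 165. ] [0.5698 0.0338] 0.0499 [0.0234 0.0773]
cap [322.1 227.8] [ 0.547  -0.0447] 0.0498 [ 0.0006 -0.0011]
```

View pics/w16c.png

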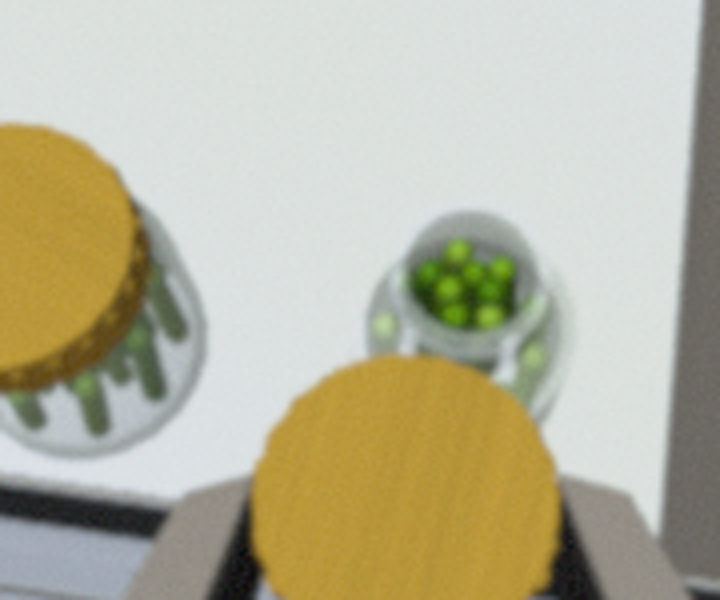

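Run:
```python
from kin import *
from h import *
s=r.observe(); c=cam("wrist",s); f=lambda u:(220+u[0]/4-.37,100+u[1]/4-.37)
N=[(403,264),(414,234),(440,214),(470,208),(503,215),(529,237),(541,266)]
for z,rd in ((.130,.016),(.127,.019)): print("N",z,circ(c,[f(p) for p in N],z,rd))
plan([.600,-.0405,.145],0,n=3)
```

```text
N 0.13 (array([ 0.6187, -0.0397]), np.float64(0.0166), array([ 0.6195, -0.0395]), np.float64(0.0006))
N 0.127 (array([ 0.62  , -0.0395]), np.float64(0.0168), array([ 0.6172, -0.0403]), np.float64(0.0018))
n 3 d [ 0.0538  0.003  -0.0408]
0 [0.008, 0.004, 0.021] 0.0
1 [0.008, 0.004, 0.021] 0.0
2 [0.008, 0.004, 0.021] 0.0
```

```bash
python3 -m crank '[{"xyz":[0.006,0.003,0.018],"spin":0,"fingers":0.035},{"xyz":[0.006,0.003,0.015],"spin":0,"fingers":0.035}]'
python3 - <<'E'
from kin import *
from h import *
s=st(); print(cam("wrist",s)[2][:3,3])
plan([.6183,-.039,.142],0,n=3)
im=viewer.snapshot("wrist"); cv2.imwrite("pics/w17.png",im[:,:,::-1])
im=viewer.snapshot("scene"); cv2.imwrite("pics/s17.png",im[:,:,::-1]); crop("pics/s17.png","pics/s17c.png",180,90,380,240,4)
E
```

```text
time_s: 23.25
position: [0.5744, -0.0399, 0.1661]
tcp_rot: [[0.817, 0.279, 0.505], [0.238, -0.96, 0.144], [0.525, 0.003, -0.851]]
wrist_force: [0.7, 0.2, 0.7]
grip_width: 0.518
t 23.25 p [ 0.5744 -0.0399  0.1661] lean 31.68 az 15.9 y [ 0.279 -0.96   0.003] q [-0.43 -0.05  2.02  0.5   0.8   0.58] F [0.7 0.2 0.7] g 0.5182606419244057
[ 0.54176409 -0.04947726  0.35678938]
n 3 d [ 0.0439  0.0009 -0.0241]
0 [0.008, 0.004, 0.014] 0.0
1 [0.008, 0.004, 0.014] 0.0
2 [0.008, 0.004, 0.014] 0.0
```

View pics/w17.png

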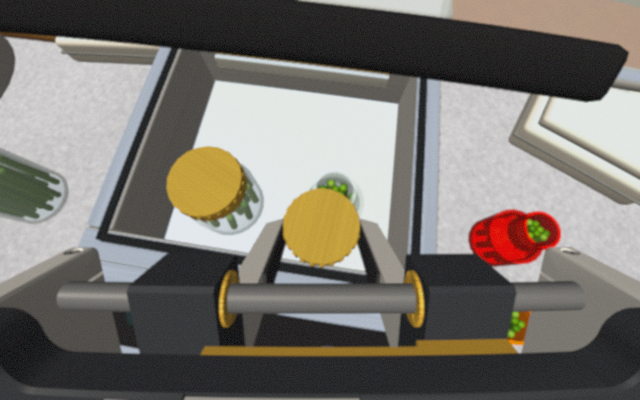

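View pics/s17c.png

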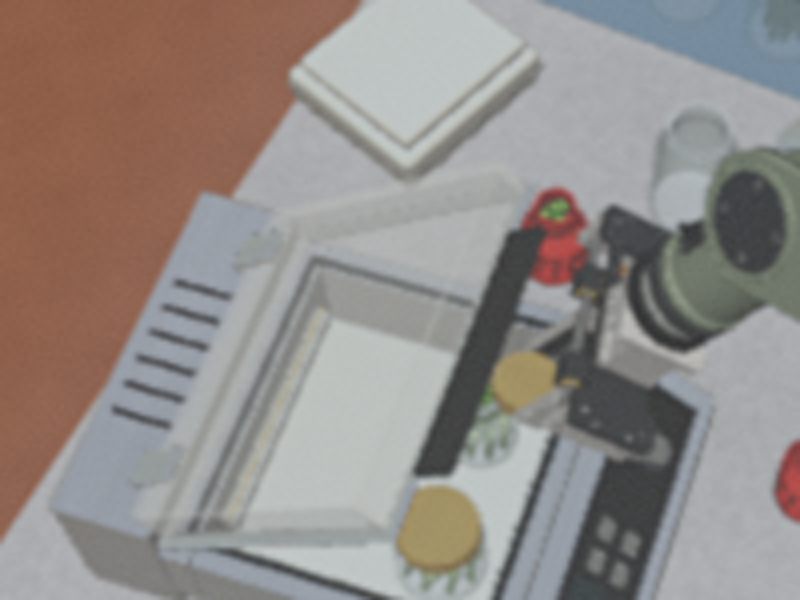

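Run:
```python
from h import *
c=cam("scene"); p=proj(c,[[.5418,-.0495,.3568],[.5744,-.0399,.1661]]); print((p-[180,90])*4)
```

```text
[[577.02261258 260.97766282]
 [527.73410259 386.14110163]]
```

```bash
python3 -m crank '[{"xyz":[0.008,0.004,0.013],"spin":0,"fingers":0.035},{"xyz":[0.008,0.004,0.011],"spin":0,"fingers":0.035},{"xyz":[0.005,0.002,0.007],"spin":0,"fingers":0.035},{"xyz":[0,0,0],"spin":0,"fingers":0.035}]'
python3 - <<'E'
from kin import *
from h import *
s=st(); plan([.6183,-.039,.141],0,n=1)
im=viewer.snapshot("wrist"); cv2.imwrite("pics/w18.png",im[:,:,::-1])
E
```

```text
time_s: 23.75
position: [0.6097, -0.0383, 0.1534]
tcp_rot: [[0.815, 0.282, 0.506], [0.241, -0.959, 0.145], [0.526, 0.003, -0.85]]
wrist_force: [-0.1, -0.1, -0.7]
grip_width: 0.518
t 23.75 p [ 0.6097 -0.0383  0.1534] lean 31.75 az 16.0 y [ 0.282 -0.959  0.003] q [-0.39  0.05  1.95  0.5   0.76  0.59] F [-0.1 -0.1 -0.7] g 0.517520061531097
n 1 d [ 0.0086 -0.0007 -0.0124]
0 [0.0, 0.003, 0.015] 0.0
```

View pics/w18.png

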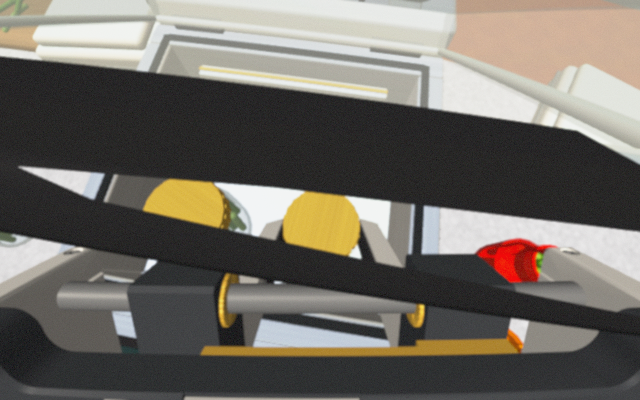

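```bash
python3 -m crank '[{"xyz":[0.001,0.003,0.010],"spin":0,"fingers":0.035},{"xyz":[0,0,0.003],"spin":0,"fingers":0.035},{"xyz":[0,0,0],"spin":0,"fingers":0.035}]'
python3 - <<'E'
from kin import *
s=st(); plan([.6183,-.039,.141],0,n=1)
E
```

```text
time_s: 24.1
position: [0.6174, -0.0391, 0.1433]
tcp_rot: [[0.815, 0.282, 0.507], [0.242, -0.959, 0.145], [0.527, 0.004, -0.85]]
wrist_force: [0.2, -0.0, -0.1]
grip_width: 0.518
t 24.1 p [ 0.6174 -0.0391  0.1433] lean 31.81 az 16.0 y [ 0.282 -0.959  0.004] q [-0.39  0.08  1.94  0.51  0.73  0.58] F [ 0.2 -0.  -0.1] g 0.5180726524575952
n 1 d [ 0.0009  0.0001 -0.0023]
0 [-0.001, 0.0, 0.002] 0.0
```

```bash
python3 -m crank '[{"xyz":[-0.003,0,0.006],"spin":0,"fingers":0.035},{"xyz":[-0.004,0,0.005],"spin":0,"fingers":0.035}]'
python3 - <<'E'
from kin import *
s=st(); plan([.6183,-.039,.1186],0,n=1)
E
```

```text
time_s: 24.3
position: [0.6178, -0.0395, 0.1305]
tcp_rot: [[0.814, 0.282, 0.508], [0.242, -0.959, 0.144], [0.528, 0.005, -0.849]]
wrist_force: [-0.4, 0.4, -0.7]
grip_width: 0.523
t 24.3 p [ 0.6178 -0.0395  0.1305] lean 31.89 az 15.9 y [ 0.282 -0.959  0.005] q [-0.39  0.1   1.95  0.53  0.71  0.55] F [-0.4  0.4 -0.7] g 0.5231464196018348
n 1 d [ 0.0005  0.0005 -0.0119]
0 [-0.006, -0.0, 0.01] 0.0
```

```bash
python3 -m crank '[{"xyz":[-0.004,0,0.005],"spin":0,"fingers":0.035},{"xyz":[-0.003,0,0.003],"spin":0,"fingers":0.035}]'
python3 - <<'E'
from kin import *
s=st(); plan([.6183,-.039,.1186],0,n=1)
E
```

```text
time_s: 24.5
position: [0.6155, -0.0399, 0.1184]
tcp_rot: [[0.814, 0.282, 0.507], [0.241, -0.96, 0.145], [0.528, 0.004, -0.849]]
wrist_force: [-7.8, 0.6, 19.8]
grip_width: 0.521
t 24.5 p [ 0.6155 -0.0399  0.1184] lean 31.84 az 15.9 y [ 0.282 -0.96   0.004] q [-0.39  0.12  1.96  0.55  0.68  0.53] F [-7.8  0.6 19.8] g 0.5205244164506971
n 1 d [0.0028 0.0009 0.0002]
0 [0.003, -0.0, 0.001] 0.0
```

```bash
python3 -m crank '[{"xyz":[0.001,0,-0.001],"spin":0,"fingers":0.035},{"xyz":[0,0,0],"spin":0,"fingers":0.066},{"xyz":[0,0,0],"spin":0,"fingers":0.066},{"xyz":[0,0,0],"spin":0,"fingers":0.066}]'
python3 - <<'E'
from kin import *
from h import *
s=st()
for n in ("wrist","scene","top"):
    im=viewer.snapshot(n); cv2.imwrite(f"pics/{n}19.png",im[:,:,::-1])
crop("pics/scene19.png","pics/s19c.png",200,120,380,260,4)
E
```

```text
time_s: 24.9
position: [0.6153, -0.0398, 0.1188]
tcp_rot: [[0.815, 0.281, 0.507], [0.241, -0.96, 0.145], [0.527, 0.004, -0.85]]
wrist_force: [0.3, -0.3, 0.7]
grip_width: 0.698
t 24.9 p [ 0.6153 -0.0398  0.1188] lean 31.79 az 16.0 y [ 0.281 -0.96   0.004] q [-0.39  0.11  1.96  0.54  0.69  0.53] F [ 0.3 -0.3  0.7] g 0.6975504220673111
```

View pics/wrist19.png

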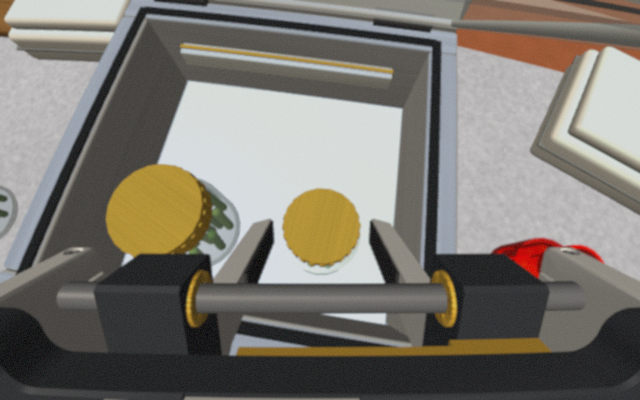

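View pics/s19c.png

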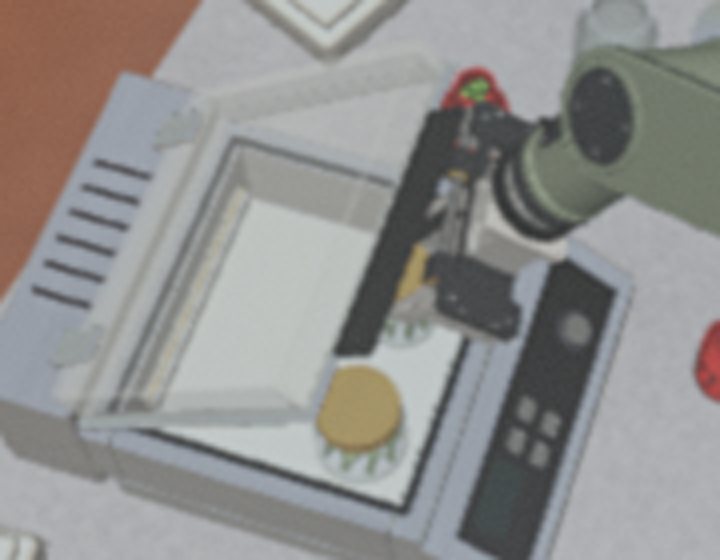

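```bash
python3 -m crank '[{"xyz":[0,0,-0.015],"spin":0,"fingers":0.066},{"xyz":[-0.002,0,-0.035],"spin":0,"fingers":0.066},{"xyz":[-0.003,0,-0.045],"spin":0,"fingers":0.066},{"xyz":[-0.003,0,-0.045],"spin":0,"fingers":0.04},{"xyz":[-0.003,0,-0.025],"spin":0,"fingers":0.0}]'
python3 - <<'E'
from kin import *
from h import *
s=st()
im=viewer.snapshot("wrist"); cv2.imwrite("pics/w20.png",im[:,:,::-1])
c=cam("wrist",s)
for ce,a,cnt in blobs(im[:,:,::-1].copy()):
    for z in (.123,.133):
        k,d=capmeas(c,cnt,z)
        if .04<d<.08: print("cap",ce.round(1),z,k.round(4),d.round(4))
E
```

```text
time_s: 25.55
position: [0.5185, -0.0653, 0.253]
tcp_rot: [[0.819, 0.284, 0.498], [0.242, -0.959, 0.149], [0.52, -0.002, -0.854]]
wrist_force: [0.8, -1.0, 1.1]
grip_width: 0.568
t 25.55 p [ 0.5185 -0.0653  0.253 ] lean 31.32 az 16.7 y [ 0.284 -0.959 -0.002] q [-0.56 -0.27  2.01  0.46  1.07  0.57] F [ 0.8 -1.   1.1] g 0.5677593958774219
cap [ 36.1 148.4] 0.123 [0.5376 0.3347] 0.0787
cap [ 36.1 148.4] 0.133 [0.536  0.3219] 0.0762
cap [233.7 161.7] 0.123 [0.5932 0.0713] 0.0714
cap [233.7 161.7] 0.133 [0.5899 0.0667] 0.0692
cap [324.7 168.1] 0.123 [ 0.6168 -0.0412] 0.053
cap [324.7 168.1] 0.133 [ 0.6128 -0.0423] 0.0513
cap [438.1 250.5] 0.123 [ 0.5388 -0.1991] 0.0549
cap [438.1 250.5] 0.133 [ 0.5372 -0.1952] 0.0531
cap [218.3 299.6] 0.123 [0.4383 0.0194] 0.0417
cap [218.3 299.6] 0.133 [0.4398 0.0164] 0.0404
cap [425.6 299.9] 0.123 [ 0.4981 -0.1828] 0.0423
cap [425.6 299.9] 0.133 [ 0.4978 -0.1795] 0.041
```

View pics/w20.png

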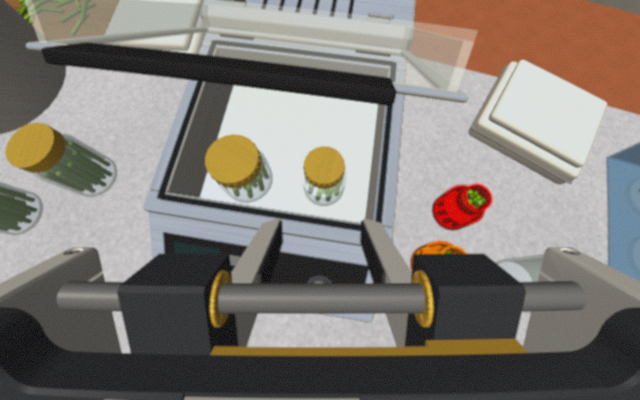

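Run:
```python
from h import *
crop("pics/w20.png","pics/w20c.png",190,120,370,220,4)
```

```text
(no output)
```

View pics/w20c.png

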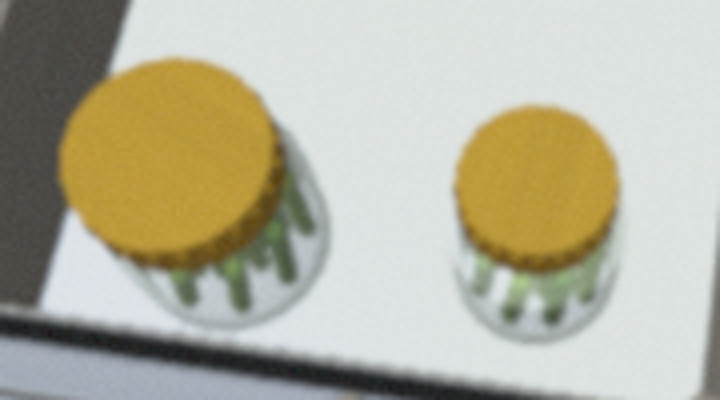

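Run:
```python
from kin import *
s=st()
q=None
for t in ([.54,-.01,.36],[.578,.0144,.335],[.55,.0103,.277],[.5267,.0071,.225],[.5158,.0056,.184],[.5109,.0049,.141]): q=chk(t,q=q)
plan([.54,-.01,.365],0,n=3)
```

```text
t 25.6 p [ 0.5191 -0.0663  0.2561] lean 31.5 az 16.3 y [ 0.284 -0.959  0.002] q [-0.56 -0.27  2.    0.46  1.07  0.57] F [1.5 1.2 1. ] g 0.5220779928046705
[0.54, -0.01, 0.36] [-0.39 -0.32  1.83  0.36  1.21  0.83] 0.0
[0.578, 0.0144, 0.335] [-0.3  -0.22  1.8   0.33  1.11  0.9 ] 0.0
[0.55, 0.0103, 0.277] [-0.33 -0.25  1.95  0.36  1.02  0.82] 0.0
[0.5267, 0.0071, 0.225] [-0.36 -0.26  2.06  0.41  0.93  0.74] 0.0
[0.5158, 0.0056, 0.184] [-0.38 -0.24  2.13  0.44  0.85  0.67] 0.0
[0.5109, 0.0049, 0.141] [-0.39 -0.18  2.19  0.5   0.75  0.59] 0.0
n 3 d [0.0209 0.0563 0.1089]
0 [0.029, -0.016, -0.025] 0.0
1 [0.029, -0.016, -0.025] 0.0
2 [0.029, -0.016, -0.025] 0.0
```

```bash
python3 -m crank '[{"xyz":[0.024,-0.014,-0.025],"spin":0,"fingers":0.0},{"xyz":[0.028,-0.016,-0.027],"spin":0,"fingers":0.0},{"xyz":[0.028,-0.016,-0.027],"spin":0,"fingers":0.0},{"xyz":[0.01,-0.008,-0.01],"spin":0,"fingers":0.0},{"xyz":[0,0,0],"spin":0,"fingers":0.0}]'
python3 - <<'E'
from kin import *
s=st()
plan([.576,.0144,.342],0,n=2)
E
```

```text
time_s: 26.1
position: [0.5332, -0.0044, 0.383]
tcp_rot: [[0.817, 0.279, 0.504], [0.238, -0.96, 0.145], [0.525, 0.002, -0.851]]
wrist_force: [-0.3, 0.5, 0.7]
grip_width: 0.102
t 26.1 p [ 0.5332 -0.0044  0.383 ] lean 31.65 az 16.0 y [ 0.279 -0.96   0.002] q [-0.39 -0.34  1.8   0.35  1.25  0.86] F [-0.3  0.5  0.7] g 0.10228872616060913
n 2 d [ 0.0428  0.0188 -0.041 ]
0 [0.009, -0.003, 0.03] 0.0
1 [0.009, -0.003, 0.03] 0.0
```

```bash
python3 -m crank '[{"xyz":[0.009,-0.003,0.026],"spin":0,"fingers":0.0},{"xyz":[0.009,-0.003,0.022],"spin":0,"fingers":0.0},{"xyz":[0.003,-0.001,0.008],"spin":0,"fingers":0.0}]'
python3 - <<'E'
from kin import *
from h import *
s=st()
plan([.578,.0144,.322],0,n=2)
im=viewer.snapshot("scene"); cv2.imwrite("pics/s21.png",im[:,:,::-1]); crop("pics/s21.png","pics/s21c.png",200,90,400,240,4)
E
```

```text
time_s: 26.4
position: [0.5779, 0.015, 0.3436]
tcp_rot: [[0.817, 0.278, 0.505], [0.239, -0.96, 0.143], [0.525, 0.004, -0.851]]
wrist_force: [0.7, -0.3, -1.0]
grip_width: 0.005
t 26.4 p [0.5779 0.015  0.3436] lean 31.64 az 15.8 y [ 0.278 -0.96   0.004] q [-0.3  -0.23  1.79  0.32  1.12  0.92] F [ 0.7 -0.3 -1. ] g 0.005455450220574295
n 2 d [ 0.0001 -0.0006 -0.0216]
0 [-0.006, 0.0, 0.009] 0.0
1 [-0.006, 0.0, 0.009] 0.0
```

View pics/s21c.png

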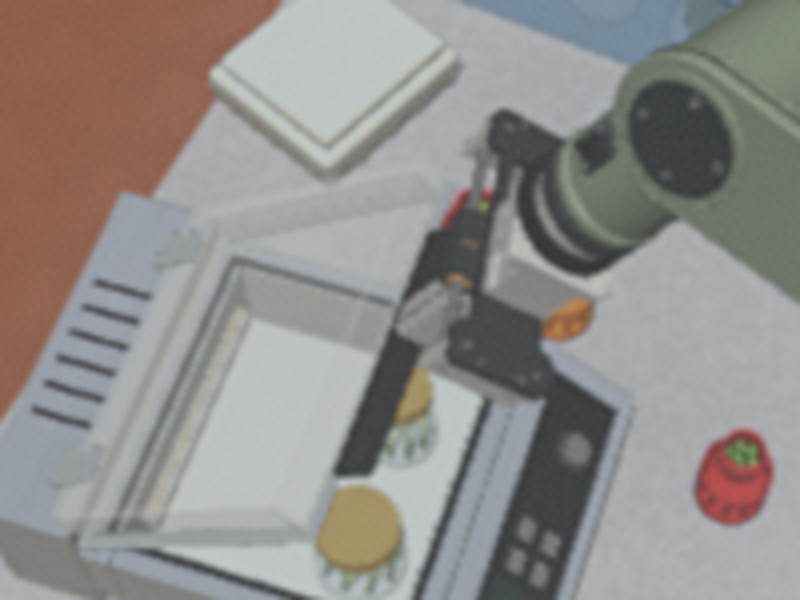

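```bash
python3 -m crank '[{"xyz":[-0.009,0,0.014],"spin":0,"fingers":0.0},{"xyz":[-0.012,0,0.010],"spin":0,"fingers":0.0},{"xyz":[-0.013,0,0.006],"spin":0,"fingers":0.0}]'
python3 - <<'E'
from kin import *
s=st()
E
```

```text
time_s: 26.75
position: [0.5634, 0.0112, 0.3056]
tcp_rot: [[0.816, 0.284, 0.504], [0.244, -0.959, 0.145], [0.524, 0.005, -0.852]]
wrist_force: [4.0, 1.4, 0.9]
grip_width: 0.006
t 26.75 p [0.5634 0.0112 0.3056] lean 31.61 az 16.0 y [ 0.284 -0.959  0.005] q [-0.32 -0.24  1.88  0.35  1.06  0.86] F [4.  1.4 0.9] g 0.006405011950891698
```

```bash
python3 -m crank '[{"xyz":[-0.013,0,0.010],"spin":0,"fingers":0.0},{"xyz":[-0.013,0,0.010],"spin":0,"fingers":0.0},{"xyz":[-0.013,0,0.010],"spin":0,"fingers":0.0}]'
python3 - <<'E'
from kin import *
from h import *
s=st()
im=viewer.snapshot("scene"); cv2.imwrite("pics/s22.png",im[:,:,::-1]); crop("pics/s22.png","pics/s22c.png",200,90,400,240,4)
E
```

```text
time_s: 27.05
position: [0.5484, 0.0042, 0.2641]
tcp_rot: [[0.81, 0.282, 0.514], [0.243, -0.959, 0.143], [0.533, 0.009, -0.846]]
wrist_force: [-0.3, 1.6, 2.6]
grip_width: 0.005
t 27.05 p [0.5484 0.0042 0.2641] lean 32.25 az 15.5 y [ 0.282 -0.959  0.009] q [-0.35 -0.25  1.98  0.38  0.98  0.79] F [-0.3  1.6  2.6] g 0.004840135394520102
```

View pics/s22c.png

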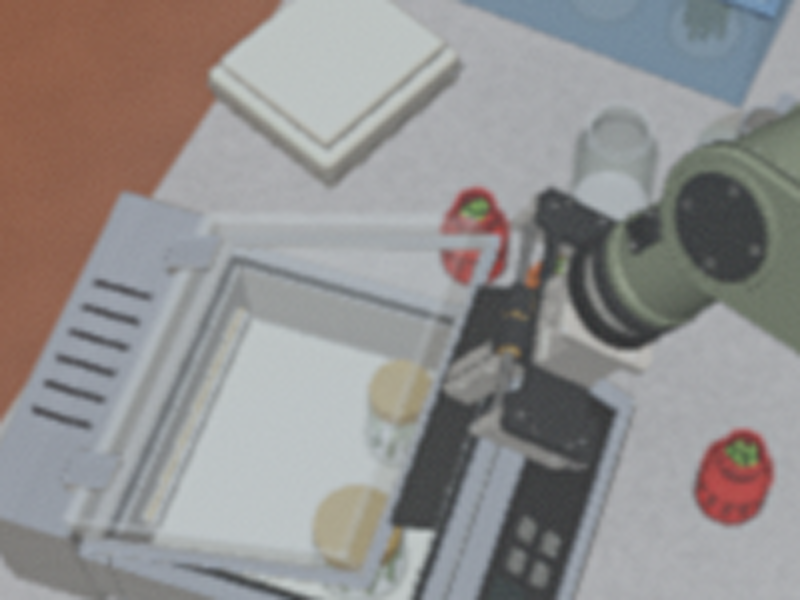

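```bash
python3 -m crank '[{"xyz":[-0.014,-0.001,0.012],"spin":0,"fingers":0.0},{"xyz":[-0.014,-0.001,0.012],"spin":0,"fingers":0.0},{"xyz":[-0.014,-0.001,0.012],"spin":0,"fingers":0.0},{"xyz":[-0.014,-0.001,0.012],"spin":0,"fingers":0.0}]'
python3 - <<'E'
from kin import *
s=st()
E
```

```text
time_s: 27.5
position: [0.5268, -0.0007, 0.1941]
tcp_rot: [[0.808, 0.279, 0.519], [0.24, -0.96, 0.141], [0.538, 0.011, -0.843]]
wrist_force: [1.4, 1.6, 1.9]
grip_width: 0.005
t 27.5 p [ 0.5268 -0.0007  0.1941] lean 32.54 az 15.2 y [ 0.279 -0.96   0.011] q [-0.39 -0.23  2.11  0.45  0.84  0.67] F [1.4 1.6 1.9] g 0.005083027847877658
```

```bash
python3 -m crank '[{"xyz":[-0.012,-0.001,0.009],"spin":0.3,"fingers":0.0},{"xyz":[-0.012,-0.001,0.009],"spin":0.3,"fingers":0.0},{"xyz":[-0.009,-0.001,0.007],"spin":0,"fingers":0.0}]'
python3 - <<'E'
from kin import *
s=st()
E
```

```text
time_s: 27.8
position: [0.5129, -0.0035, 0.1548]
tcp_rot: [[0.81, 0.267, 0.523], [0.228, -0.964, 0.139], [0.541, 0.006, -0.841]]
wrist_force: [1.0, 1.3, 2.3]
grip_width: 0.007
t 27.8 p [ 0.5129 -0.0035  0.1548] lean 32.76 az 14.9 y [ 0.267 -0.964  0.006] q [-0.41 -0.21  2.19  0.51  0.76  0.59] F [1.  1.3 2.3] g 0.006989962849276189
```

```bash
python3 -m crank '[{"xyz":[-0.004,0,0.006],"spin":0,"fingers":0.0},{"xyz":[-0.003,0,0.004],"spin":0,"fingers":0.0}]'
python3 - <<'E'
from kin import *
s=st()
E
```

```text
time_s: 28.0
position: [0.5117, -0.0038, 0.141]
tcp_rot: [[0.81, 0.266, 0.522], [0.227, -0.964, 0.14], [0.54, 0.005, -0.841]]
wrist_force: [-5.2, 1.8, 18.8]
grip_width: 0.009
t 28.0 p [ 0.5117 -0.0038  0.141 ] lean 32.72 az 15.0 y [ 0.266 -0.964  0.005] q [-0.41 -0.18  2.2   0.53  0.73  0.56] F [-5.2  1.8 18.8] g 0.009449908462738105
```

```bash
python3 -m crank '[{"xyz":[-0.0005,0,0.001],"spin":0,"fingers":0.0},{"xyz":[0,0,0],"spin":0,"fingers":0.0}]'; python3 -m crank '[{"xyz":[0,0,-0.02],"spin":0,"fingers":0.0},{"xyz":[0,0,-0.04],"spin":0,"fingers":0.0},{"xyz":[0,0.01,-0.03],"spin":0,"fingers":0.0}]'
python3 - <<'E'
from kin import *
from h import *
s=st()
for n in ("wrist","scene"):
    im=viewer.snapshot(n); cv2.imwrite(f"pics/{n}23.png",im[:,:,::-1])
crop("pics/scene23.png","pics/s23c.png",180,110,380,260,4)
E
```

```text
time_s: 28.2
position: [0.5126, -0.0036, 0.1413]
tcp_rot: [[0.809, 0.268, 0.523], [0.228, -0.963, 0.141], [0.541, 0.005, -0.841]]
wrist_force: [-3.6, -0.3, 4.3]
grip_width: 0.006
time_s: 28.5
position: [0.4635, -0.0231, 0.2123]
tcp_rot: [[0.816, 0.274, 0.509], [0.231, -0.962, 0.149], [0.53, -0.004, -0.848]]
wrist_force: [0.1, -0.9, -0.1]
grip_width: 0.006
t 28.5 p [ 0.4635 -0.0231  0.2123] lean 32.03 az 16.3 y [ 0.274 -0.962 -0.004] q [-0.54 -0.41  2.2   0.48  1.01  0.57] F [ 0.1 -0.9 -0.1] g 0.005672503247512259
```

View pics/wrist23.png

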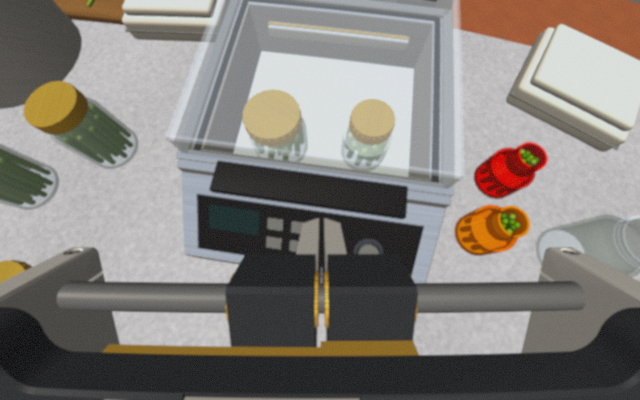

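View pics/s23c.png

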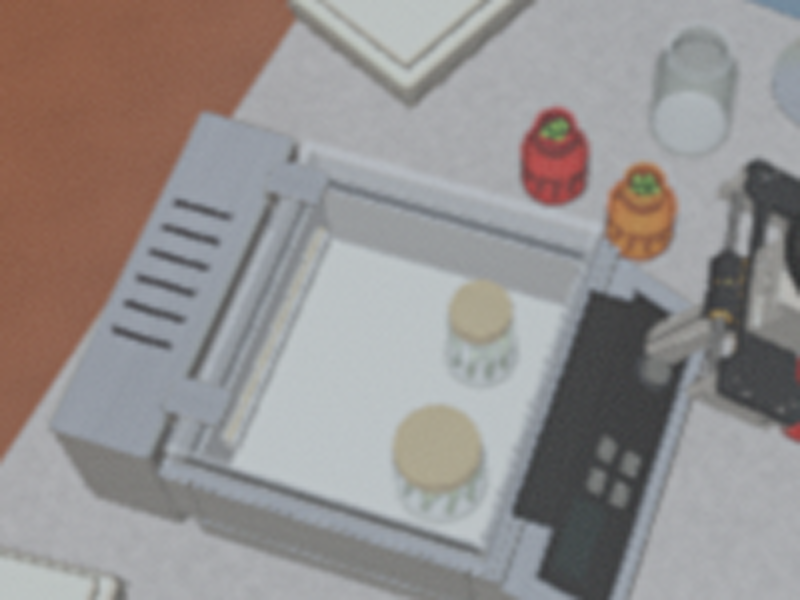

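Run:
```python
from kin import *
from h import *
crop("pics/wrist23.png","pics/w23c.png",190,140,450,290,3)
s=r.observe(); c=cam("wrist",s)
P=[onz(c,p,.137) for p in ((215,163),(409,186),(405,215),(212,190))]
print(np.round(P,4), np.linalg.norm(P[0]-P[1]),np.linalg.norm(P[2]-P[3]))
a=np.radians(7.8); h=np.array([np.cos(a),np.sin(a),0]); y=np.array([-np.sin(a),np.cos(a),0]); O=np.array([.6555,.0247,0])
n=-.5736*h+np.array([0,0,.8192]); p0=O-.1843*h+np.array([0,0,.0876])
def onpl(c,px):
    o,d=ray(c,px); return o+d*((p0-o)@n)/(d@n)
T=lambda u,v:(230+u/3-.33,65+v/3-.33); S=lambda u,v:(180+u/4-.37,120+v/4-.37)
for nm,cc,px in (("wrist",c,(368,250)),("top",cam("top"),T(316,443)),("scene",cam("scene"),S(655,328))):
    X=onpl(cc,px); print(nm,X.round(4),"machine",((X-O)@h).round(4),((X-O)@y).round(4))
```

```text
[[ 0.5202  0.1049  0.137 ]
 [ 0.5502 -0.0977  0.137 ]
 [ 0.5187 -0.0993  0.137 ]
 [ 0.4912  0.0962  0.137 ]] 0.20482690195908113 0.19737178079850137
wrist [ 0.4831 -0.0777  0.0873] machine -0.1847 -0.0781
top [ 0.4744 -0.0715  0.0819] machine -0.1924 -0.0708
scene [ 0.4778 -0.0728  0.0841] machine -0.1893 -0.0725
```

View pics/w23c.png

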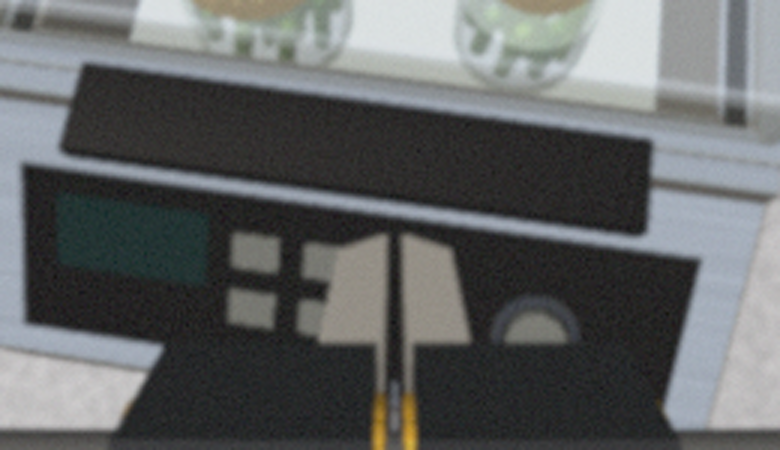

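Run:
```python
from kin import *
chk([.4545,-.0825,.135]); chk([.480,-.075,.083])
plan([.450,-.0825,.140],0,n=3)
```

```text
[0.4545, -0.0825, 0.135] [-0.72 -0.26  2.27  0.61  0.9   0.24] 0.0
[0.48, -0.075, 0.083] [-0.65 -0.08  2.27  0.7   0.72  0.16] 0.0
n 3 d [-0.0163 -0.0563 -0.0758]
0 [-0.022, 0.017, 0.016] 0.0
1 [-0.022, 0.017, 0.016] 0.0
2 [-0.022, 0.017, 0.016] 0.0
```

```bash
python3 -m crank '[{"xyz":[-0.020,0.017,0.012],"spin":0,"fingers":0.0},{"xyz":[-0.022,0.017,0.014],"spin":0,"fingers":0.0},{"xyz":[-0.016,0.012,0.010],"spin":0,"fingers":0.0},{"xyz":[0,0,0],"spin":0,"fingers":0.0}]'
python3 - <<'E'
from kin import *
from h import *
s=st()
im=viewer.snapshot("wrist"); cv2.imwrite("pics/w24.png",im[:,:,::-1]); crop("pics/w24.png","pics/w24c.png",230,150,430,290,4)
E
```

```text
time_s: 29.0
position: [0.4496, -0.0789, 0.1507]
tcp_rot: [[0.812, 0.272, 0.516], [0.231, -0.962, 0.144], [0.535, 0.002, -0.845]]
wrist_force: [-0.2, 0.0, -0.4]
grip_width: 0.005
t 29.0 p [ 0.4496 -0.0789  0.1507] lean 32.36 az 15.6 y [ 0.272 -0.962  0.002] q [-0.73 -0.31  2.27  0.59  0.94  0.27] F [-0.2  0.  -0.4] g 0.005380409071593885
```

View pics/w24c.png

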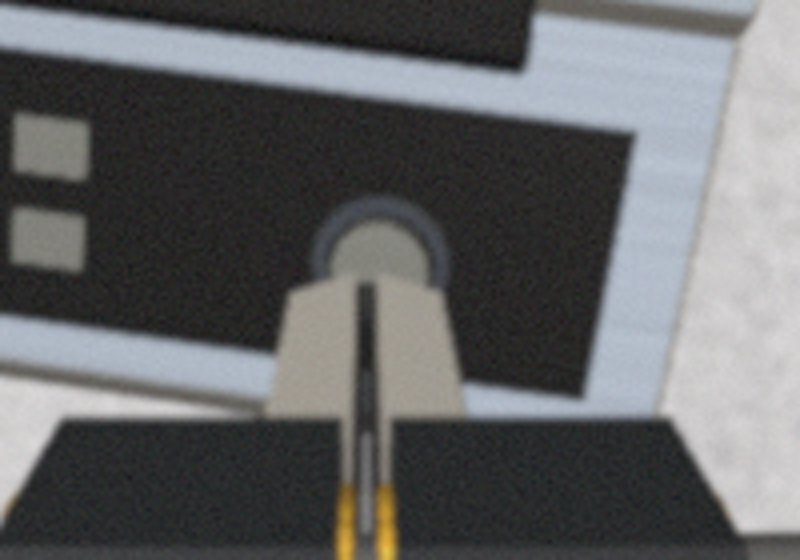

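Run:
```python
from kin import *
from h import *
s=r.observe(); c=cam("wrist",s)
a=np.radians(7.8); h=np.array([np.cos(a),np.sin(a),0]); O=np.array([.6555,.0247,0])
n=-.5736*h+np.array([0,0,.8192]); p0=O-.1843*h+np.array([0,0,.0876])
def onpl(px):
    o,d=ray(c,px); return o+d*((p0-o)@n)/(d@n)
f=lambda u,v:(230+u/4-.37,150+v/4-.37)
C=onpl(f(380,268)); L=onpl(f(330,262));R=onpl(f(430,262)); T=onpl(f(380,220))
print(C.round(4),L.round(4),R.round(4),np.linalg.norm(L-R),np.linalg.norm(T-C),((L+R)/2).round(4))
t=C-.0*n; Rm=np.array(s['tcp_rot']); 
g=Rm.T@(C-np.array(s['position'])); print("key in tool",g.round(4)); print("normal in tool",(Rm.T@n).round(3))
# lowest protrusion of tip face along press: tip face corners +-8 (x), +-? y
```

```text
[ 0.4769 -0.0752  0.0833] [ 0.4751 -0.0633  0.0831] [ 0.4811 -0.0863  0.0851] 0.02385015958989384 0.01206034985711019 [ 0.4781 -0.0748  0.0841]
key in tool [-0.0143  0.004   0.0721]
normal in tool [-0.04  -0.078 -0.996]
```

```bash
python3 -m crank '[{"xyz":[-0.005,0.001,0.018],"spin":0,"fingers":0.0},{"xyz":[-0.005,0.002,0.018],"spin":0,"fingers":0.0},{"xyz":[-0.004,0.001,0.014],"spin":0,"fingers":0.0},{"xyz":[0,0,0.004],"spin":0,"fingers":0.0},{"xyz":[0,0,0],"spin":0,"fingers":0.0}]'
python3 - <<'E'
from kin import *
from h import *
s=st(); Rm=np.array(s['tcp_rot']); print((Rm.T@(np.array([.477,-.0751,.0835])-np.array(s['position']))).round(4))
im=viewer.snapshot("wrist"); cv2.imwrite("pics/w25.png",im[:,:,::-1]); crop("pics/w25.png","pics/w25c.png",230,150,430,290,4)
E
```

```text
time_s: 29.55
position: [0.471, -0.0746, 0.099]
tcp_rot: [[0.81, 0.277, 0.517], [0.235, -0.961, 0.146], [0.538, 0.003, -0.843]]
wrist_force: [0.4, 0.5, -0.4]
grip_width: 0.009
t 29.55 p [ 0.471  -0.0746  0.099 ] lean 32.53 az 15.8 y [ 0.277 -0.961  0.003] q [-0.67 -0.14  2.28  0.67  0.78  0.18] F [ 0.4  0.5 -0.4] g 0.008850663028151805
[-0.0036  0.0021  0.0161]
```

View pics/w25c.png

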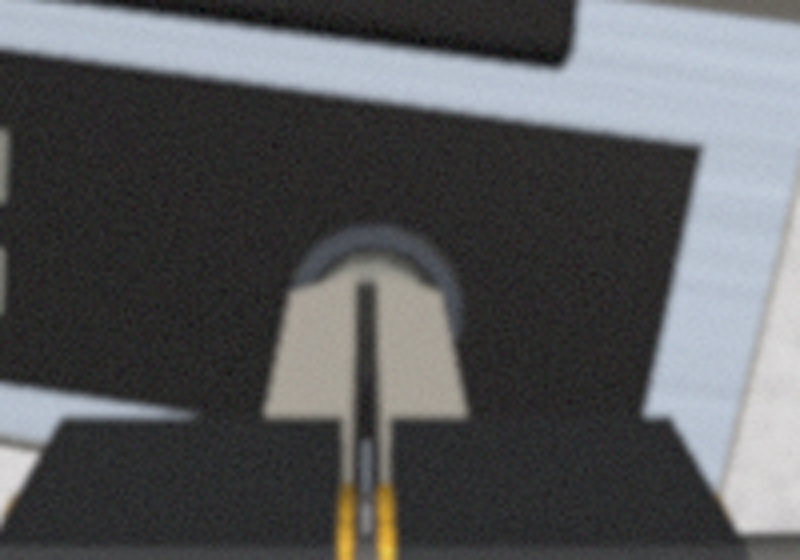

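```bash
python3 -m crank '[{"xyz":[-0.003,0.001,0.006],"spin":0,"fingers":0.0},{"xyz":[-0.001,0.001,0.003],"spin":0,"fingers":0.0}]'
python3 - <<'E'
from kin import *
s=st(); Rm=np.array(s['tcp_rot']); print((Rm.T@(np.array([.477,-.0751,.0835])-np.array(s['position']))).round(4))
E
```

```text
time_s: 29.8
position: [0.4744, -0.0766, 0.0911]
tcp_rot: [[0.807, 0.278, 0.521], [0.237, -0.961, 0.144], [0.54, 0.007, -0.841]]
wrist_force: [-0.2, -0.8, 0.3]
grip_width: 0.007
t 29.8 p [ 0.4744 -0.0766  0.0911] lean 32.7 az 15.5 y [ 0.278 -0.961  0.007] q [-0.67 -0.12  2.28  0.7   0.75  0.15] F [-0.2 -0.8  0.3] g 0.007214083363337363
[-0.0017 -0.0008  0.008 ]
```

Now fine approach, single rows with the force read each time.

```bash
python3 -m crank '[{"xyz":[-0.001,0,0.003],"spin":0,"fingers":0.0}]'
python3 - <<'E'
from kin import *
s=st(); Rm=np.array(s['tcp_rot']); print((Rm.T@(np.array([.477,-.0751,.0835])-np.array(s['position']))).round(4), "Fz tool",(Rm.T@np.array(s['wrist_force'])).round(2))
E
```

```text
time_s: 29.9
position: [0.4757, -0.0769, 0.0885]
tcp_rot: [[0.807, 0.277, 0.522], [0.237, -0.961, 0.144], [0.541, 0.008, -0.841]]
wrist_force: [0.4, 0.3, -0.3]
grip_width: 0.004
t 29.9 p [ 0.4757 -0.0769  0.0885] lean 32.75 az 15.4 y [ 0.277 -0.961  0.008] q [-0.67 -0.11  2.28  0.7   0.74  0.14] F [ 0.4  0.3 -0.3] g 0.003534060546040597
[-0.0012 -0.0014  0.0051] Fz tool [ 0.23 -0.16  0.46]
```

```bash
python3 -m crank '[{"xyz":[-0.001,0,0.002],"spin":0,"fingers":0.0}]'
python3 - <<'E'
from kin import *
s=st(); Rm=np.array(s['tcp_rot']); print((Rm.T@(np.array([.477,-.0751,.0835])-np.array(s['position']))).round(4), "Fz tool",(Rm.T@np.array(s['wrist_force'])).round(2))
E
```

```text
time_s: 30.0
position: [0.476, -0.0769, 0.0862]
tcp_rot: [[0.807, 0.277, 0.522], [0.237, -0.961, 0.143], [0.541, 0.008, -0.841]]
wrist_force: [-0.1, 0.1, 0.2]
grip_width: 0.004
t 30.0 p [ 0.476  -0.0769  0.0862] lean 32.76 az 15.4 y [ 0.277 -0.961  0.008] q [-0.67 -0.1   2.28  0.71  0.74  0.14] F [-0.1  0.1  0.2] g 0.004249756506554304
[-0.0002 -0.0015  0.003 ] Fz tool [ 0.04 -0.16 -0.2 ]
```

```bash
cat > kf.py <<'E'
from kin import *
s=st(); Rm=np.array(s['tcp_rot']); print((Rm.T@(np.array([.477,-.0751,.0835])-np.array(s['position']))).round(4), "F tool",(Rm.T@np.array(s['wrist_force'])).round(2))
E
python3 -m crank '[{"xyz":[0,-0.001,0.0015],"spin":0,"fingers":0.0}]' >/dev/null; python3 kf.py
```

```text
t 30.1 p [ 0.4766 -0.076   0.0848] lean 32.76 az 15.3 y [ 0.277 -0.961  0.008] q [-0.67 -0.1   2.28  0.71  0.73  0.14] F [-0.6  0.   0.1] g 0.0025110792702317986
[-0.0002 -0.0007  0.0014] F tool [-0.39 -0.2  -0.38]
```

```bash
python3 -m crank '[{"xyz":[0,0,0.001],"spin":0,"fingers":0.0}]' >/dev/null; python3 kf.py
```

```text
t 30.2 p [ 0.477  -0.0757  0.0838] lean 32.76 az 15.3 y [ 0.277 -0.961  0.008] q [-0.67 -0.09  2.28  0.71  0.73  0.13] F [ 0.9  0.  -0.6] g 0.008458213359581558
[-0.     -0.0006  0.0003] F tool [0.39 0.24 1.01]
```

```bash
python3 -m crank '[{"xyz":[0,0,0.001],"spin":0,"fingers":0.0}]' >/dev/null; python3 kf.py
```

```text
t 30.3 p [ 0.4776 -0.0756  0.0829] lean 32.76 az 15.3 y [ 0.276 -0.961  0.008] q [-0.66 -0.09  2.28  0.72  0.72  0.13] F [-0.2 -0.5  0.3] g 0.0026451460419976217
[-0.0001 -0.0007 -0.0007] F tool [-0.14  0.37 -0.45]
```

```bash
python3 -m crank '[{"xyz":[0,0,0.001],"spin":0,"fingers":0.0}]' >/dev/null; python3 kf.py
```

```text
t 30.4 p [ 0.4782 -0.0755  0.0821] lean 32.77 az 15.3 y [ 0.276 -0.961  0.008] q [-0.66 -0.09  2.28  0.72  0.72  0.13] F [-2.6 -1.1  2. ] g 0.0021301979337295138
[-0.0001 -0.0007 -0.0017] F tool [-1.29  0.32 -3.19]
```

```bash
python3 -m crank '[{"xyz":[0,0,0.001],"spin":0,"fingers":0.0}]' >/dev/null; python3 kf.py
```

```text
t 30.5 p [ 0.4787 -0.0755  0.0814] lean 32.76 az 15.3 y [ 0.277 -0.961  0.008] q [-0.66 -0.08  2.28  0.72  0.72  0.13] F [-4.5 -0.6  3.5] g 0.0039216966885769295
[-0.0002 -0.0008 -0.0026] F tool [-1.84 -0.63 -5.38]
```

```bash
python3 -m crank '[{"xyz":[0,0,0.0008],"spin":0,"fingers":0.0}]' >/dev/null; python3 kf.py
```

```text
t 30.6 p [ 0.4792 -0.0754  0.0808] lean 32.76 az 15.3 y [ 0.277 -0.961  0.009] q [-0.66 -0.08  2.28  0.72  0.72  0.13] F [-3.5 -1.2  4.7] g 0.00629183525484966
[-0.0002 -0.0009 -0.0034] F tool [-0.59  0.18 -5.94]
```

```bash
python3 -m crank '[{"xyz":[0,0,0.0008],"spin":0,"fingers":0.0}]' >/dev/null; python3 kf.py
```

```text
t 30.7 p [ 0.4796 -0.0753  0.0802] lean 32.76 az 15.3 y [ 0.277 -0.961  0.009] q [-0.66 -0.08  2.27  0.72  0.71  0.13] F [-3.9 -0.6  3.1] g 0.005482685536452621
[-0.0002 -0.0009 -0.0041] F tool [-1.58 -0.44 -4.76]
```

```bash
python3 -m crank '[{"xyz":[0,0,0.0006],"spin":0,"fingers":0.0}]' >/dev/null; python3 kf.py
```

```text
t 30.8 p [ 0.4799 -0.0753  0.0796] lean 32.76 az 15.3 y [ 0.277 -0.961  0.009] q [-0.66 -0.08  2.27  0.72  0.71  0.13] F [-2.2 -0.3  1.9] g 0.0090047874486076
[-0.0002 -0.001  -0.0048] F tool [-0.82 -0.29 -2.84]
```

```bash
python3 -m crank '[{"xyz":[0,0,-0.01],"spin":0,"fingers":0.0},{"xyz":[0,0,-0.03],"spin":0,"fingers":0.0},{"xyz":[0,0,-0.045],"spin":0,"fingers":0.0},{"xyz":[0,0,-0.03],"spin":0,"fingers":0.0},{"xyz":[0,0,0],"spin":0,"fingers":0.0}]'
python3 - <<'E'
from kin import *
from h import *
s=st()
for n in ("wrist","scene","top"):
    im=viewer.snapshot(n); cv2.imwrite(f"pics/{n}26.png",im[:,:,::-1])
crop("pics/scene26.png","pics/s26c.png",180,110,380,260,4)
E
```

```text
time_s: 31.3
position: [0.418, -0.0913, 0.1781]
tcp_rot: [[0.808, 0.277, 0.519], [0.237, -0.961, 0.145], [0.539, 0.006, -0.842]]
wrist_force: [0.9, -1.0, 0.0]
grip_width: 0.007
t 31.3 p [ 0.418  -0.0913  0.1781] lean 32.63 az 15.6 y [ 0.277 -0.961  0.006] q [-0.84 -0.43  2.28  0.58  1.09  0.22] F [ 0.9 -1.   0. ] g 0.006884994608195934
```

View pics/wrist26.png

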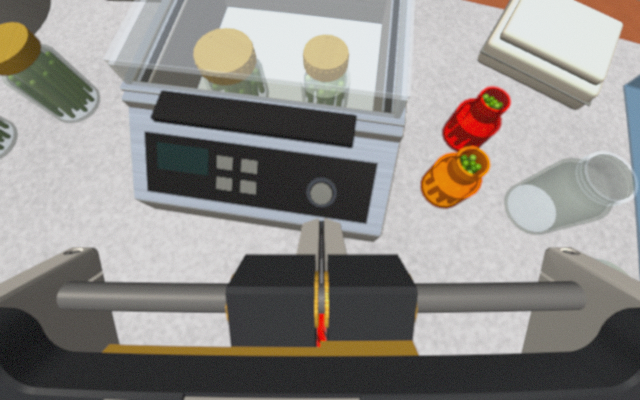

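View pics/s26c.png

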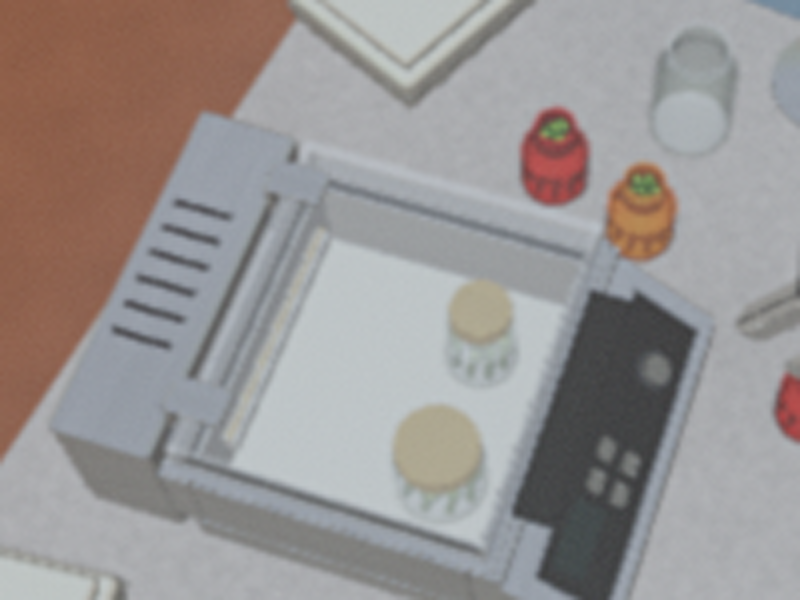

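View pics/top26.png

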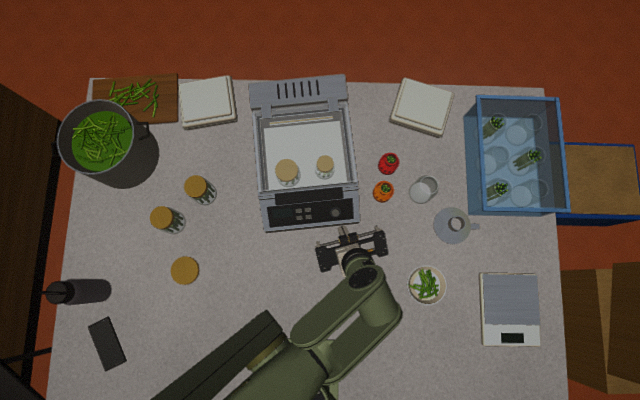

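Run:
```python
from cell import r
print(r.sign_off())
```

```text
the job is handed in; nothing more can be done
None
```

I put both caps on their jars, shut the lid and pressed the start key once past its click. Then I backed the arm off and handed the job in at about 31.5 s. The hand-in reported no verdict.

**Caps:** Each cap stopped on its rim at the height expected for fully seated. After release, the wrist and scene pictures showed both sitting level and centred.

**Lid:** I pushed the lip down its arc until it stopped at about the shut height, pressing with roughly 19 N. A wrist picture agreed: seen at that height, the lip measured 0.197 to 0.205 m against its 0.200 m. The lid had not moved in later pictures.

**Start key:** The force rose to about 5.9 N, fell to 4.8 N and then 2.8 N (the click), and I let go there. It never came near 15 N. I did not measure that it sprang back; the last pictures only show it standing proud.

**Other things in the scene:** In the last top view, everything stands where it started except the red jar in front of the machine, which the arm hid. The wrist force was about zero, so the robot was touching nothing.

**Things that did not go cleanly:**
- **Tilting the tool:** Moves can only turn the tool about its own axis, so I got the lean by pushing against the arm's reach limits. Elbow readings went slightly past the stated range (0.225 against 0.23, and 2.461 against 2.46).
- **Wrist force:** One early stop against a limit gave a wrist force of about 98 N, below the 120 N limit.
- **Lean angle:** The second cap was placed at about 32 degrees of lean, not the advised 35 to 45. It cleared the lid.
- **Camera disagreement:** The top and wrist cameras disagreed by 3 to 5 mm on the jar positions. I used the wrist values, and both caps went on without resistance.

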